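# Pack the parts cups into the carrier and lock its cover

### The job

Pack the aluminium parts cups for the next station: turn the carrier's lock collar back to free the clear cover, lift the cover off and stand it upright on the round rubber pad, then nest all the cups in one upright stack on the carrier's seat, each fully home. Put the cover back down flat over the stack with its two lugs at the white marks on the base, and turn the collar clockwise until it meets its stop and its white lines meet the marks. Do not tip the cover over, and leave the other things on the bench where they are.

Things in the scene. Friction and masses are not known exactly. Their poses are not given: they have to be found in the camera images.
- carrier: fixed round carrier: grey base disc 180 mm across, 12 mm thick; in its middle an aluminium seat ring (66 mm outside, 56 mm bore, 24 mm tall above the disc), around it the dark lock collar. Origin: centre of its underside; two white marks on the disc's edge lie along its +y and -y
- deck (a point): point on the carrier's axis at the disc's top face (12 mm above the bench), where the cover's underside rests
- seat (a point): centre of the seat ring's rim, 36 mm above the bench; its bore takes a cup's foot just as a cup does. The lowest cup's origin ends 22 mm below this point, the next ones 20 mm higher each
- collar (a joint): collar angle: 0 = open stop, 1.2 rad = locked stop, reached by turning CLOCKWISE seen from above. A dark ring 156 mm across with two inward claws, a white line on each: at 1.2 the lines meet the white marks (carrier +y, -y) and the claws lie over the cover's lugs; below 0.5 they clear the lugs. Stiff (3 N at a post); stays where left
- post_a (a point): top of one of the collar's two upright black turning posts: 16 mm thick, 92 mm from the carrier's axis, top 80 mm above the bench, free for the top 50 mm. At 0 rad it lies at 214 degrees about the carrier's z (from carrier x), at 1.2 rad at 146 degrees, so on the robot's side
- post_b (a point): top of the other post, across the axis from post_a, on the far side
- cover: loose clear dust cover: dome 86 mm across (80 mm inside, mouth flared to 96 mm outside), 113 mm tall, black grip bar on top, two black lugs at its foot along its +y and -y, to 59 mm from its axis, 26 mm wide, 6 mm thick. Origin: centre of its foot's underside. At first it stands on the carrier, lugs at the marks under the claws
- cover_bar (a point): middle of the cover's grip bar, 135 mm above the cover's origin. The bar runs along the cover's x: 56 mm long, 16 mm thick across y, from 113 to 144 mm above the origin
- pad: round black rubber pad fixed on the bench, 136 mm across, 4 mm thick, empty, for the cover. Origin: centre of its underside (its top is 4 mm higher)
- cup1: aluminium stacking cup, one of 2 to 4 alike (None if absent): rim band 64 mm across, 20 mm tall (bore 56 mm) on a tapered foot (53 to 32 mm across); 42 mm tall. Its foot drops into the mouth of the cup below until the band rests on that rim: each nested cup adds 20 mm. Grip the band across its outside from above. Origin: centre of the foot's underside, z up
- cup2: aluminium stacking cup, one of 2 to 4 alike (None if absent): rim band 64 mm across, 20 mm tall (bore 56 mm) on a tapered foot (53 to 32 mm across); 42 mm tall. Its foot drops into the mouth of the cup below until the band rests on that rim: each nested cup adds 20 mm. Grip the band across its outside from above. Origin: centre of the foot's underside, z up
- cup3: aluminium stacking cup, one of 2 to 4 alike (None if absent): rim band 64 mm across, 20 mm tall (bore 56 mm) on a tapered foot (53 to 32 mm across); 42 mm tall. Its foot drops into the mouth of the cup below until the band rests on that rim: each nested cup adds 20 mm. Grip the band across its outside from above. Origin: centre of the foot's underside, z up
- cup4: aluminium stacking cup, one of 2 to 4 alike (None if absent): rim band 64 mm across, 20 mm tall (bore 56 mm) on a tapered foot (53 to 32 mm across); 42 mm tall. Its foot drops into the mouth of the cup below until the band rests on that rim: each nested cup adds 20 mm. Grip the band across its outside from above. Origin: centre of the foot's underside, z up
- board_stack: bystander: stack of four green circuit boards, 130 x 90 x 68 mm; leave it alone. Origin: centre of its underside
- board: bystander: one green circuit board with yellow coils, 120 x 70 x 17 mm; leave it alone. Origin: centre of its underside
- transformer: bystander: small yellow transformer with a dark steel core, 34 x 44 x 26 mm; leave it alone. Origin: centre of its underside
- solder_dish: bystander: brown clay dish of solder chips, 92 mm across, 26 mm high; leave it alone. Origin: centre of its underside
- pliers: bystander: pliers with red grips, lying, 155 mm long; leave it alone. Origin: centre of its underside
- spool: bystander: grey solder spool standing on end, 60 mm across, 56 mm high; leave it alone. Origin: centre of its underside
- screwdriver: bystander: screwdriver with black handle, lying, 170 mm long; leave it alone. Origin: centre of its underside
There are look-alikes about, which are no part of the job. Leave any blue or pink look-alike of the cup2 alone.

How it is judged:
On the way, in this order (a step that is already met when the one before it is completed fails the run):
1. the cover has been freed and stands upright on the rubber pad, let go (horizontal distance between cover and pad below 0.04 m and z of cover in the frame of pad below 0.01 m and angle between cover's own z axis and vertical below 0.1 rad and contact force between the fingers and cover below 0.2 N), for 0.2 s.
2. all the cups are nested upright in one stack on the carrier's seat, fully home (horizontal distance between each of cup1, cup2, cup3, cup4 and seat below 0.009 m and angle between each of cup1, cup2, cup3, cup4's own z axis and vertical below 0.12 rad and (z of cup1 in the frame of seat between -0.026 and -0.018 m or z of cup1 in the frame of seat between -0.006 and 0.002 m or z of cup1 in the frame of seat between 0.014 and 0.022 m or z of cup1 in the frame of seat between 0.034 and 0.042 m) and (z of cup2 in the frame of seat between -0.026 and -0.018 m or z of cup2 in the frame of seat between -0.006 and 0.002 m or z of cup2 in the frame of seat between 0.014 and 0.022 m or z of cup2 in the frame of seat between 0.034 and 0.042 m) and (z of cup3 in the frame of seat between -0.026 and -0.018 m or z of cup3 in the frame of seat between -0.006 and 0.002 m or z of cup3 in the frame of seat between 0.014 and 0.022 m or z of cup3 in the frame of seat between 0.034 and 0.042 m) and (z of cup4 in the frame of seat between -0.026 and -0.018 m or z of cup4 in the frame of seat between -0.006 and 0.002 m or z of cup4 in the frame of seat between 0.014 and 0.022 m or z of cup4 in the frame of seat between 0.034 and 0.042 m)), for 0.3 s.
3. the cover is back down flat on the carrier over the stack, lugs at the marks (all of step 2 and horizontal distance between cover and deck below 0.008 m and z of cover in the frame of deck below 0.004 m and angle between cover's own z axis and vertical below 0.06 rad and angle between the y axis of cover and the y axis of carrier, either way round below 0.3 rad), for 0.2 s.
4. the collar is turned to its locked mark (value of joint collar above 1.1 rad and horizontal distance between cover and deck below 0.008 m and z of cover in the frame of deck below 0.004 m and angle between cover's own z axis and vertical below 0.06 rad and angle between the y axis of cover and the y axis of carrier, either way round below 0.3 rad), for 0.2 s.
At the end, for the whole second after the job is handed in: Every cup present is nested on the seat within 9 mm of the carrier's axis, at its level to 4 mm and upright; the cover stands on the carrier's deck within 8 mm of the axis and 4 mm of the deck, lugs within 0.3 rad of the marks; the collar is past 1.1 rad; all at rest and released (all of step 2 and all of step 4 and linear speed of cover below 0.02 m/s and velocity of joint collar below 0.05 rad/s); the robot touches nothing.
It fails at once if a bystander was moved by more than 5 cm (distance of any of board_stack, board, transformer, solder_dish, pliers, spool, screwdriver from where it was at the start of the episode above 0.05 m).
It fails at once if the cover was tipped over (angle between cover's own z axis and vertical above 0.8 rad).
Of cup1, cup2, cup3, cup4 only 2 to 4 are there at a start; the rules pass over those that are not, and their reading is None.
At some moment in a run one of cup1, cup2, cup3, cup4 may be knocked a few centimetres aside while the robot is not near it.
It also fails if it takes over 210 s, if anything falls off the work surface, if the arm or the gripper's body presses on something with over 40 N, if the wrist force passes 120 N, or if a joint passes its speed limit or range.

### The arm

A 6-joint arm with a two-finger parallel gripper is mounted at the origin on the work surface. World frame = base frame: x ahead of the robot, y to its left, z up, the work surface at z = 0. Lengths are in m, angles in rad, forces in N, time in s.
With the tool pointing down it reaches from about 0.35 to 0.925 m from the base axis. Payload 6.4 kg.
Tool frame: the origin (TCP) lies on the centre line of the jaws, within the pads' length; the fingertips stand 17 mm ahead of it and the grasp point (between the pads) lies 2 mm behind it (ctrl.nose_length is the distance from the TCP to the fingertips, in m); z points along the fingers, y is the direction in which the jaws open and shut (so a half turn about z gives the same grasp; the last joint's range is limited). The gripper opens to 94 mm and grips with 3 to 60 N. Pads are 16 mm wide; open, the fingers measure 119 mm over their backs; the gripper's body (75 mm by 177 mm) begins 78 mm behind the grasp point.
Start: joints at [-1.418, 0.245, 1.558, -0, 1.339, -0.174], TCP at [0.209, -0.616, 0.202] pointing down, gripper open.
Joint ranges: [-3.13, 3.13], [-1.02, 2.26], [0.13, 2.54], [-0.95, 4.09], [0.21, 2.88], [-2.74, 2.74]. Speed limits (rad/s): [2.57, 2.57, 3.14, 3.14, 3.14, 3.14].

### API

Orientations are given as a 3x3 rotation matrix whose columns are the frame's x, y, z axes.
In Python, from cell import ctrl, eyes gives the robot as it stands.
- The arm moves only by the shell command python3 -m jog 'ROWS'. ROWS is JSON, a list of rows, each an object of numbers: "dx", "dy", "dz": the shift along the tool's x, y, z in m; "roll": the turn about the tool's z in degrees; "jaw": the closure in counts, from 0 (fully open) to 255 (shut). A call has exactly 5 rows; each row shifts and turns the commanded pose from where the row before left it, along the tool's axes as they then stand; what a row does not reach is not made up. A row lasts 1/12 s, in which the tool goes at most 41.7 mm and 7.16 degrees, less where a joint would pass 70% of its speed; a pose out of reach is approached as far as the arm can. A call with a gripper value outside its range is refused whole. The fingers move at their own pace and stop on an object; the grip force is fixed at half the most. Time passes only in rows, so rows that do not move let the fingers close, or fill a call up. It gives the time, the measured TCP pose, the force and the opening at its end, in the units of the state.
- ctrl.get_obs(): the state, without advancing time (a new reading comes with each control period).
- eyes.camera(name): name is "scene" or "top" or "wrist"; returns a dict with "img" (420x560x3 uint8, red, green, blue), "vertical_fov" (degrees; the focal length in pixels is half the picture's height over the tangent of half this angle, whatever the lens; pixels are square), "cx", "cy" (the principal point, pixels), "view" (4x4, takes a point from world to camera coordinates); the wrist camera has in their place "hand_eye" (4x4, takes a point from camera to tool coordinates, whose origin is the TCP and whose axes are the flange's). Camera axes: x right, y down, z forward; pixel columns grow to the right and rows downward; lengths in m; the calibration is good to about 2 mm. A picture is of the moment at which its call begins: read the wrist's pose just before it. There is no depth.
- ctrl.sign_off(): hands the job in, once; it reports no verdict.
The state is a dict: "time": time; "q": joint angles; "qd": joint speeds; "effort": joint torques, N m; "position": TCP position; "eef_rot": TCP orientation; "force": force on the tool from outside, world axes, zero at the start; "moment": the same for the moment, N m; "opening": finger opening in m.
Only numpy, scipy, OpenCV 4.12 (cv2) and the standard library are available. Lean on these libraries where they do the work, as an engineer would, in place of code of your own. Each camera call takes 0.05 s, during which the arm holds its last target.

## Working session

There is one attempt and no reset: what is moved stays moved. The work goes in short steps, Python scripts to look and compute and a shell command to move; the robot and the scene stay as the last step left them, time stands still between calls to the robot, and variables do not carry over. Pictures are saved under pics/ and viewed, and the job is handed in when it is done.

```bash
ls; mkdir -p pics; python3 - <<'E'
from cell import ctrl, eyes
import cv2
o=ctrl.get_obs(); print({k:o[k] for k in ('time','position','eef_rot','force','opening')}); print(ctrl.nose_length)
for n in ('scene','top','wrist'):
    c=eyes.camera(n); cv2.imwrite(f'pics/{n}0.png',c['img'][:,:,::-1])
    print(n,{k:v for k,v in c.items() if k!='img'})
E
```

```text
pics
{'time': 0.0, 'position': array([ 0.20858927, -0.61498022,  0.20116879]), 'eef_rot': array([[ 9.47079769e-01,  3.20998188e-01, -2.72528680e-04],
       [ 3.20998118e-01, -9.47077966e-01,  1.87997492e-03],
       [ 3.45362635e-04, -1.86796741e-03, -9.99998196e-01]]), 'force': array([-0.80343932, -0.22050557, -0.09862032]), 'opening': 0.09393637601748006}
0.017
scene {'vertical_fov': 49.328789967645235, 'cx': 278.86437301457715, 'cy': 216.56009148249714, 'view': array([[ 3.77901879e-01,  9.25845374e-01, -7.16594639e-04,
        -1.95713263e-01],
       [ 7.54654765e-01, -3.08475293e-01, -5.79084777e-01,
        -3.28451457e-01],
       [-5.36364014e-01,  2.18296444e-01, -8.15267016e-01,
         1.54829984e+00],
       [ 0.00000000e+00,  0.00000000e+00,  0.00000000e+00,
         1.00000000e+00]])}
top {'vertical_fov': 54.313402754646575, 'cx': 281.16828891532015, 'cy': 203.41057904551485, 'view': array([[ 0.01932004, -0.99969132, -0.01562054,  0.00493618],
       [-0.99717201, -0.01813175, -0.07293297,  0.53360762],
       [ 0.07262723,  0.01698544, -0.99721451,  1.34976501],
       [ 0.        ,  0.        ,  0.        ,  1.        ]])}
wrist {'vertical_fov': 58.8468891332485, 'cx': 278.1487282266128, 'cy': 207.47664120235834, 'hand_eye': array([[ 7.30127064e-04, -9.66873835e-01, -2.55253706e-01,
         7.49488269e-02],
       [ 9.99999733e-01,  7.00899183e-04,  2.05465333e-04,
         2.71498113e-04],
       [-1.97519408e-05, -2.55253788e-01,  9.66874089e-01,
        -1.83290749e-01],
       [ 0.00000000e+00,  0.00000000e+00,  0.00000000e+00,
         1.00000000e+00]])}
```

View pics/scene0.png

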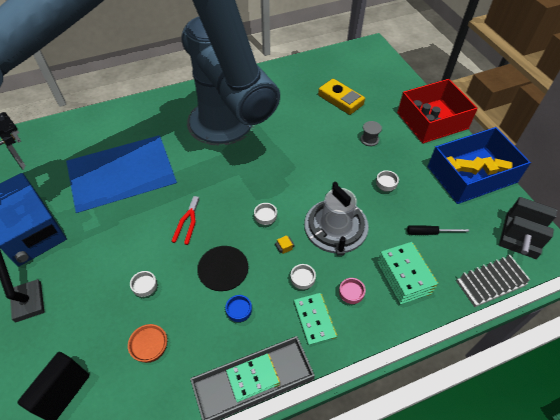

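View pics/top0.png

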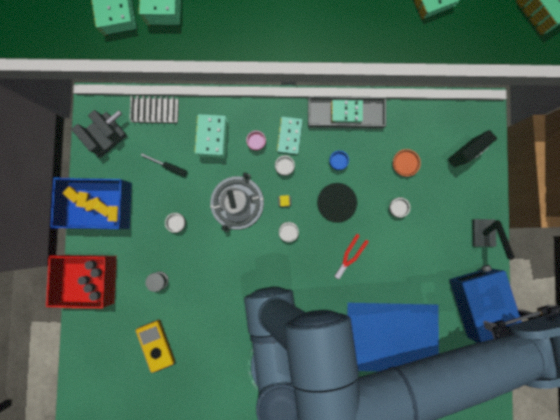

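View pics/wrist0.png

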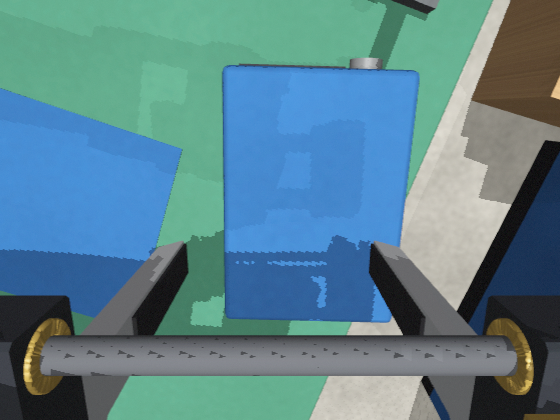

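Candidates for the cups (top view): silver rings at (285,166), (175,223), (289,232) and (400,208). Look-alikes are the blue cup (339,160) and the pink cup (256,141); the orange dish (406,163) and the grey spool (156,282) are also round. By the description I choose the four silver ones. The carrier is at (237,202) and the pad at (337,202). Next I'll check them in close crops.

```bash
cat > h.py <<'E'
import numpy as np, cv2
from cell import ctrl, eyes
def K(c):
    f=c['img'].shape[0]/2/np.tan(np.radians(c['vertical_fov'])/2); return f,c['cx'],c['cy']
def cam2world(c,obs=None):
    if 'view' in c: return np.linalg.inv(c['view'])
    T=np.eye(4); T[:3,:3]=obs['eef_rot']; T[:3,3]=obs['position']; return T@c['hand_eye']
def ray(c,uv,obs=None):
    f,cx,cy=K(c); M=cam2world(c,obs); d=M[:3,:3]@np.array([(uv[0]-cx)/f,(uv[1]-cy)/f,1.0]); return M[:3,3],d
def onz(c,uv,z,obs=None):
    p,d=ray(c,uv,obs); return (p+d*(z-p[2])/d[2])
def proj(c,P,obs=None):
    f,cx,cy=K(c); M=np.linalg.inv(cam2world(c,obs)); q=M[:3,:3]@np.asarray(P)+M[:3,3]; return np.array([f*q[0]/q[2]+cx,f*q[1]/q[2]+cy])
def shot(name):
    o=ctrl.get_obs(); return eyes.camera(name),o
def crop(c,x0,y0,w,h,s,fn):
    im=c['img'][y0:y0+h,x0:x0+w,::-1]; cv2.imwrite(fn,cv2.resize(im,None,fx=s,fy=s,interpolation=cv2.INTER_CUBIC))
def where(): 
    o=ctrl.get_obs(); print('t',round(o['time'],2),'p',o['position'].round(4),'R',o['eef_rot'].round(3).tolist(),'F',o['force'].round(1),'op',round(o['opening'],4))
    return o
def to(P,yaw=None,obs=None):
    """shift in tool axes to bring TCP to P; roll to bring tool y to direction yaw (rad, mod pi)"""
    o=obs or ctrl.get_obs(); R=o['eef_rot']; d=R.T@(np.asarray(P)-o['position']); s='d(mm) %s'%(d*1000).round(1)
    if yaw is not None:
        cur=np.arctan2(R[1,1],R[0,1]); t=(yaw-cur+np.pi/2)%np.pi-np.pi/2; s+='  roll %.1f (tool down: sign -)'%(-np.degrees(t))
    print(s)
E
python3 - <<'E'
from h import *
c,o=shot('top'); crop(c,150,120,280,130,2.85,'pics/topc.png')
c,o=shot('scene'); crop(c,230,130,200,180,4,'pics/scc.png')
E
```

```text
(no output)
```

View pics/topc.png

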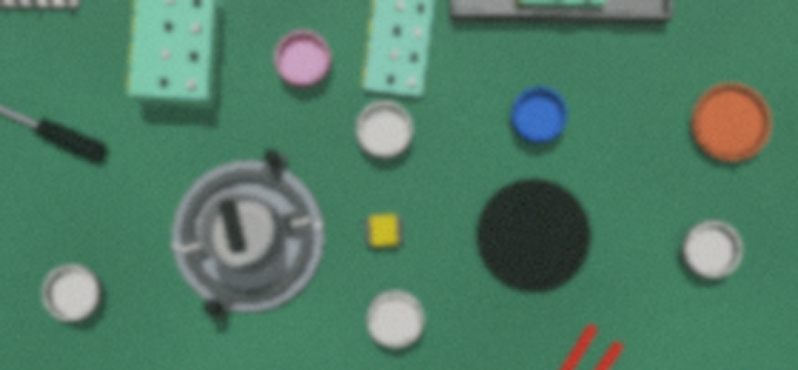

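View pics/scc.png

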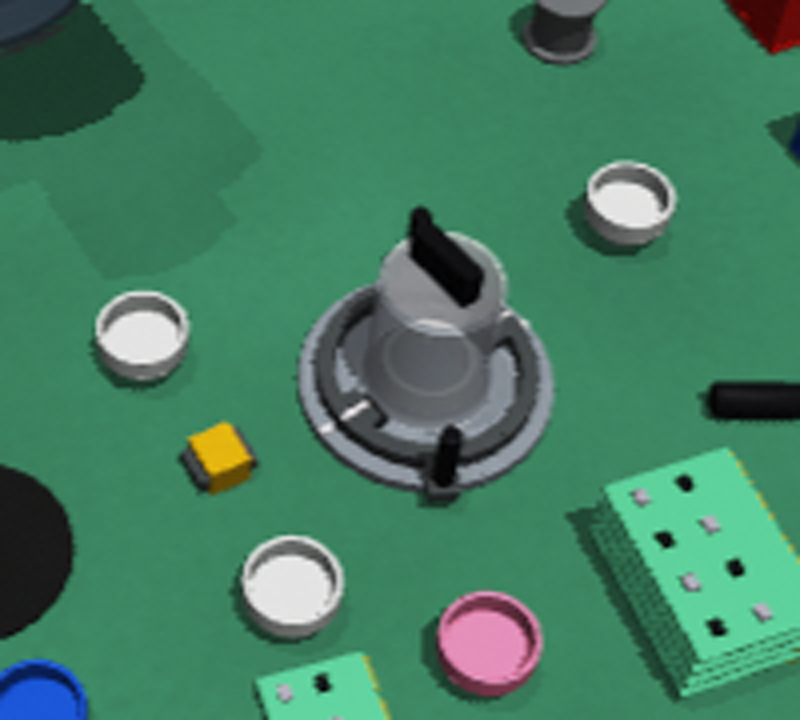

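```bash
python3 - <<'E'
from h import *
c,o=shot('top'); s,o=shot('scene')
t=lambda u,v:(u/2.85+150-.3,v/2.85+120-.3)
print('markL',onz(c,t(175,248),.012),'markR',onz(c,t(322,224),.012),'disc',onz(c,t(248,236),.012))
print('postfar',onz(c,t(275,156),.08),'postnear',onz(c,t(213,306),.08))
print('bar',onz(c,t(226,202),.155),onz(c,t(238,249),.155))
# ellipses on masks
def blobs(c,mask,z,amin,lo=0):
    n,l,st,ce=cv2.connectedComponentsWithStats(mask.astype(np.uint8))
    for i in range(1,n):
        if amin<st[i,4]<amin*12: print(ce[i].round(1),st[i,2:5],onz(c,ce[i],z).round(4))
for nm,c in (('top',c),('scene',s)):
    hsv=cv2.cvtColor(c['img'],cv2.COLOR_RGB2HSV)
    print(nm,'white'); blobs(c,cv2.inRange(hsv,(0,0,125),(180,45,255))>0,.042,150)
    print(nm,'dark'); blobs(c,cv2.inRange(hsv,(0,0,0),(180,255,60))>0,.004,600)
E
```

```text
markL [0.51850255 0.25098258 0.012     ] markR [0.55010763 0.07767422 0.012     ] disc [0.53429806 0.16490016 0.012     ]
postfar [0.62042911 0.12825646 0.08      ] postnear [0.45006732 0.19342172 0.08      ]
bar [0.55961371 0.17124303 0.155     ] [0.50986269 0.15708519 0.155     ]
top white
[319.5 113.2] [ 22  22 453] [ 0.8362 -0.1075  0.042 ]
[371.9 113.9] [ 20  22 391] [ 0.8364 -0.282   0.042 ]
[284.4 164.7] [ 20  20 309] [0.6604 0.0065 0.042 ]
[219.8 197.5] [ 32  48 217] [0.5477 0.2173 0.042 ]
[254.4 205.5] [ 32  49 228] [0.5233 0.1025 0.042 ]
[236.4 197.8] [ 34  29 430] [0.5475 0.1625 0.042 ]
[399.7 206.7] [ 20  20 314] [ 0.5279 -0.3737  0.042 ]
[174.3 222.2] [ 19  20 304] [0.4633 0.3651 0.042 ]
[288.3 231.5] [ 20  20 322] [ 0.4401 -0.0105  0.042 ]
[529.5 286.3] [  44   53 1557] [ 0.2795 -0.788   0.042 ]
[154.  281.3] [ 16  16 175] [0.2696 0.4243 0.042 ]
[529.4 406.1] [ 45  33 940] [-0.0932 -0.7787  0.042 ]
top dark
[536.2  20.3] [ 47  43 714] [ 1.1862 -0.8555  0.004 ]
[532.4 151.8] [  52  147 5812] [ 0.7251 -0.831   0.004 ]
[471.4 149.2] [ 48  37 715] [ 0.7307 -0.6263  0.004 ]

[... 926 characters left out ...]
   45 1123] [ 0.8598 -0.287   0.042 ]
scene dark
[46.4 34.1] [ 104   85 1844] [-0.7311 -0.4945  0.004 ]
[223.9  72.9] [  99  132 6519] [-0.2283  0.0858  0.004 ]
[460.   38.1] [ 38  80 723] [-0.0813  1.0193  0.004 ]
[528.3  29.4] [  75   80 3534] [-0.0269  1.3097  0.004 ]
[506.3 105.8] [  73   67 1961] [0.3125 0.933  0.004 ]
[234.2 143.8] [ 78  47 887] [0.1284 0.0032 0.004 ]
[504.2 149.4] [ 42  38 681] [0.4786 0.794  0.004 ]
[446.2 175.3] [ 40  54 909] [0.5001 0.5603 0.004 ]
[524.5 229.2] [  59   61 1522] [0.751  0.6497 0.004 ]
[222.5 268.1] [  50   45 1799] [ 0.5483 -0.1738  0.004 ]
[464.8 345.4] [ 278  121 1406] [0.9667 0.2961 0.004 ]
[ 54.  387.4] [  72   68 2687] [ 0.6963 -0.6227  0.004 ]
```

```bash
python3 -m jog '[{"dx":0.018,"dy":-0.02,"dz":-0.02},{"dx":0.022,"dy":-0.025,"dz":-0.02},{"dx":0.022,"dy":-0.025,"dz":-0.02},{"dx":0.022,"dy":-0.025,"dz":-0.02},{"dx":0.022,"dy":-0.025,"dz":-0.02}]'
python3 -m jog '[{"dx":0.022,"dy":-0.025},{"dx":0.022,"dy":-0.025},{"dx":0.022,"dy":-0.025},{"dx":0.022,"dy":-0.025},{"dx":0.022,"dy":-0.025}]'
```

```text
invalid input at $[0]: expected keys dx, dy, dz, roll, jaw
invalid input at $[0]: expected keys dx, dy, dz, roll, jaw
```

```bash
python3 -m jog '[{"dx":0.018,"dy":-0.02,"dz":-0.02,"roll":0,"jaw":0},{"dx":0.022,"dy":-0.025,"dz":-0.02,"roll":0,"jaw":0},{"dx":0.022,"dy":-0.025,"dz":-0.02,"roll":0,"jaw":0},{"dx":0.022,"dy":-0.025,"dz":-0.02,"roll":0,"jaw":0},{"dx":0.022,"dy":-0.025,"dz":-0.02,"roll":0,"jaw":0}]'
python3 -m jog '[{"dx":0.022,"dy":-0.025,"dz":0,"roll":0,"jaw":0},{"dx":0.022,"dy":-0.025,"dz":0,"roll":0,"jaw":0},{"dx":0.022,"dy":-0.025,"dz":0,"roll":0,"jaw":0},{"dx":0.022,"dy":-0.025,"dz":0,"roll":0,"jaw":0},{"dx":0.022,"dy":-0.025,"dz":0,"roll":0,"jaw":0}]'
python3 -c "
from h import *
where(); to([.534,.165,.30],np.radians(66))"
```

```text
time: 0.77
position: [0.2708, -0.4664, 0.3031]
eef_rot: [[0.947, 0.321, 0.0], [0.321, -0.947, 0.0], [0.0, -0.0, -1.0]]
force: [0.1, -0.5, 0.3]
opening: 0.0942
time: 1.18
position: [0.3349, -0.3127, 0.3024]
eef_rot: [[0.947, 0.321, 0.0], [0.321, -0.947, -0.0], [0.0, 0.001, -1.0]]
force: [0.6, -0.2, 0.1]
opening: 0.0937
t 1.18 p [ 0.3349 -0.3127  0.3024] R [[0.947, 0.321, 0.0], [0.321, -0.947, -0.0], [0.0, 0.001, -1.0]] F [ 0.6 -0.2  0.1] op 0.0937
d(mm) [ 341.8 -388.6    2.3]  roll 42.7 (tool down: sign -)
```

```bash
R='{"dx":0.024,"dy":-0.028,"dz":0,"roll":0,"jaw":0}'; python3 -m jog '[{"dx":0.024,"dy":-0.028,"dz":0,"roll":0,"jaw":0},{"dx":0.024,"dy":-0.028,"dz":0,"roll":0,"jaw":0},{"dx":0.024,"dy":-0.028,"dz":0,"roll":0,"jaw":0},{"dx":0.024,"dy":-0.028,"dz":0,"roll":0,"jaw":0},{"dx":0.024,"dy":-0.028,"dz":0,"roll":0,"jaw":0}]'
python3 -m jog '[{"dx":0.024,"dy":-0.028,"dz":0,"roll":0,"jaw":0},{"dx":0.024,"dy":-0.028,"dz":0,"roll":0,"jaw":0},{"dx":0.024,"dy":-0.028,"dz":0,"roll":0,"jaw":0},{"dx":0.024,"dy":-0.028,"dz":0,"roll":0,"jaw":0},{"dx":0.024,"dy":-0.028,"dz":0,"roll":0,"jaw":0}]' | head -2
python3 -m jog '[{"dx":0.024,"dy":-0.028,"dz":0,"roll":0,"jaw":0},{"dx":0.024,"dy":-0.028,"dz":0,"roll":0,"jaw":0},{"dx":0.024,"dy":-0.028,"dz":0,"roll":0,"jaw":0},{"dx":0,"dy":0,"dz":0,"roll":7,"jaw":0},{"dx":0,"dy":0,"dz":0,"roll":7,"jaw":0}]' |head -2
python3 -m jog '[{"dx":0,"dy":0,"dz":0,"roll":7,"jaw":0},{"dx":0,"dy":0,"dz":0,"roll":7,"jaw":0},{"dx":0,"dy":0,"dz":0,"roll":7,"jaw":0},{"dx":0,"dy":0,"dz":0,"roll":7,"jaw":0},{"dx":0,"dy":0,"dz":0,"roll":0,"jaw":0}]' 
python3 -c "
from h import *
where(); c,o=shot('wrist'); cv2.imwrite('pics/w1.png',c['img'][:,:,::-1])"
```

```text
time: 1.6
position: [0.4035, -0.1414, 0.3025]
eef_rot: [[0.947, 0.321, 0.001], [0.321, -0.947, -0.001], [0.001, 0.001, -1.0]]
force: [1.4, -0.3, 0.1]
opening: 0.0937
time: 2.02
position: [0.4723, 0.0299, 0.3025]
time: 2.43
position: [0.5133, 0.1326, 0.3019]
time: 2.85
position: [0.5132, 0.1307, 0.3023]
eef_rot: [[0.918, -0.397, 0.0], [-0.397, -0.918, 0.0], [-0.0, -0.0, -1.0]]
force: [-1.0, -0.8, 0.4]
opening: 0.0938
t 2.85 p [0.5132 0.1307 0.3023] R [[0.918, -0.397, 0.0], [-0.397, -0.918, 0.0], [-0.0, -0.0, -1.0]] F [-1.  -0.8  0.4] op 0.0938
```

View pics/w1.png

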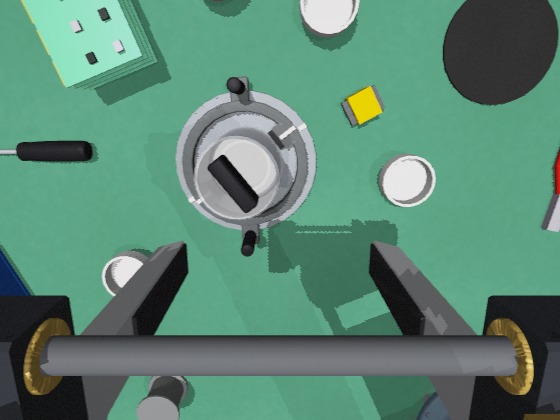

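The wrist view shows the carrier at (246,160), its posts at (235,85) and (247,250), white marks at about (304,125) and (191,204), the cups at (330,8), (407,180) and (125,272), and part of the pad at (500,45).

```bash
python3 - <<'E'
from h import *
c,o=shot('wrist'); crop(c,165,65,170,200,3,'pics/w1c.png')
hsv=cv2.cvtColor(c['img'],cv2.COLOR_RGB2HSV)
# non-green region = disc
m=cv2.inRange(hsv,(60,60,40),(90,255,255)); m=255-m
m[:, :165]=0; m[:,335:]=0; m[270:]=0; m[:65]=0
m=cv2.morphologyEx(m,cv2.MORPH_OPEN,np.ones((21,21)))
cs,_=cv2.findContours(m,cv2.RETR_EXTERNAL,cv2.CHAIN_APPROX_NONE); k=max(cs,key=cv2.contourArea)
e=cv2.fitEllipse(k); print(e, onz(c,e[0],.012,o))
w=cv2.inRange(hsv,(0,0,0),(180,255,60)); w[:, :440]=0; w[110:]=0
P=np.argwhere(w)[:,::-1]
k=max(cv2.findContours(w,cv2.RETR_EXTERNAL,cv2.CHAIN_APPROX_NONE)[0],key=cv2.contourArea)[:,0]
k=k[(k[:,0]<557)&(k[:,1]>2)]; Q=np.array([onz(c,p,.004,o)[:2] for p in k])
A=np.c_[2*Q,np.ones(len(Q))]; s=np.linalg.lstsq(A,(Q**2).sum(1),rcond=None)[0]; print('pad',s[:2],'r',np.sqrt(s[2]+s[:2]@s[:2]))
E
```

```text
((245.4738006591797, 159.72264099121094), (138.05776977539062, 141.0607147216797), 131.26370239257812) [0.54134271 0.16443661 0.012     ]
pad [ 0.54468077 -0.17140705] r 0.06719757261977026
```

View pics/w1c.png

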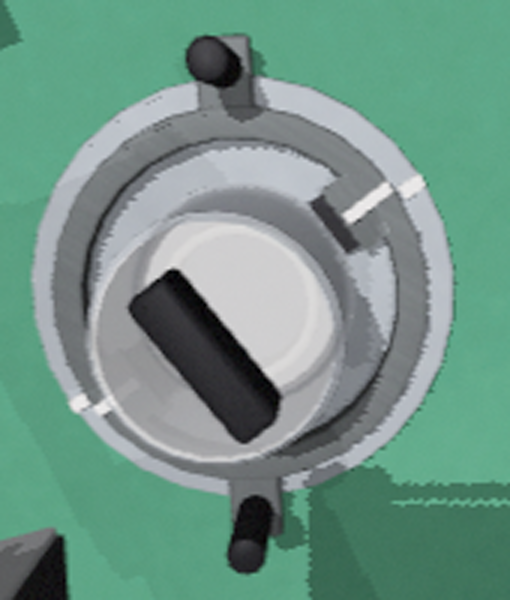

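```bash
python3 - <<'E'
from h import *
c,o=shot('wrist'); t=lambda u,v:(u/3+165-.33,v/3+65-.33)
a=onz(c,t(424,182),.012,o);b=onz(c,t(71,404),.012,o); print(a,b,(a+b)/2, np.degrees(np.arctan2(*(b-a)[1::-1]))-90)
p=onz(c,t(207,59),.08,o);q=onz(c,t(246,556),.08,o); print(p,q,(p+q)/2,np.linalg.norm(p-q),np.degrees(np.arctan2(*(q-p)[1::-1]))-146)
e=[onz(c,t(*x),.156,o) for x in ((146,298),(175,274),(235,437),(275,402))]; print(np.mean(e,0)); d=(e[2]+e[3]-e[0]-e[1]); print('bar dir',np.degrees(np.arctan2(d[1],d[0])))
E
```

```text
[0.55082068 0.07758851 0.012     ] [0.52332246 0.25462549 0.012     ] [0.53707157 0.166107   0.012     ] 8.828899553526284
[0.62319415 0.13443048 0.08      ] [0.45100326 0.19737533 0.08      ] [0.5370987  0.16590291 0.08      ] 0.1833350946750777 13.919976389694313
[0.53896272 0.16314051 0.156     ]
bar dir -169.39681030869272
```

```bash
python3 -m jog '[{"dx":-0.025,"dy":-0.025,"dz":0,"roll":3,"jaw":255},{"dx":-0.025,"dy":-0.025,"dz":0,"roll":0,"jaw":255},{"dx":-0.025,"dy":-0.025,"dz":0,"roll":0,"jaw":255},{"dx":0,"dy":0,"dz":0.03,"roll":0,"jaw":255},{"dx":0,"dy":0,"dz":0.03,"roll":0,"jaw":255}]'
python3 -m jog '[{"dx":0,"dy":0,"dz":0.03,"roll":0,"jaw":255},{"dx":0,"dy":0,"dz":0.03,"roll":0,"jaw":255},{"dx":0,"dy":0,"dz":0,"roll":0,"jaw":255},{"dx":0,"dy":0,"dz":0,"roll":0,"jaw":255},{"dx":0,"dy":0,"dz":0,"roll":0,"jaw":255}]'
python3 -c "
from h import *
where(); to([.473,.230,.062],np.radians(63.5)); c,o=shot('wrist'); cv2.imwrite('pics/w2.png',c['img'][:,:,::-1])"
```

```text
time: 3.42
position: [0.4782, 0.2325, 0.2439]
eef_rot: [[0.899, -0.438, 0.006], [-0.438, -0.899, 0.001], [0.004, -0.004, -1.0]]
force: [0.3, 0.5, -0.1]
opening: 0.0642
time: 3.83
position: [0.4786, 0.2307, 0.1842]
eef_rot: [[0.897, -0.442, 0.003], [-0.442, -0.897, 0.001], [0.002, -0.002, -1.0]]
force: [0.5, -0.8, 0.3]
opening: 0.0304
t 3.83 p [0.4786 0.2307 0.1842] R [[0.897, -0.442, 0.003], [-0.442, -0.897, 0.001], [0.002, -0.002, -1.0]] F [ 0.5 -0.8  0.3] op 0.0304
d(mm) [ -4.9   3.3 122.2]  roll 0.3 (tool down: sign -)
```

View pics/w2.png

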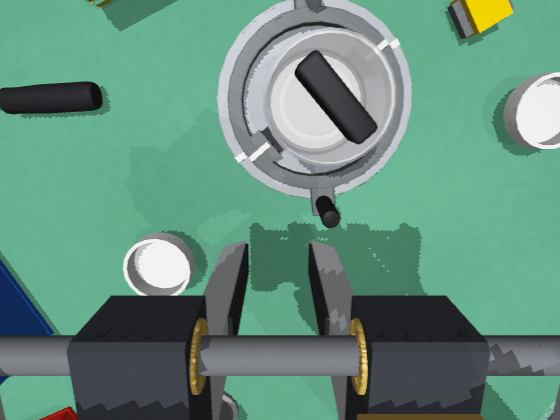

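```bash
python3 -m jog '[{"dx":-0.005,"dy":0.003,"dz":0.03,"roll":0,"jaw":255},{"dx":0,"dy":0,"dz":0.03,"roll":0,"jaw":255},{"dx":0,"dy":0,"dz":0.03,"roll":0,"jaw":255},{"dx":0,"dy":0,"dz":0.03,"roll":0,"jaw":255},{"dx":0,"dy":0,"dz":0,"roll":0,"jaw":255}]'
python3 -c "
from h import *
o=where(); c,o=shot('wrist'); cv2.imwrite('pics/w3.png',c['img'][:,:,::-1])
C=np.array([.538,.165])
for a in (147,160,175,190,205):
  to([*(C+.092*np.array([np.cos(np.radians(a)),np.sin(np.radians(a))])),.062],np.radians(a-83.5))
"
```

```text
time: 4.3
position: [0.4689, 0.2292, 0.0588]
eef_rot: [[0.897, -0.443, -0.007], [-0.443, -0.897, -0.002], [-0.006, 0.005, -1.0]]
force: [-0.4, 0.1, -0.3]
opening: 0.0003
t 4.3 p [0.4689 0.2292 0.0588] R [[0.897, -0.443, -0.007], [-0.443, -0.897, -0.002], [-0.006, 0.005, -1.0]] F [-0.4  0.1 -0.3] op 0.0003
d(mm) [-2.4 17.5 -0.4]  roll 0.2 (tool down: sign -)
d(mm) [-2.5 38.3 -0.4]  roll -12.8 (tool down: sign -)
d(mm) [ 3.2 61.6 -0.3]  roll -27.8 (tool down: sign -)
d(mm) [14.8 82.7 -0.3]  roll -42.8 (tool down: sign -)
d(mm) [ 31.4 100.   -0.3]  roll -57.8 (tool down: sign -)
```

View pics/w3.png

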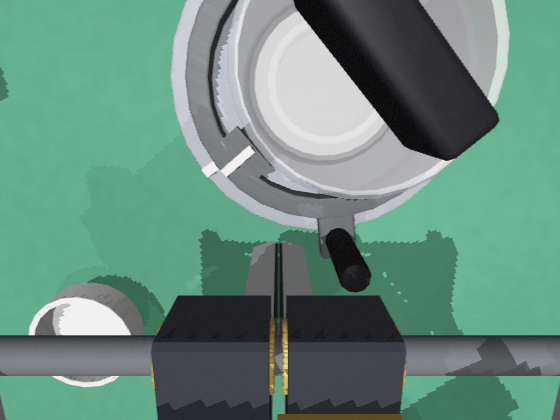

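```bash
python3 -m jog '[{"dx":-0.002,"dy":0.012,"dz":0,"roll":0,"jaw":255},{"dx":0,"dy":0.008,"dz":0,"roll":-5,"jaw":255},{"dx":0,"dy":0.008,"dz":0,"roll":-5,"jaw":255},{"dx":0,"dy":0.008,"dz":0,"roll":-5,"jaw":255},{"dx":0,"dy":0,"dz":0,"roll":0,"jaw":255}]'
python3 -c "
from h import *
o=where(); C=np.array([.538,.165]); d=o['position'][:2]-C; print(np.linalg.norm(d),np.degrees(np.arctan2(d[1],d[0]))); c,o=shot('wrist'); cv2.imwrite('pics/w4.png',c['img'][:,:,::-1])
"
```

```text
time: 4.77
position: [0.4581, 0.198, 0.0658]
eef_rot: [[0.981, -0.195, 0.006], [-0.195, -0.981, 0.002], [0.005, -0.003, -1.0]]
force: [-0.2, 0.9, -0.2]
opening: 0.0004
t 4.77 p [0.4581 0.198  0.0658] R [[0.981, -0.195, 0.006], [-0.195, -0.981, 0.002], [0.005, -0.003, -1.0]] F [-0.2  0.9 -0.2] op 0.0004
0.08645608727427502 157.57256487651418
```

View pics/w4.png

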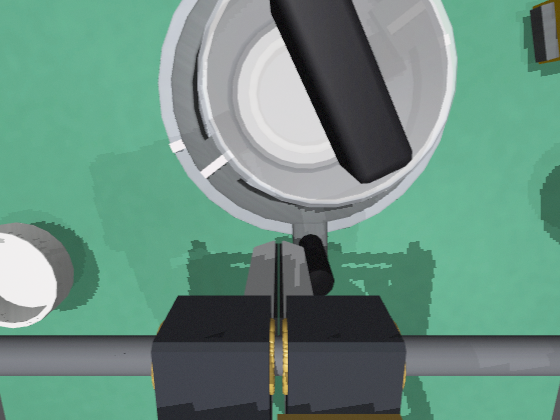

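```bash
python3 -m jog '[{"dx":-0.003,"dy":0.008,"dz":0,"roll":-5,"jaw":255},{"dx":-0.002,"dy":0.008,"dz":0,"roll":-5,"jaw":255},{"dx":0,"dy":0.008,"dz":0,"roll":-5,"jaw":255},{"dx":0,"dy":0.008,"dz":0,"roll":-5,"jaw":255},{"dx":0,"dy":0,"dz":0,"roll":0,"jaw":255}]'
python3 -c "
from h import *
o=where(); C=np.array([.538,.165]); d=o['position'][:2]-C; print(np.linalg.norm(d),np.degrees(np.arctan2(d[1],d[0])),'tang',np.degrees(np.arctan2(o['eef_rot'][1,1],o['eef_rot'][0,1]))%180-90); c,o=shot('wrist'); cv2.imwrite('pics/w5.png',c['img'][:,:,::-1])
"
```

```text
time: 5.23
position: [0.4509, 0.1667, 0.0646]
eef_rot: [[0.989, 0.15, 0.004], [0.15, -0.989, 0.0], [0.004, 0.0, -1.0]]
force: [0.5, -0.6, 0.1]
opening: 0.0007
t 5.23 p [0.4509 0.1667 0.0646] R [[0.989, 0.15, 0.004], [0.15, -0.989, 0.0], [0.004, 0.0, -1.0]] F [ 0.5 -0.6  0.1] op 0.0007
0.08709480162130773 178.88931690606086 tang 8.654424816968003
```

View pics/w5.png

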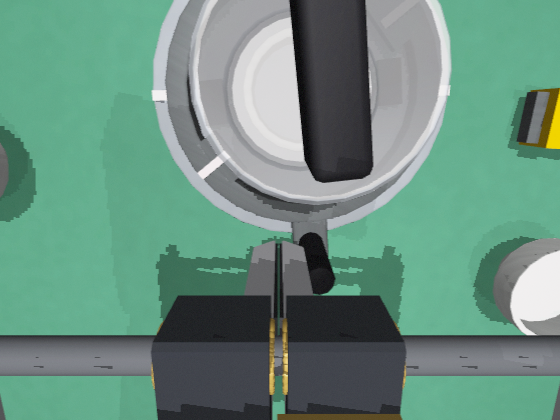

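```bash
python3 -m jog '[{"dx":-0.003,"dy":0.008,"dz":0,"roll":-5,"jaw":255},{"dx":-0.002,"dy":0.008,"dz":0,"roll":-5,"jaw":255},{"dx":0,"dy":0.008,"dz":0,"roll":-5,"jaw":255},{"dx":0,"dy":0.008,"dz":0,"roll":-5,"jaw":255},{"dx":0,"dy":0.006,"dz":0,"roll":-4,"jaw":255}]'
python3 -c "
from h import *
o=where(); C=np.array([.538,.165]); d=o['position'][:2]-C; print(np.linalg.norm(d),np.degrees(np.arctan2(d[1],d[0])),'tang',np.degrees(np.arctan2(o['eef_rot'][1,1],o['eef_rot'][0,1]))%180-90); c,o=shot('wrist'); cv2.imwrite('pics/w6.png',c['img'][:,:,::-1])
"
```

```text
time: 5.7
position: [0.4559, 0.1305, 0.0632]
eef_rot: [[0.841, 0.541, -0.001], [0.541, -0.841, 0.001], [-0.0, -0.001, -1.0]]
force: [-3.5, 1.4, 2.2]
opening: 0.0006
t 5.7 p [0.4559 0.1305 0.0632] R [[0.841, 0.541, -0.001], [0.541, -0.841, 0.001], [-0.0, -0.001, -1.0]] F [-3.5  1.4  2.2] op 0.0006
0.08909290585462509 -157.18934855266218 tang 32.7489562953419
```

View pics/w6.png

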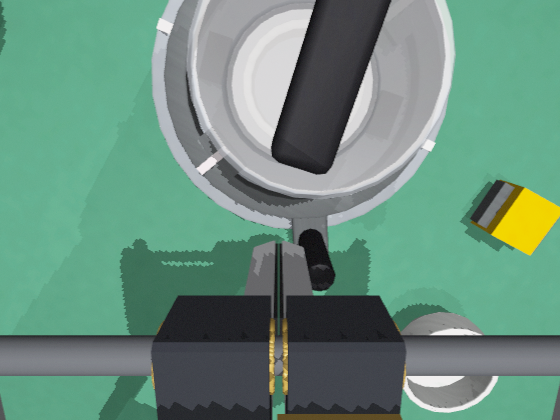

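```bash
python3 -m jog '[{"dx":-0.002,"dy":-0.008,"dz":0,"roll":0,"jaw":255},{"dx":0,"dy":0,"dz":-0.035,"roll":0,"jaw":255},{"dx":0,"dy":0,"dz":-0.04,"roll":0,"jaw":255},{"dx":0,"dy":0,"dz":-0.04,"roll":6,"jaw":200},{"dx":0,"dy":0,"dz":-0.04,"roll":6,"jaw":100}]'
python3 -m jog '[{"dx":0,"dy":0,"dz":-0.04,"roll":6,"jaw":0},{"dx":0,"dy":0,"dz":-0.02,"roll":6,"jaw":0},{"dx":0,"dy":0,"dz":0,"roll":0,"jaw":0},{"dx":0,"dy":0,"dz":0,"roll":0,"jaw":0},{"dx":0,"dy":0,"dz":0,"roll":0,"jaw":0}]'
python3 -c "
from h import *
o=where(); to([.5385,.1645,.28],np.radians(99.5)); c,o=shot('wrist'); cv2.imwrite('pics/w7.png',c['img'][:,:,::-1])
"
```

```text
time: 6.17
position: [0.449, 0.1364, 0.2193]
eef_rot: [[0.938, 0.346, 0.001], [0.346, -0.938, -0.0], [0.0, 0.001, -1.0]]
force: [0.7, 0.6, -1.3]
opening: 0.0105
time: 6.58
position: [0.4487, 0.1361, 0.2757]
eef_rot: [[0.988, 0.152, -0.002], [0.152, -0.988, -0.0], [-0.002, 0.0, -1.0]]
force: [0.0, -0.3, -0.2]
opening: 0.0436
t 6.58 p [0.4487 0.1361 0.2757] R [[0.988, 0.152, -0.002], [0.152, -0.988, -0.0], [-0.002, 0.0, -1.0]] F [ 0.  -0.3 -0.2] op 0.0436
d(mm) [ 93.  -14.4  -4.5]  roll -0.8 (tool down: sign -)
```

View pics/w7.png

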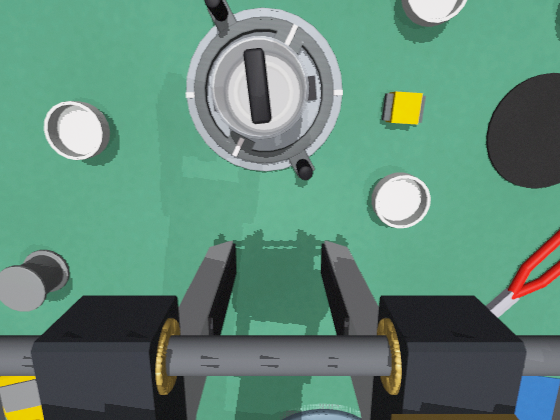

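```bash
python3 - <<'E'
from h import *
c,o=shot('wrist'); crop(c,170,0,190,190,4,'pics/w7c.png')
E
```

```text
(no output)
```

View pics/w7c.png

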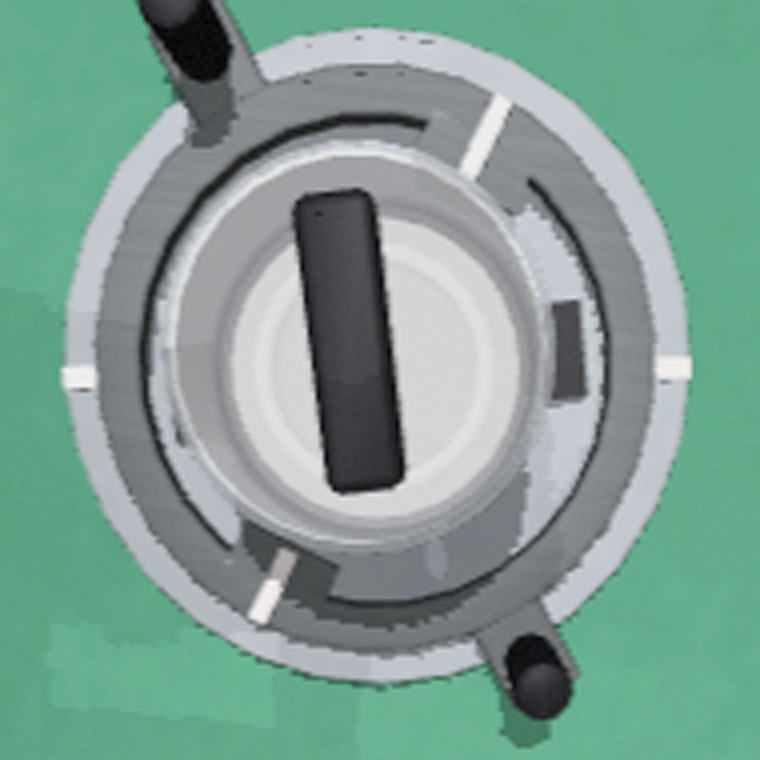

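```bash
cat >> h.py <<'E'
def ang(v): return np.degrees(np.arctan2(v[1],v[0]))
E
python3 - <<'E'
from h import *
c,o=shot('wrist'); t=lambda u,v:(u/4+170-.4,v/4-.4)
a=onz(c,t(690,368),.012,o);b=onz(c,t(62,377),.012,o); print((a+b)/2,np.linalg.norm(a-b),'yaw',ang(b-a)-90)
q=onz(c,t(541,691),.08,o);p=onz(c,t(170,4),.08,o);print('posts',q,p,(p+q)/2,ang(q-(p+q)/2)%360)
e=[onz(c,t(*x),.156,o) for x in ((294,203),(375,192),(328,491),(405,484))]; m=np.mean(e,0);print('bar',m,ang(e[0]+e[1]-e[2]-e[3])); to([*m[:2],.2],np.radians(90)+np.arctan2(*(e[0]+e[1]-e[2]-e[3])[1::-1]))
l=[onz(c,t(*x),.018,o) for x in ((553,303),(581,300),(588,398),(553,404))]; print('lug',np.mean(l,0))
E
```

```text
[0.5370445  0.16640899 0.012     ] 0.17987183779180105 yaw 9.55871119505828
posts [0.46416267 0.11049311 0.08      ] [0.60755011 0.2214507  0.08      ] [0.53585639 0.1659719  0.08      ] 217.73380379545674
bar [0.53673806 0.16562746 0.156     ] 14.56766298849757
d(mm) [ 91.9 -16.1  74.7]  roll -5.8 (tool down: sign -)
lug [0.55070245 0.11324695 0.018     ]
```

```bash
python3 -m jog '[{"dx":0.031,"dy":-0.005,"dz":0,"roll":0,"jaw":0},{"dx":0.031,"dy":-0.005,"dz":0,"roll":0,"jaw":0},{"dx":0.03,"dy":-0.006,"dz":0,"roll":0,"jaw":0},{"dx":0,"dy":0,"dz":0.03,"roll":-6,"jaw":0},{"dx":0,"dy":0,"dz":0,"roll":0,"jaw":0}]'
python3 -m jog '[{"dx":0,"dy":0,"dz":0,"roll":0,"jaw":0},{"dx":0,"dy":0,"dz":0,"roll":0,"jaw":0},{"dx":0,"dy":0,"dz":0,"roll":0,"jaw":0},{"dx":0,"dy":0,"dz":0,"roll":0,"jaw":0},{"dx":0,"dy":0,"dz":0,"roll":0,"jaw":0}]' | tail -1
python3 - <<'E'
from h import *
o=where(); to([.5370,.1658,.145],np.radians(104.6)); c,o=shot('wrist'); cv2.imwrite('pics/w8.png',c['img'][:,:,::-1])
E
```

```text
time: 7.15
position: [0.5359, 0.1654, 0.2406]
eef_rot: [[0.967, 0.256, -0.011], [0.256, -0.967, -0.001], [-0.011, -0.002, -1.0]]
force: [-1.8, -0.3, -2.1]
opening: 0.0894
opening: 0.0942
t 7.57 p [0.5383 0.1654 0.2485] R [[0.967, 0.254, 0.002], [0.254, -0.967, 0.0], [0.002, 0.0, -1.0]] F [-0.3  1.   0.1] op 0.0942
d(mm) [ -1.4  -0.7 103.5]  roll 0.1 (tool down: sign -)
```

View pics/w8.png

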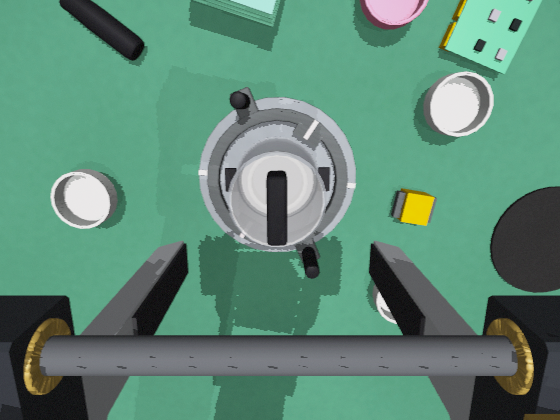

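The bar at (277,205) is vertical in the picture and centred between the jaws, and both claws are clear of the lugs. I'll descend and grip.

```bash
python3 -m jog '[{"dx":-0.001,"dy":0,"dz":0.03,"roll":0,"jaw":0},{"dx":0,"dy":0,"dz":0.03,"roll":0,"jaw":0},{"dx":0,"dy":0,"dz":0.025,"roll":0,"jaw":0},{"dx":0,"dy":0,"dz":0.018,"roll":0,"jaw":0},{"dx":0,"dy":0,"dz":0,"roll":0,"jaw":60}]'
python3 -m jog '[{"dx":0,"dy":0,"dz":0,"roll":0,"jaw":160},{"dx":0,"dy":0,"dz":0,"roll":0,"jaw":255},{"dx":0,"dy":0,"dz":0,"roll":0,"jaw":255},{"dx":0,"dy":0,"dz":0,"roll":0,"jaw":255},{"dx":0,"dy":0,"dz":0,"roll":0,"jaw":255}]' | tail -2
python3 -m jog '[{"dx":0,"dy":0,"dz":0,"roll":0,"jaw":255},{"dx":0,"dy":0,"dz":0,"roll":0,"jaw":255},{"dx":0,"dy":0,"dz":0,"roll":0,"jaw":255},{"dx":0,"dy":0,"dz":0,"roll":0,"jaw":255},{"dx":0,"dy":0,"dz":0,"roll":0,"jaw":255}]'
```

```text
time: 8.03
position: [0.5342, 0.1649, 0.1401]
eef_rot: [[0.967, 0.254, -0.008], [0.254, -0.967, -0.001], [-0.008, -0.001, -1.0]]
force: [-0.1, -0.2, -0.4]
opening: 0.0902
force: [-0.1, 0.1, 0.1]
opening: 0.0576
time: 8.87
position: [0.5372, 0.1652, 0.1442]
eef_rot: [[0.967, 0.254, -0.0], [0.254, -0.967, -0.0], [-0.0, 0.0, -1.0]]
force: [0.1, -0.2, 0.7]
opening: 0.024
```

```bash
python3 -m jog '[{"dx":0,"dy":0,"dz":0,"roll":0,"jaw":255},{"dx":0,"dy":0,"dz":0,"roll":0,"jaw":255},{"dx":0,"dy":0,"dz":0,"roll":0,"jaw":255},{"dx":0,"dy":0,"dz":0,"roll":0,"jaw":255},{"dx":0,"dy":0,"dz":-0.004,"roll":0,"jaw":255}]'
python3 -m jog '[{"dx":0,"dy":0,"dz":-0.01,"roll":0,"jaw":255},{"dx":0,"dy":0,"dz":-0.01,"roll":0,"jaw":255},{"dx":0,"dy":0,"dz":-0.015,"roll":0,"jaw":255},{"dx":0,"dy":0,"dz":-0.015,"roll":0,"jaw":255},{"dx":0,"dy":0,"dz":-0.015,"roll":0,"jaw":255}]'
```

```text
time: 9.28
position: [0.5363, 0.165, 0.1471]
eef_rot: [[0.967, 0.254, -0.003], [0.254, -0.967, -0.0], [-0.003, -0.0, -1.0]]
force: [0.2, -0.2, -2.6]
opening: 0.0162
time: 9.7
position: [0.5374, 0.1652, 0.215]
eef_rot: [[0.967, 0.254, 0.001], [0.254, -0.967, -0.0], [0.001, 0.0, -1.0]]
force: [0.7, -0.2, -2.4]
opening: 0.0157
```

```bash
python3 -m jog '[{"dx":0,"dy":0,"dz":-0.02,"roll":0,"jaw":255},{"dx":0,"dy":0,"dz":-0.02,"roll":0,"jaw":255},{"dx":-0.004,"dy":0.014,"dz":-0.01,"roll":0,"jaw":255},{"dx":-0.006,"dy":0.024,"dz":0,"roll":0,"jaw":255},{"dx":-0.008,"dy":0.032,"dz":0,"roll":0,"jaw":255}]' |head -2
python3 -m jog '[{"dx":-0.008,"dy":0.033,"dz":0,"roll":0,"jaw":255},{"dx":-0.008,"dy":0.033,"dz":0,"roll":0,"jaw":255},{"dx":-0.008,"dy":0.033,"dz":0,"roll":0,"jaw":255},{"dx":-0.008,"dy":0.033,"dz":0,"roll":0,"jaw":255},{"dx":-0.008,"dy":0.033,"dz":0,"roll":0,"jaw":255}]' | head -2
python3 -m jog '[{"dx":-0.008,"dy":0.032,"dz":0,"roll":0,"jaw":255},{"dx":-0.006,"dy":0.028,"dz":0,"roll":0,"jaw":255},{"dx":-0.004,"dy":0.02,"dz":0,"roll":0,"jaw":255},{"dx":-0.002,"dy":0.01,"dz":0,"roll":0,"jaw":255},{"dx":0,"dy":0,"dz":0,"roll":0,"jaw":255}]' | head -2
python3 - <<'E'
from h import *
o=where(); to([.5447,-.1714,.138]); c,o=shot('wrist'); cv2.imwrite('pics/w9.png',c['img'][:,:,::-1])
E
```

```text
time: 10.12
position: [0.5382, 0.0933, 0.2658]
time: 10.53
position: [0.5407, -0.0785, 0.2646]
time: 10.95
position: [0.5444, -0.1707, 0.264]
t 10.95 p [ 0.5444 -0.1707  0.264 ] R [[0.968, 0.252, 0.001], [0.252, -0.968, -0.001], [0.0, 0.001, -1.0]] F [ 0.   0.3 -2.9] op 0.0155
d(mm) [1.00e-01 6.00e-01 1.26e+02]
```

View pics/w9.png

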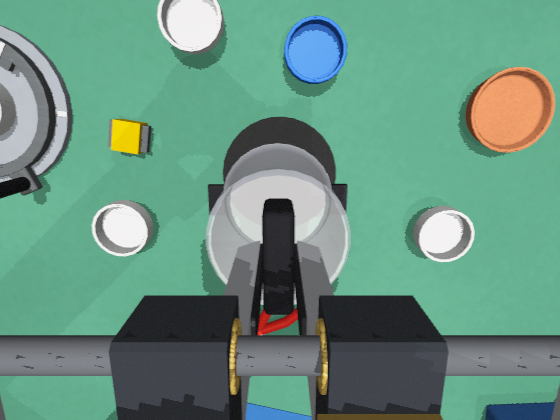

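```bash
python3 -m jog '[{"dx":0,"dy":0.001,"dz":0.02,"roll":0,"jaw":255},{"dx":0,"dy":0,"dz":0.03,"roll":0,"jaw":255},{"dx":0,"dy":0,"dz":0.03,"roll":0,"jaw":255},{"dx":0,"dy":0,"dz":0.025,"roll":0,"jaw":255},{"dx":0,"dy":0,"dz":0.012,"roll":0,"jaw":255}]' |head -2
python3 -m jog '[{"dx":0,"dy":0,"dz":0.005,"roll":0,"jaw":255},{"dx":0,"dy":0,"dz":0.003,"roll":0,"jaw":255},{"dx":0,"dy":0,"dz":0.002,"roll":0,"jaw":255},{"dx":0,"dy":0,"dz":0,"roll":0,"jaw":255},{"dx":0,"dy":0,"dz":0,"roll":0,"jaw":255}]'
```

```text
time: 11.42
position: [0.5428, -0.1671, 0.1427]
time: 11.83
position: [0.5456, -0.1702, 0.1378]
eef_rot: [[0.967, 0.254, 0.002], [0.254, -0.967, -0.001], [0.002, 0.002, -1.0]]
force: [-0.7, 0.1, -1.7]
opening: 0.0152
```

```bash
python3 -m jog '[{"dx":0,"dy":0,"dz":0.001,"roll":0,"jaw":255},{"dx":0,"dy":0,"dz":0,"roll":0,"jaw":255},{"dx":0,"dy":0,"dz":0,"roll":0,"jaw":255},{"dx":0,"dy":0,"dz":0,"roll":0,"jaw":255},{"dx":0,"dy":0,"dz":0,"roll":0,"jaw":255}]'
```

```text
time: 12.25
position: [0.5451, -0.17, 0.136]
eef_rot: [[0.967, 0.254, 0.001], [0.254, -0.967, -0.0], [0.001, 0.001, -1.0]]
force: [0.6, 0.9, 1.3]
opening: 0.0156
```

Contact is confirmed: the force has changed sign. Opening the jaws.

```bash
python3 -m jog '[{"dx":0,"dy":0,"dz":0,"roll":0,"jaw":150},{"dx":0,"dy":0,"dz":0,"roll":0,"jaw":80},{"dx":0,"dy":0,"dz":0,"roll":0,"jaw":0},{"dx":0,"dy":0,"dz":0,"roll":0,"jaw":0},{"dx":0,"dy":0,"dz":0,"roll":0,"jaw":0}]'
python3 -m jog '[{"dx":0,"dy":0,"dz":0,"roll":0,"jaw":0},{"dx":0,"dy":0,"dz":0,"roll":0,"jaw":0},{"dx":0,"dy":0,"dz":0,"roll":0,"jaw":0},{"dx":0,"dy":0,"dz":-0.02,"roll":0,"jaw":0},{"dx":0,"dy":0,"dz":-0.03,"roll":0,"jaw":0}]'
python3 -m jog '[{"dx":0,"dy":0,"dz":-0.03,"roll":0,"jaw":0},{"dx":0,"dy":0,"dz":-0.03,"roll":0,"jaw":0},{"dx":0,"dy":0,"dz":-0.03,"roll":0,"jaw":0},{"dx":0,"dy":0,"dz":-0.02,"roll":0,"jaw":0},{"dx":0,"dy":0,"dz":0,"roll":0,"jaw":0}]'
python3 - <<'E'
from h import *
o=where(); c,o=shot('wrist'); cv2.imwrite('pics/w10.png',c['img'][:,:,::-1])
c,o=shot('scene'); cv2.imwrite('pics/s10.png',c['img'][:,:,::-1])
c,o=shot('top'); cv2.imwrite('pics/t10.png',c['img'][:,:,::-1])
E
```

```text
time: 12.67
position: [0.5446, -0.1699, 0.1352]
eef_rot: [[0.967, 0.254, -0.0], [0.254, -0.967, -0.0], [-0.0, 0.0, -1.0]]
force: [0.1, 0.4, -0.8]
opening: 0.0456
time: 13.08
position: [0.5424, -0.1687, 0.1823]
eef_rot: [[0.967, 0.254, -0.007], [0.254, -0.967, 0.004], [-0.006, -0.005, -1.0]]
force: [0.6, 0.1, 0.5]
opening: 0.0791
time: 13.5
position: [0.5468, -0.171, 0.3012]
eef_rot: [[0.967, 0.254, 0.009], [0.254, -0.967, -0.005], [0.007, 0.007, -1.0]]
force: [0.1, 0.2, 0.5]
opening: 0.0941
t 13.5 p [ 0.5468 -0.171   0.3012] R [[0.967, 0.254, 0.009], [0.254, -0.967, -0.005], [0.007, 0.007, -1.0]] F [0.1 0.2 0.5] op 0.0941
```

View pics/w10.png

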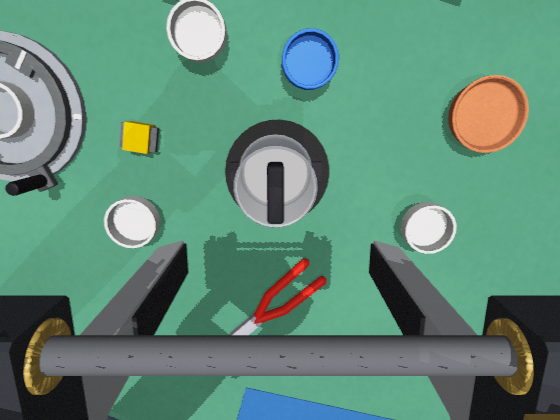

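View pics/s10.png

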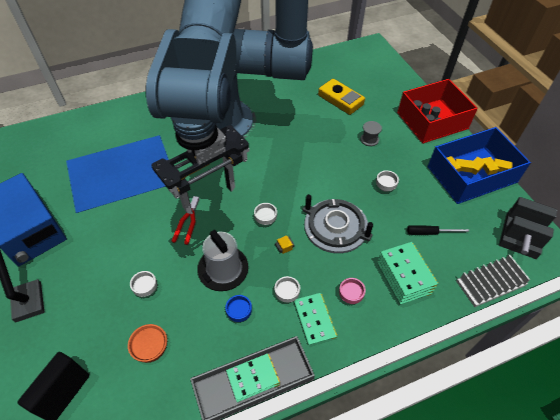

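View pics/t10.png

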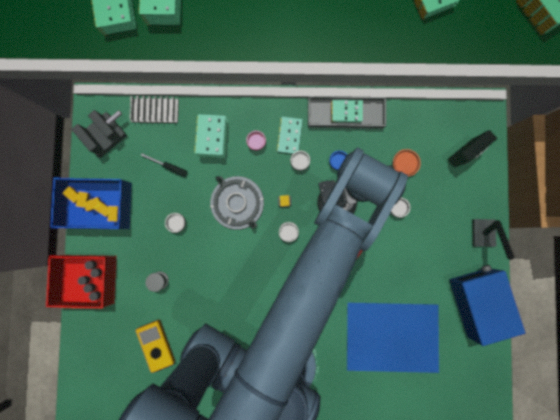

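The cover stands upright on the pad, let go. The top view shows that the cup near the board has been knocked from (285,166) to (300,161). The others are unchanged and all four are upright. Next I'll measure the cups from this wrist view.

```bash
cat >> h.py <<'E'
def cups(c,o,z=.042,pr=True):
    """bright ellipse blobs -> rim centre"""
    hsv=cv2.cvtColor(c['img'],cv2.COLOR_RGB2HSV); m=cv2.inRange(hsv,(0,0,150),(180,40,255))
    m=cv2.morphologyEx(m,cv2.MORPH_CLOSE,np.ones((3,3))); out=[]
    for k in cv2.findContours(m,cv2.RETR_EXTERNAL,cv2.CHAIN_APPROX_NONE)[0]:
        if cv2.contourArea(k)<250 or len(k)<20: continue
        Q=np.array([onz(c,p,z,o)[:2] for p in cv2.convexHull(k)[:,0]],np.float32)
        (x,y),r=cv2.minEnclosingCircle(Q)
        A=np.c_[2*Q,np.ones(len(Q))]; s=np.linalg.lstsq(A,(Q**2).sum(1),rcond=None)[0]; rr=np.sqrt(s[2]+s[:2]@s[:2])
        res=np.abs(np.linalg.norm(Q-s[:2],axis=1)-rr).max()
        if .02<rr<.045: 
            out.append(s[:2]); print('px',k[:,0].mean(0).round(0),'fit',s[:2].round(4),'r',rr.round(4),'res',res.round(4),'mec',round(x,4),round(y,4),round(r,4))
    return out
E
python3 - <<'E'
from h import *
for n in ('wrist','top','scene'):
    c,o=shot(n); print(n); cups(c,o)
c,o=shot('wrist'); crop(c,80,0,170,260,2.3,'pics/w10c.png')
E
```

```text
wrist
px [437. 228.] fit [ 0.5294 -0.3745] r 0.0318 res 0.0003 mec 0.5294 -0.3746 0.0321
px [131. 221.] fit [ 0.442  -0.0102] r 0.0317 res 0.0002 mec 0.4421 -0.0101 0.032
px [192.  22.] fit [ 0.6808 -0.0442] r 0.0318 res 0.0003 mec 0.6807 -0.0441 0.0322
top
scene
px [287. 287.] fit [ 0.6819 -0.0452] r 0.0313 res 0.0007 mec 0.6814 -0.045 0.0318
px [142. 282.] fit [ 0.5307 -0.3751] r 0.0316 res 0.0006 mec 0.5303 -0.3749 0.0322
px [265. 212.] fit [ 0.444  -0.0109] r 0.0315 res 0.0008 mec 0.4439 -0.0106 0.032
px [388. 178.] fit [0.4675 0.3653] r 0.0312 res 0.0007 mec 0.4673 0.3653 0.0319
```

View pics/w10c.png

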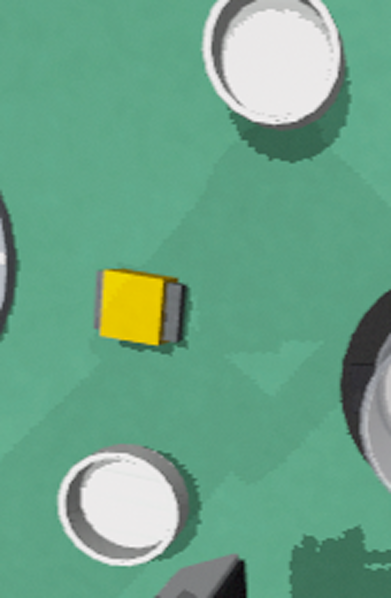

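```bash
python3 -m jog '[{"dx":-0.01,"dy":-0.03,"dz":0,"roll":0,"jaw":0},{"dx":-0.01,"dy":-0.03,"dz":0,"roll":0,"jaw":0},{"dx":-0.01,"dy":-0.03,"dz":0,"roll":0,"jaw":0},{"dx":-0.01,"dy":-0.03,"dz":0,"roll":0,"jaw":0},{"dx":-0.01,"dy":-0.03,"dz":0.03,"roll":0,"jaw":0}]'|head -2
python3 -m jog '[{"dx":-0.01,"dy":-0.032,"dz":0.03,"roll":0,"jaw":0},{"dx":0,"dy":0,"dz":0.04,"roll":0,"jaw":0},{"dx":0,"dy":0,"dz":0.03,"roll":0,"jaw":0},{"dx":0,"dy":0,"dz":0,"roll":0,"jaw":0},{"dx":0,"dy":0,"dz":0,"roll":0,"jaw":0}]'|head -2
python3 - <<'E'
from h import *
o=where(); to([.4421,-.0102,.042]); c,o=shot('wrist'); cups(c,o); cv2.imwrite('pics/w11.png',c['img'][:,:,::-1])
E
```

```text
time: 14.27
position: [0.4606, -0.0385, 0.2708]
time: 14.68
position: [0.4412, -0.012, 0.1675]
t 14.68 p [ 0.4412 -0.012   0.1675] R [[0.967, 0.254, -0.004], [0.254, -0.967, 0.001], [-0.004, -0.002, -1.0]] F [0.8 0.7 0.9] op 0.094
d(mm) [  1.8  -1.2 125.4]
px [276. 195.] fit [ 0.4426 -0.0098] r 0.0321 res 0.0013 mec 0.443 -0.0097 0.033
```

View pics/w11.png

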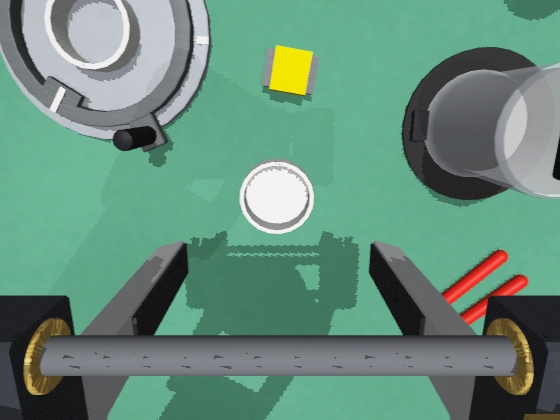

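```bash
python3 -m jog '[{"dx":0.001,"dy":-0.001,"dz":0.035,"roll":0,"jaw":0},{"dx":0,"dy":0,"dz":0.035,"roll":0,"jaw":0},{"dx":0,"dy":0,"dz":0.03,"roll":0,"jaw":0},{"dx":0,"dy":0,"dz":0.02,"roll":0,"jaw":0},{"dx":0,"dy":0,"dz":0.005,"roll":0,"jaw":0}]'|head -2
python3 -m jog '[{"dx":0,"dy":0,"dz":0,"roll":0,"jaw":100},{"dx":0,"dy":0,"dz":0,"roll":0,"jaw":255},{"dx":0,"dy":0,"dz":0,"roll":0,"jaw":255},{"dx":0,"dy":0,"dz":0,"roll":0,"jaw":255},{"dx":0,"dy":0,"dz":0,"roll":0,"jaw":255}]'
python3 -m jog '[{"dx":0,"dy":0,"dz":0,"roll":0,"jaw":255},{"dx":0,"dy":0,"dz":0,"roll":0,"jaw":255},{"dx":0,"dy":0,"dz":0,"roll":0,"jaw":255},{"dx":0,"dy":0,"dz":0,"roll":0,"jaw":255},{"dx":0,"dy":0,"dz":0,"roll":0,"jaw":255}]'
```

```text
time: 15.15
position: [0.4428, -0.0114, 0.0428]
time: 15.57
position: [0.4443, -0.0115, 0.0453]
eef_rot: [[0.967, 0.254, 0.003], [0.254, -0.967, -0.001], [0.002, 0.002, -1.0]]
force: [0.4, -0.3, -0.9]
opening: 0.0642
time: 15.98
position: [0.4431, -0.0111, 0.0438]
eef_rot: [[0.967, 0.254, -0.0], [0.254, -0.967, 0.0], [-0.0, -0.0, -1.0]]
force: [-0.5, 0.4, 0.1]
opening: 0.031
```

```bash
python3 - <<'E'
from h import *
o=where(); c,o=shot('wrist'); cv2.imwrite('pics/w12.png',c['img'][:,:,::-1])
c,o=shot('scene'); crop(c,180,130,200,150,4,'pics/s12.png')
E
```

```text
t 15.98 p [ 0.4431 -0.0111  0.0438] R [[0.967, 0.254, -0.0], [0.254, -0.967, 0.0], [-0.0, -0.0, -1.0]] F [-0.5  0.4  0.1] op 0.031
```

View pics/w12.png

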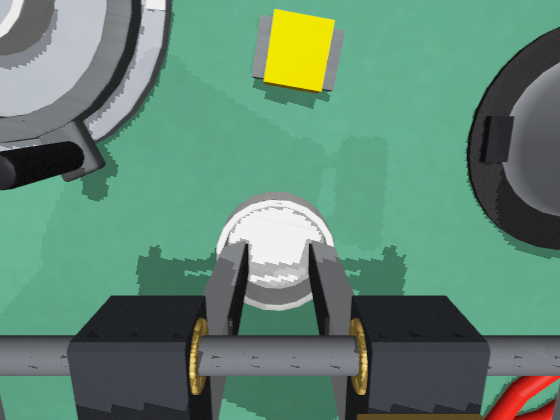

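View pics/s12.png

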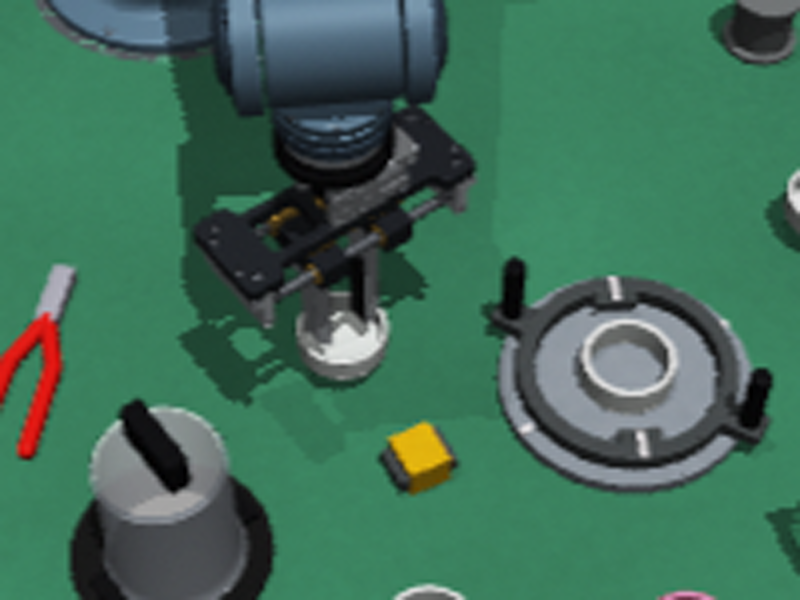

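```bash
python3 - <<'E'
from h import *
c,o=shot('wrist'); R,p=o['eef_rot'],o['position']
for y in (-.0155,.0155):
  for z in (-.02,0,.017):
    print(y,z,proj(c,p+R@np.array([0,y,z]),o).round(0), proj(c,p+R@np.array([0.008,y,z]),o).round(0))
cups(c,o)
for a in range(0,360,45): print(a,proj(c,[.4426+.032*np.cos(np.radians(a)),-.0098+.032*np.sin(np.radians(a)),.042],o).round(0))
crop(c,180,170,200,170,4,'pics/w12c.png')
E
```

```text
-0.0155 -0.02 [245. 272.] [245. 257.]
-0.0155 0 [248. 256.] [248. 242.]
-0.0155 0.017 [251. 245.] [250. 232.]
0.0155 -0.02 [310. 272.] [311. 257.]
0.0155 0 [307. 256.] [307. 242.]
0.0155 0.017 [305. 245.] [305. 232.]
px [272. 244.] fit [ 0.4468 -0.0084] r 0.0286 res 0.005 mec 0.4428 -0.01 0.0318
px [52. 56.] fit [0.5168 0.1273] r 0.0323 res 0.013 mec 0.5102 0.1155 0.038
0 [291. 199.]
45 [243. 205.]
90 [216. 241.]
135 [224. 283.]
180 [260. 307.]
225 [304. 302.]
270 [333. 269.]
315 [328. 226.]
```

View pics/w12c.png

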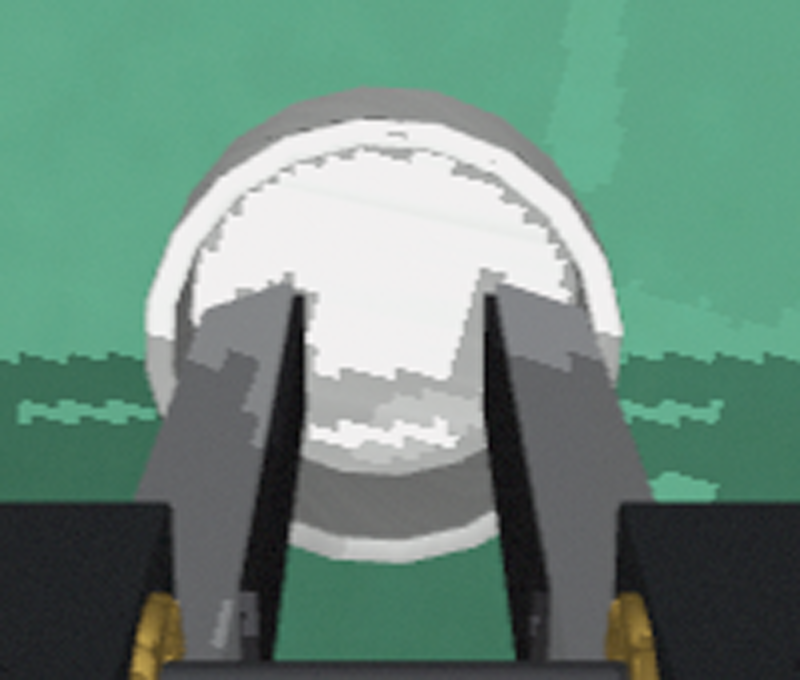

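```bash
python3 - <<'E'
from h import *
c,o=shot('scene'); R,p=o['eef_rot'],o['position']; f=lambda P:((proj(c,P)-[240,170])*8).round(0)
for y in (-.0155-.0125,-.0155,.0155,.0155+.0125):
  for z in (0,.017):
    print(y,z,f(p+R@np.array([0,y,z])))
for a in range(0,360,90): print(a,f([.4426+.032*np.cos(np.radians(a)),-.0098+.032*np.sin(np.radians(a)),.042]))
im=c['img'][170:240,240:330,::-1]; cv2.imwrite('pics/s12c.png',cv2.resize(im,None,fx=8,fy=8,interpolation=cv2.INTER_CUBIC))
E
```

```text
-0.028 0 [265. 288.]
-0.028 0.017 [265. 316.]
-0.0155 0 [236. 305.]
-0.0155 0.017 [237. 334.]
0.0155 0 [164. 348.]
0.0155 0.017 [165. 377.]
0.028 0 [134. 366.]
0.028 0.017 [136. 394.]
0 [237. 397.]
90 [288. 299.]
180 [170. 260.]
270 [117. 356.]
```

View pics/s12c.png

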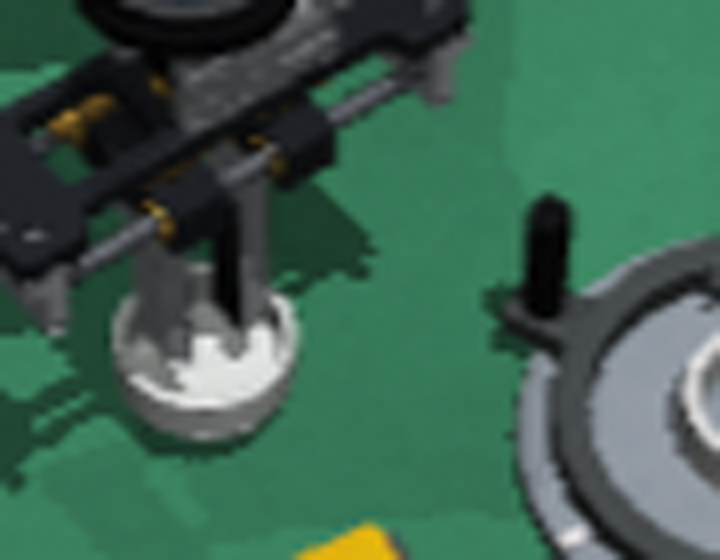

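```bash
python3 -m jog '[{"dx":0,"dy":0,"dz":0,"roll":0,"jaw":255},{"dx":0,"dy":0,"dz":0,"roll":0,"jaw":255},{"dx":0,"dy":0,"dz":0,"roll":0,"jaw":255},{"dx":0,"dy":0,"dz":0,"roll":0,"jaw":255},{"dx":0,"dy":0,"dz":0,"roll":0,"jaw":255}]'
python3 - <<'E'
from h import *
o=where(); c,o=shot('wrist'); crop(c,130,130,300,250,2.6,'pics/w13.png')
E
```

```text
time: 16.6
position: [0.4431, -0.0112, 0.0438]
eef_rot: [[0.967, 0.254, -0.0], [0.254, -0.967, 0.0], [-0.0, -0.0, -1.0]]
force: [-0.3, 0.1, 0.1]
opening: 0.0001
t 16.6 p [ 0.4431 -0.0112  0.0438] R [[0.967, 0.254, -0.0], [0.254, -0.967, 0.0], [-0.0, -0.0, -1.0]] F [-0.3  0.1  0.1] op 0.0001
```

View pics/w13.png

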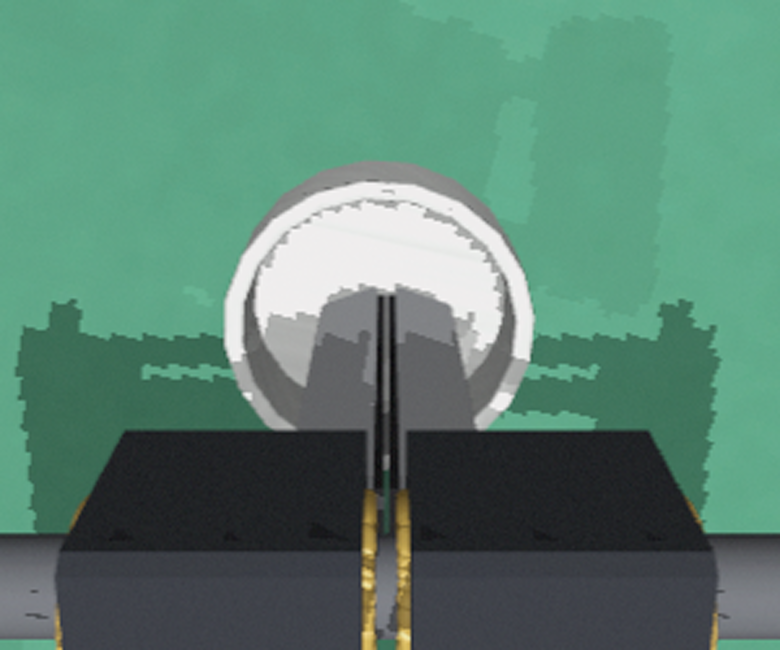

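The jaws went from 94 mm to shut with no stop on the 64 mm band, yet the pictures put the tips inside the rim. I'll run a small sideways probe to find out whether the tips are really below the rim.

```bash
python3 -m jog '[{"dx":0.01,"dy":0,"dz":0,"roll":0,"jaw":255},{"dx":0.01,"dy":0,"dz":0,"roll":0,"jaw":255},{"dx":0.01,"dy":0,"dz":0,"roll":0,"jaw":255},{"dx":0,"dy":0,"dz":0,"roll":0,"jaw":255},{"dx":0,"dy":0,"dz":0,"roll":0,"jaw":255}]'
python3 - <<'E'
from h import *
o=where(); c,o=shot('wrist'); crop(c,130,130,300,250,2.6,'pics/w14.png'); cups(c,o)
c,o=shot('scene'); cups(c,o); im=c['img'][170:240,240:330,::-1]; cv2.imwrite('pics/s14.png',cv2.resize(im,None,fx=8,fy=8,interpolation=cv2.INTER_CUBIC))
E
```

```text
time: 17.07
position: [0.4729, -0.0033, 0.0438]
eef_rot: [[0.967, 0.255, -0.0], [0.255, -0.967, 0.0], [-0.0, -0.0, -1.0]]
force: [0.2, -1.5, 0.8]
opening: 0.0005
t 17.07 p [ 0.4729 -0.0033  0.0438] R [[0.967, 0.255, -0.0], [0.255, -0.967, 0.0], [-0.0, -0.0, -1.0]] F [ 0.2 -1.5  0.8] op 0.0005
px [61. 87.] fit [0.5307 0.1361] r 0.0438 res 0.0152 mec 0.5264 0.1236 0.0486
px [13. 52.] fit [0.536  0.1552] r 0.0265 res 0.0049 mec 0.5358 0.1428 0.0256
px [287. 287.] fit [ 0.6819 -0.0453] r 0.0312 res 0.0009 mec 0.6814 -0.045 0.0318
px [142. 282.] fit [ 0.5305 -0.3752] r 0.0316 res 0.0008 mec 0.5309 -0.3754 0.0322
px [388. 178.] fit [0.4674 0.3654] r 0.0311 res 0.0007 mec 0.4669 0.3656 0.0317
```

View pics/w14.png

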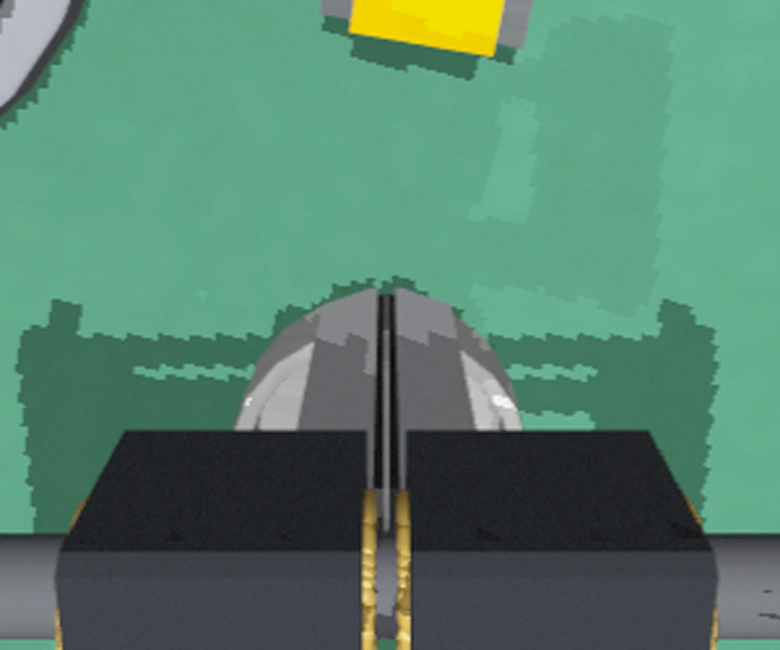

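View pics/s14.png

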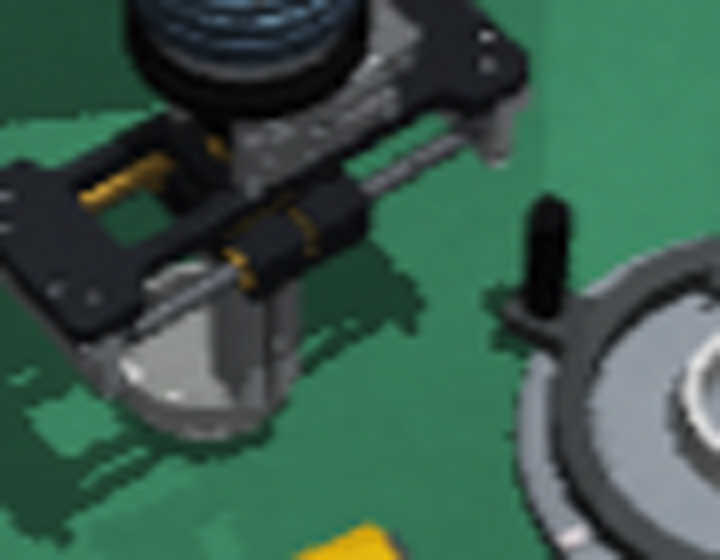

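```bash
python3 - <<'E'
from h import *
c,o=shot('scene'); R,p=o['eef_rot'],o['position']; f=lambda P:((proj(c,P)-[240,170])*8).round(0)
for z in (.002,.017):
  for x in (-.008,.008):
    for y in (-.0125,0,.0125): print(z,x,y,f(p+R@np.array([x,y,z])))
for a in (0,30,60): print(a,f([.4426+.032*np.cos(np.radians(a)),-.0098+.032*np.sin(np.radians(a)),.042]),f([.4426+.032*np.cos(np.radians(a)),-.0098+.032*np.sin(np.radians(a)),.022]))
E
```

```text
0.002 -0.008 -0.0125 [267. 353.]
0.002 -0.008 0 [238. 371.]
0.002 -0.008 0.0125 [208. 389.]
0.002 0.008 -0.0125 [294. 383.]
0.002 0.008 0 [265. 401.]
0.002 0.008 0.0125 [236. 419.]
0.017 -0.008 -0.0125 [267. 378.]
0.017 -0.008 0 [238. 396.]
0.017 -0.008 0.0125 [209. 414.]
0.017 0.008 -0.0125 [294. 408.]
0.017 0.008 0 [266. 426.]
0.017 0.008 0.0125 [237. 444.]
0 [237. 397.] [238. 430.]
30 [275. 373.] [276. 406.]
60 [294. 337.] [294. 371.]
```

```bash
python3 -m jog '[{"dx":0,"dy":0,"dz":-0.03,"roll":0,"jaw":255},{"dx":-0.033,"dy":0,"dz":0,"roll":0,"jaw":255},{"dx":-0.033,"dy":0,"dz":0,"roll":0,"jaw":255},{"dx":-0.033,"dy":0,"dz":0,"roll":0,"jaw":255},{"dx":0,"dy":0,"dz":0.03,"roll":0,"jaw":255}]'
python3 -m jog '[{"dx":0,"dy":0,"dz":0.005,"roll":0,"jaw":255},{"dx":0,"dy":0,"dz":0.005,"roll":0,"jaw":255},{"dx":0,"dy":0,"dz":0.004,"roll":0,"jaw":255},{"dx":0,"dy":0,"dz":0,"roll":0,"jaw":255},{"dx":0,"dy":0,"dz":0,"roll":0,"jaw":255}]'
python3 - <<'E'
from h import *
o=where(); c,o=shot('scene'); R,p=o['eef_rot'],o['position']; f=lambda P:((proj(c,P)-[200,140])*8).round(0)
print(f(p+R@np.array([.008,.0125,.017])),f(p+R@np.array([.008,-.0125,.017])))
im=c['img'][140:215,200:300,::-1]; cv2.imwrite('pics/s15.png',cv2.resize(im,None,fx=8,fy=8,interpolation=cv2.INTER_CUBIC))
E
```

```text
time: 17.63
position: [0.3791, -0.0312, 0.0511]
eef_rot: [[0.967, 0.253, 0.019], [0.253, -0.967, -0.008], [0.016, 0.013, -1.0]]
force: [1.6, -0.4, 1.9]
opening: 0.0002
time: 18.05
position: [0.3766, -0.0285, 0.0293]
eef_rot: [[0.967, 0.255, -0.002], [0.255, -0.967, 0.001], [-0.002, -0.001, -1.0]]
force: [-0.0, 0.9, -0.3]
opening: 0.0005
t 18.05 p [ 0.3766 -0.0285  0.0293] R [[0.967, 0.255, -0.002], [0.255, -0.967, 0.001], [-0.002, -0.001, -1.0]] F [-0.   0.9 -0.3] op 0.0005
[396. 526.] [452. 493.]
```

View pics/s15.png

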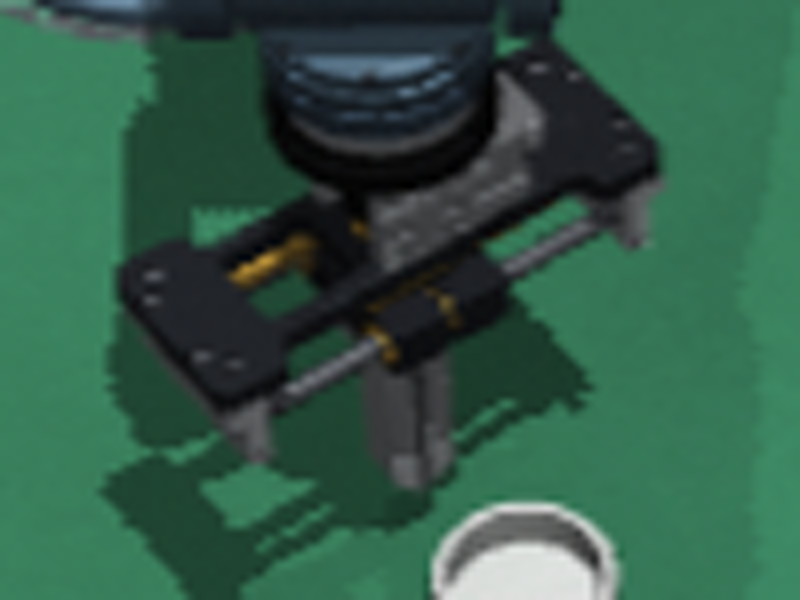

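```bash
python3 -m jog '[{"dx":0,"dy":0,"dz":0.003,"roll":0,"jaw":255},{"dx":0,"dy":0,"dz":0.003,"roll":0,"jaw":255},{"dx":0,"dy":0,"dz":0.003,"roll":0,"jaw":255},{"dx":0,"dy":0,"dz":0,"roll":0,"jaw":255},{"dx":0,"dy":0,"dz":0,"roll":0,"jaw":255}]'
python3 -m jog '[{"dx":0,"dy":0,"dz":0.002,"roll":0,"jaw":255},{"dx":0,"dy":0,"dz":0.002,"roll":0,"jaw":255},{"dx":0,"dy":0,"dz":0,"roll":0,"jaw":255},{"dx":0,"dy":0,"dz":0,"roll":0,"jaw":255},{"dx":0,"dy":0,"dz":0,"roll":0,"jaw":255}]'
```

```text
time: 18.52
position: [0.3762, -0.0286, 0.0205]
eef_rot: [[0.967, 0.254, -0.001], [0.254, -0.967, 0.0], [-0.001, -0.0, -1.0]]
force: [-0.3, 0.4, -0.3]
opening: 0.0002
time: 18.93
position: [0.3764, -0.0287, 0.0168]
eef_rot: [[0.967, 0.254, 0.0], [0.254, -0.967, -0.0], [0.0, 0.0, -1.0]]
force: [-0.9, 0.0, 0.1]
opening: 0.0005
```

```bash
python3 -m jog '[{"dx":0,"dy":0,"dz":0.002,"roll":0,"jaw":255},{"dx":0,"dy":0,"dz":0.002,"roll":0,"jaw":255},{"dx":0,"dy":0,"dz":0,"roll":0,"jaw":255},{"dx":0,"dy":0,"dz":0,"roll":0,"jaw":255},{"dx":0,"dy":0,"dz":0,"roll":0,"jaw":255}]'
python3 -m jog '[{"dx":0,"dy":0,"dz":0.002,"roll":0,"jaw":255},{"dx":0,"dy":0,"dz":0.001,"roll":0,"jaw":255},{"dx":0,"dy":0,"dz":0,"roll":0,"jaw":255},{"dx":0,"dy":0,"dz":0,"roll":0,"jaw":255},{"dx":0,"dy":0,"dz":0,"roll":0,"jaw":255}]'
```

```text
time: 19.35
position: [0.3764, -0.0287, 0.0128]
eef_rot: [[0.967, 0.254, -0.0], [0.254, -0.967, 0.0], [-0.0, -0.0, -1.0]]
force: [0.6, -0.4, -0.7]
opening: 0.0007
time: 19.77
position: [0.3764, -0.0287, 0.0098]
eef_rot: [[0.967, 0.254, -0.0], [0.254, -0.967, 0.0], [-0.0, -0.0, -1.0]]
force: [-0.2, 0.4, 0.6]
opening: 0.0002
```

```bash
python3 -m jog '[{"dx":0,"dy":0,"dz":0.002,"roll":0,"jaw":255},{"dx":0,"dy":0,"dz":0.001,"roll":0,"jaw":255},{"dx":0,"dy":0,"dz":0,"roll":0,"jaw":255},{"dx":0,"dy":0,"dz":0,"roll":0,"jaw":255},{"dx":0,"dy":0,"dz":0,"roll":0,"jaw":255}]' | grep -E 'pos|force'
python3 -m jog '[{"dx":0,"dy":0,"dz":0.002,"roll":0,"jaw":255},{"dx":0,"dy":0,"dz":0.001,"roll":0,"jaw":255},{"dx":0,"dy":0,"dz":0,"roll":0,"jaw":255},{"dx":0,"dy":0,"dz":0,"roll":0,"jaw":255},{"dx":0,"dy":0,"dz":0,"roll":0,"jaw":255}]' | grep -E 'pos|force'
python3 - <<'E'
from h import *
o=where(); c,o=shot('scene'); R,p=o['eef_rot'],o['position']; f=lambda P:((proj(c,P)-[200,140])*8).round(0)
print(f(p+R@np.array([.008,.0125,.017])),f(p+R@np.array([.008,-.0125,.0])))
im=c['img'][140:215,200:300,::-1]; cv2.imwrite('pics/s16.png',cv2.resize(im,None,fx=8,fy=8,interpolation=cv2.INTER_CUBIC))
E
```

```text
position: [0.3764, -0.0287, 0.0068]
force: [-0.3, -0.4, -0.4]
position: [0.3764, -0.0287, 0.0038]
force: [0.7, 0.0, -0.3]
t 20.6 p [ 0.3764 -0.0287  0.0038] R [[0.967, 0.254, 0.0], [0.254, -0.967, 0.0], [0.0, -0.0, -1.0]] F [ 0.7  0.  -0.3] op 0.0005
[399. 567.] [453. 507.]
```

View pics/s16.png

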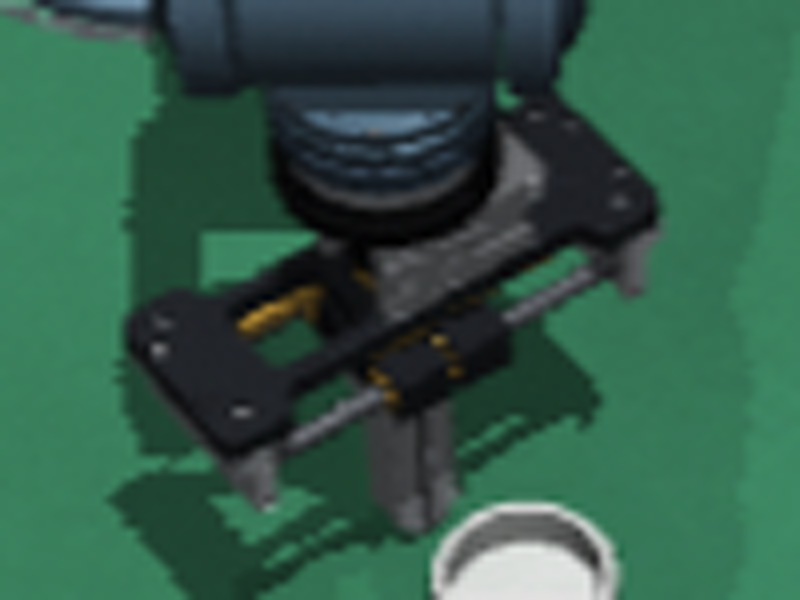

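```bash
python3 -m jog '[{"dx":0,"dy":0,"dz":0.002,"roll":0,"jaw":255},{"dx":0,"dy":0,"dz":0,"roll":0,"jaw":255},{"dx":0,"dy":0,"dz":0,"roll":0,"jaw":255},{"dx":0,"dy":0,"dz":0,"roll":0,"jaw":255},{"dx":0,"dy":0,"dz":0,"roll":0,"jaw":255}]' | grep -E 'pos|force'
python3 -m jog '[{"dx":0,"dy":0,"dz":0.002,"roll":0,"jaw":255},{"dx":0,"dy":0,"dz":0,"roll":0,"jaw":255},{"dx":0,"dy":0,"dz":0,"roll":0,"jaw":255},{"dx":0,"dy":0,"dz":0,"roll":0,"jaw":255},{"dx":0,"dy":0,"dz":0,"roll":0,"jaw":255}]' | grep -E 'pos|force'
```

```text
position: [0.3764, -0.0287, 0.0018]
force: [0.5, 0.3, -0.6]
position: [0.3764, -0.0287, -0.0002]
force: [0.4, 0.6, -0.5]
```

```bash
python3 -m jog '[{"dx":0,"dy":0,"dz":0.002,"roll":0,"jaw":255},{"dx":0,"dy":0,"dz":0,"roll":0,"jaw":255},{"dx":0,"dy":0,"dz":0,"roll":0,"jaw":255},{"dx":0,"dy":0,"dz":0,"roll":0,"jaw":255},{"dx":0,"dy":0,"dz":0,"roll":0,"jaw":255}]' | grep -E 'pos|force'
python3 -m jog '[{"dx":0,"dy":0,"dz":0.002,"roll":0,"jaw":255},{"dx":0,"dy":0,"dz":0,"roll":0,"jaw":255},{"dx":0,"dy":0,"dz":0,"roll":0,"jaw":255},{"dx":0,"dy":0,"dz":0,"roll":0,"jaw":255},{"dx":0,"dy":0,"dz":0,"roll":0,"jaw":255}]' | grep -E 'pos|force'
python3 - <<'E'
from h import *
c,o=shot('wrist'); cv2.imwrite('pics/w16.png',c['img'][:,:,::-1])
c,o=shot('scene'); im=c['img'][140:215,200:300,::-1]; cv2.imwrite('pics/s17.png',cv2.resize(im,None,fx=8,fy=8,interpolation=cv2.INTER_CUBIC))
E
```

```text
position: [0.3765, -0.0287, -0.0022]
force: [-0.8, 0.0, -0.1]
position: [0.3768, -0.0288, -0.0031]
force: [-4.0, 1.9, 14.8]
```

View pics/w16.png

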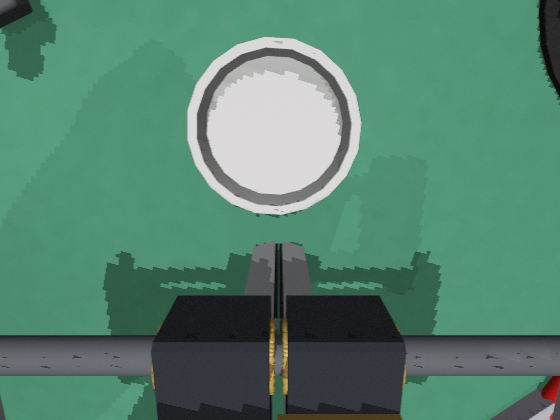

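View pics/s17.png

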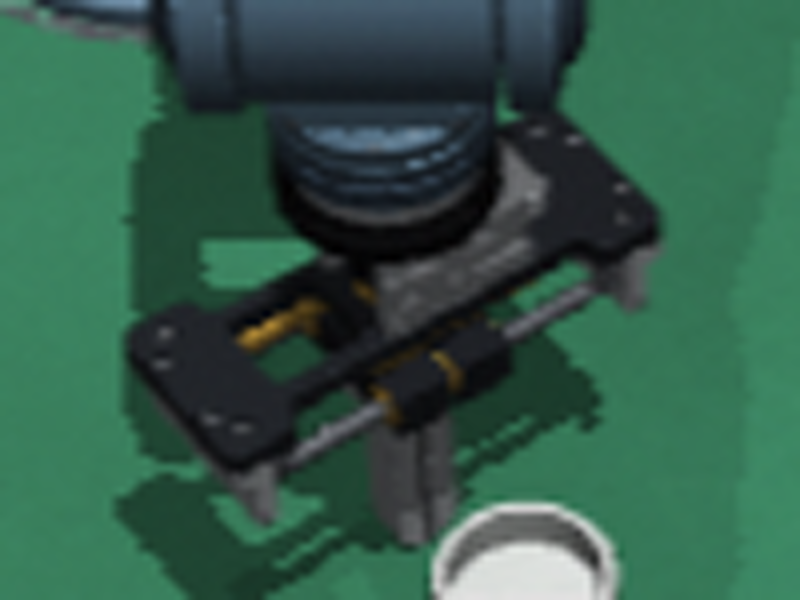

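The probe found the bench at a TCP reading of z = -0.0027. So the real fingertips are about 2.5 mm behind the reported TCP, not 17 mm ahead of it, and the jaws had closed above the rim. From here I use tip z = TCP z + 2.5 mm. Back to the cup.

```bash
python3 -m jog '[{"dx":0,"dy":0,"dz":-0.03,"roll":0,"jaw":255},{"dx":0,"dy":0,"dz":-0.04,"roll":0,"jaw":0},{"dx":0,"dy":0,"dz":-0.02,"roll":0,"jaw":0},{"dx":0,"dy":0,"dz":0,"roll":0,"jaw":0},{"dx":0.024,"dy":0,"dz":0,"roll":0,"jaw":0}]' | grep -E 'pos|force'
python3 -m jog '[{"dx":0.024,"dy":0,"dz":0,"roll":0,"jaw":0},{"dx":0.02,"dy":-0.001,"dz":0,"roll":0,"jaw":0},{"dx":0,"dy":0,"dz":0,"roll":0,"jaw":0},{"dx":0,"dy":0,"dz":0,"roll":0,"jaw":0},{"dx":0,"dy":0,"dz":0,"roll":0,"jaw":0}]' | grep -E 'pos|force'
python3 -m jog '[{"dx":0,"dy":0,"dz":0,"roll":0,"jaw":0},{"dx":0,"dy":0,"dz":0,"roll":0,"jaw":0},{"dx":0,"dy":0,"dz":0,"roll":0,"jaw":0},{"dx":0,"dy":0,"dz":0,"roll":0,"jaw":0},{"dx":0,"dy":0,"dz":0,"roll":0,"jaw":0}]' | grep -E 'pos|open'
python3 - <<'E'
from h import *
o=where(); c,o=shot('wrist'); r=cups(c,o); to([.4424,-.01,.022])
E
```

```text
position: [0.3987, -0.0229, 0.0862]
force: [-0.9, -0.2, 0.1]
position: [0.4405, -0.0102, 0.0846]
force: [0.2, -0.7, 0.2]
position: [0.4418, -0.0106, 0.0859]
opening: 0.0904
t 23.67 p [ 0.4418 -0.0106  0.0859] R [[0.967, 0.254, 0.0], [0.254, -0.967, -0.0], [0.0, 0.0, -1.0]] F [ 0.5  0.5 -0.7] op 0.0904
px [277. 228.] fit [ 0.4418 -0.0102] r 0.0317 res 0.0004 mec 0.4417 -0.0102 0.0321
px [61. 48.] fit [0.5225 0.1389] r 0.0431 res 0.0097 mec 0.5198 0.1326 0.0474
d(mm) [ 0.7 -0.4 63.9]
```

```bash
python3 -m jog '[{"dx":0,"dy":0,"dz":0.02,"roll":0,"jaw":0},{"dx":0,"dy":0,"dz":0.025,"roll":0,"jaw":0},{"dx":0,"dy":0,"dz":0.014,"roll":0,"jaw":0},{"dx":0,"dy":0,"dz":0.005,"roll":0,"jaw":0},{"dx":0,"dy":0,"dz":0,"roll":0,"jaw":255}]' | grep -E 'pos|force'
python3 -m jog '[{"dx":0,"dy":0,"dz":0,"roll":0,"jaw":255},{"dx":0,"dy":0,"dz":0,"roll":0,"jaw":255},{"dx":0,"dy":0,"dz":0,"roll":0,"jaw":255},{"dx":0,"dy":0,"dz":0,"roll":0,"jaw":255},{"dx":0,"dy":0,"dz":0,"roll":0,"jaw":255}]' | grep -E 'pos|force|open'
python3 -m jog '[{"dx":0,"dy":0,"dz":0,"roll":0,"jaw":255},{"dx":0,"dy":0,"dz":0,"roll":0,"jaw":255},{"dx":0,"dy":0,"dz":-0.01,"roll":0,"jaw":255},{"dx":0,"dy":0,"dz":-0.015,"roll":0,"jaw":255},{"dx":0,"dy":0,"dz":-0.025,"roll":0,"jaw":255}]' | grep -E 'pos|force|open'
```

```text
position: [0.4408, -0.0102, 0.0207]
force: [0.6, -0.8, 0.7]
position: [0.4427, -0.0106, 0.0227]
force: [-0.7, 0.7, 3.6]
opening: 0.064
position: [0.4396, -0.0099, 0.0706]
force: [0.2, -0.2, -1.7]
opening: 0.064
```

```bash
python3 -m jog '[{"dx":0,"dy":0,"dz":-0.03,"roll":0,"jaw":255},{"dx":0,"dy":0,"dz":-0.02,"roll":0,"jaw":255},{"dx":0.018,"dy":-0.02,"dz":0,"roll":0,"jaw":255},{"dx":0.023,"dy":-0.025,"dz":0,"roll":0,"jaw":255},{"dx":0.023,"dy":-0.025,"dz":0,"roll":0,"jaw":255}]' | grep -E 'pos|force'
python3 -m jog '[{"dx":0.023,"dy":-0.025,"dz":0,"roll":0,"jaw":255},{"dx":0.023,"dy":-0.025,"dz":0,"roll":0,"jaw":255},{"dx":0.017,"dy":-0.018,"dz":0,"roll":0,"jaw":255},{"dx":0.01,"dy":-0.009,"dz":0,"roll":0,"jaw":255},{"dx":0,"dy":0,"dz":0,"roll":0,"jaw":255}]' | grep -E 'pos|force'
python3 -m jog '[{"dx":0,"dy":0,"dz":0,"roll":0,"jaw":255},{"dx":0,"dy":0,"dz":0,"roll":0,"jaw":255},{"dx":0,"dy":0,"dz":0,"roll":0,"jaw":255},{"dx":0,"dy":0,"dz":0,"roll":0,"jaw":255},{"dx":0,"dy":0,"dz":0,"roll":0,"jaw":255}]' | grep -E 'pos|open'
python3 - <<'E'
from h import *
o=where(); c,o=shot('wrist');cv2.imwrite('pics/w17.png',c['img'][:,:,::-1]); to([.5370,.166,.036])
E
```

```text
position: [0.4866, 0.0742, 0.1229]
force: [1.1, -0.3, -0.4]
position: [0.5378, 0.1686, 0.1222]
force: [-0.2, -0.1, -0.0]
position: [0.5368, 0.1659, 0.1219]
opening: 0.0639
t 26.22 p [0.5368 0.1659 0.1219] R [[0.967, 0.253, -0.0], [0.253, -0.967, -0.0], [-0.0, 0.0, -1.0]] F [-0.6 -0.3 -0.7] op 0.0639
d(mm) [ 0.1  0.  85.9]
```

View pics/w17.png

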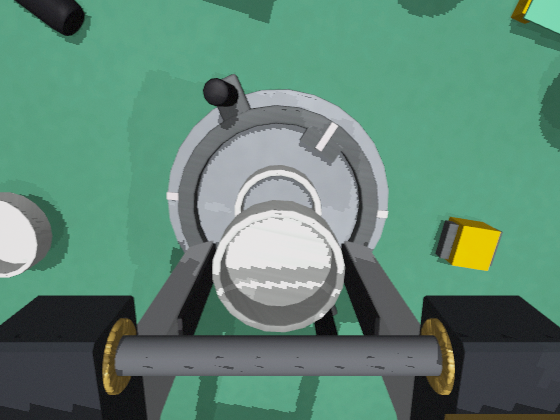

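```bash
python3 - <<'E'
from h import *
o=ctrl.get_obs(); c,_=shot('wrist'); cups(c,o,z=.1424); crop(c,160,80,240,260,3,'pics/w17c.png')
E
```

```text
px [278. 223.] fit [0.5542 0.1704] r 0.0445 res 0.0085 mec 0.5545 0.1696 0.0494
px [185. 179.] fit [0.5696 0.1826] r 0.0419 res 0.0044 mec 0.5705 0.2101 0.033
```

View pics/w17c.png

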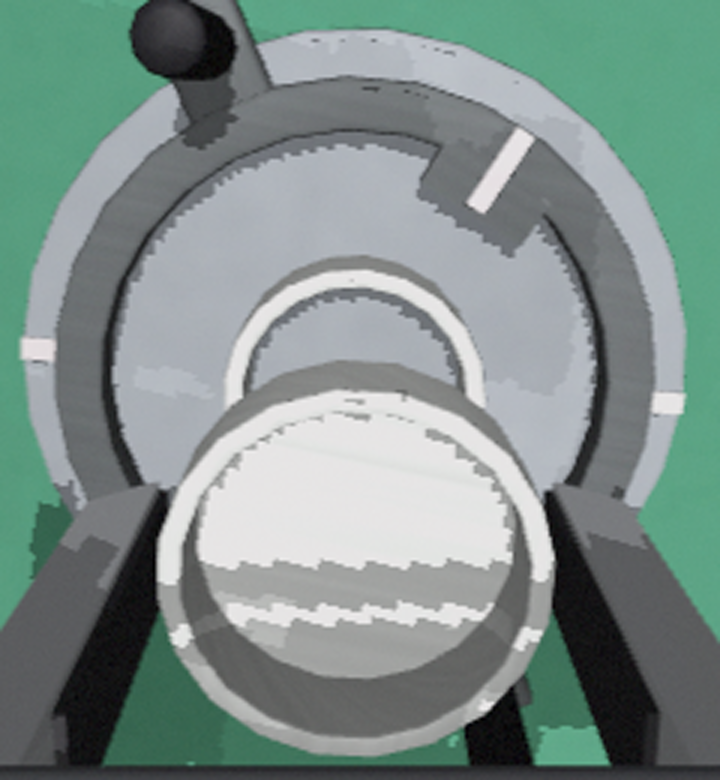

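```bash
cat >> h.py <<'E'
def circ(c,o,pts,z):
    Q=np.array([onz(c,p,z,o)[:2] for p in pts]); A=np.c_[2*Q,np.ones(len(Q))]; s=np.linalg.lstsq(A,(Q**2).sum(1),rcond=None)[0]; return s[:2].round(4),np.sqrt(s[2]+s[:2]@s[:2]).round(4)
E
python3 - <<'E'
from h import *
o=ctrl.get_obs(); c,_=shot('wrist'); t=lambda u,v:(u/3+160-.33,v/3+80-.33)
print('cup',circ(c,o,[t(158,560),t(553,560),t(355,388),t(355,755)],.1424))
print('seat',circ(c,o,[t(228,385),t(483,385),t(355,270),t(280,300),t(435,300)],.036))
a=onz(c,t(22,349),.012,o);b=onz(c,t(684,403),.012,o); print((a+b)/2,np.linalg.norm(a-b),ang(a-b)-90)
E
```

```text
cup (array([0.5369, 0.1658]), np.float64(0.0313))
seat (array([0.5369, 0.1657]), np.float64(0.0319))
[0.53661936 0.16583431 0.012     ] 0.18003423724239837 9.912357355179864
```

```bash
python3 -m jog '[{"dx":0,"dy":0,"dz":0.02,"roll":0,"jaw":255},{"dx":0,"dy":0,"dz":0.025,"roll":0,"jaw":255},{"dx":0,"dy":0,"dz":0.02,"roll":0,"jaw":255},{"dx":0,"dy":0,"dz":0.012,"roll":0,"jaw":255},{"dx":0,"dy":0,"dz":0.005,"roll":0,"jaw":255}]' | grep -E 'pos|force'
python3 -m jog '[{"dx":0,"dy":0,"dz":0.002,"roll":0,"jaw":255},{"dx":0,"dy":0,"dz":0.001,"roll":0,"jaw":255},{"dx":0,"dy":0,"dz":0,"roll":0,"jaw":255},{"dx":0,"dy":0,"dz":0,"roll":0,"jaw":255},{"dx":0,"dy":0,"dz":0,"roll":0,"jaw":255}]' | grep -E 'pos|force|open'
```

```text
position: [0.5358, 0.1663, 0.0378]
force: [-0.0, 0.4, -0.0]
position: [0.5378, 0.1667, 0.0378]
force: [0.5, -0.7, -0.9]
opening: 0.0641
```

```bash
python3 -m jog '[{"dx":0,"dy":0,"dz":0.002,"roll":0,"jaw":255},{"dx":0,"dy":0,"dz":0,"roll":0,"jaw":255},{"dx":0,"dy":0,"dz":0,"roll":0,"jaw":255},{"dx":0,"dy":0,"dz":0,"roll":0,"jaw":255},{"dx":0,"dy":0,"dz":0,"roll":0,"jaw":255}]' | grep -E 'pos|force|open'
```

```text
position: [0.538, 0.1667, 0.0368]
force: [-3.2, -1.0, 8.0]
opening: 0.0639
```

```bash
python3 -m jog '[{"dx":0,"dy":0,"dz":0,"roll":0,"jaw":0},{"dx":0,"dy":0,"dz":0,"roll":0,"jaw":0},{"dx":0,"dy":0,"dz":0,"roll":0,"jaw":0},{"dx":0,"dy":0,"dz":0,"roll":0,"jaw":0},{"dx":0,"dy":0,"dz":0,"roll":0,"jaw":0}]' | grep -E 'pos|force|open'
python3 -m jog '[{"dx":0,"dy":0,"dz":-0.02,"roll":0,"jaw":0},{"dx":0,"dy":0,"dz":-0.04,"roll":0,"jaw":0},{"dx":0,"dy":0,"dz":-0.04,"roll":0,"jaw":0},{"dx":0,"dy":0,"dz":-0.02,"roll":0,"jaw":0},{"dx":0,"dy":0,"dz":0,"roll":0,"jaw":0}]' | grep -E 'pos|force|open'
python3 - <<'E'
from h import *
o=where(); c,_=shot('wrist');cv2.imwrite('pics/w18.png',c['img'][:,:,::-1]); cups(c,o,z=.056); print('bench');cups(c,o)
c,o=shot('top'); cv2.imwrite('pics/t18.png',c['img'][:,:,::-1]); c,_=shot('scene'); cups(c,_)
E
```

```text
position: [0.5369, 0.1665, 0.0346]
force: [0.1, -0.1, 0.8]
opening: 0.0925
position: [0.5408, 0.167, 0.1611]
force: [0.3, 0.0, 0.5]
opening: 0.0936
t 28.45 p [0.5408 0.167  0.1611] R [[0.967, 0.254, 0.011], [0.254, -0.967, 0.001], [0.011, 0.002, -1.0]] F [0.3 0.  0.5] op 0.0936
px [ 29. 232.] fit [0.4718 0.3583] r 0.0303 res 0.0003 mec 0.4717 0.3583 0.0306
px [553. 106.] fit [ 0.6772 -0.0328] r 0.0292 res 0.0002 mec 0.67 -0.0174 0.0237
bench
px [ 29. 232.] fit [0.4651 0.3666] r 0.0317 res 0.0003 mec 0.4649 0.3666 0.0321
px [553. 106.] fit [ 0.6804 -0.0434] r 0.0306 res 0.0002 mec 0.6729 -0.0272 0.0248
px [287. 287.] fit [ 0.6818 -0.0452] r 0.0313 res 0.0006 mec 0.6814 -0.045 0.0318
px [142. 282.] fit [ 0.5307 -0.3752] r 0.0316 res 0.0006 mec 0.5309 -0.3754 0.0322
px [388. 178.] fit [0.4675 0.3653] r 0.0312 res 0.0007 mec 0.4673 0.3653 0.0319
```

View pics/w18.png

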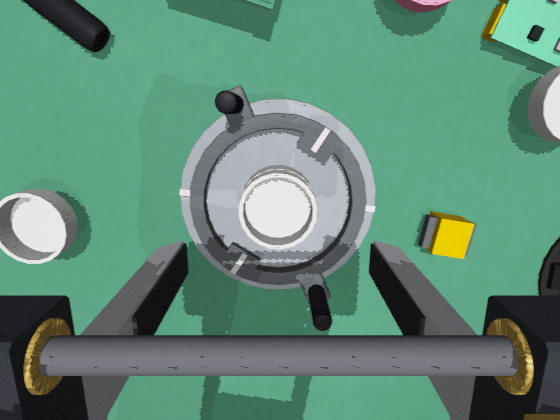

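```bash
python3 -m jog '[{"dx":-0.003,"dy":-0.032,"dz":0,"roll":0,"jaw":0},{"dx":-0.003,"dy":-0.036,"dz":0,"roll":0,"jaw":0},{"dx":-0.003,"dy":-0.036,"dz":0,"roll":0,"jaw":0},{"dx":-0.003,"dy":-0.036,"dz":0,"roll":0,"jaw":0},{"dx":-0.003,"dy":-0.036,"dz":0,"roll":0,"jaw":0}]' | grep -E 'pos'
python3 -m jog '[{"dx":-0.004,"dy":-0.035,"dz":0,"roll":0,"jaw":0},{"dx":0,"dy":0,"dz":0.03,"roll":0,"jaw":0},{"dx":0,"dy":0,"dz":0.02,"roll":0,"jaw":0},{"dx":0,"dy":0,"dz":0,"roll":0,"jaw":0},{"dx":0,"dy":0,"dz":0,"roll":0,"jaw":0}]' | grep -E 'pos'
python3 - <<'E'
from h import *
o=where(); c,_=shot('wrist'); r=cups(c,o)
for p in r: to([*p,.022],None,o)
E
```

```text
position: [0.4756, 0.3337, 0.152]
position: [0.463, 0.3648, 0.1018]
t 29.43 p [0.463  0.3648 0.1018] R [[0.967, 0.254, -0.006], [0.254, -0.967, -0.003], [-0.006, 0.001, -1.0]] F [-0.6  0.4  0.2] op 0.0938
px [142. 416.] fit [0.2553 0.4221] r 0.0301 res 0.0003 mec 0.2766 0.4279 0.0204
px [276. 217.] fit [0.4653 0.3666] r 0.0318 res 0.0003 mec 0.4653 0.3665 0.032
d(mm) [-185.8 -108.4   80.8]
d(mm) [ 3.2 -1.3 79.7]
```

```bash
python3 -m jog '[{"dx":0.001,"dy":-0.001,"dz":0.03,"roll":0,"jaw":0},{"dx":0,"dy":0,"dz":0.03,"roll":0,"jaw":0},{"dx":0,"dy":0,"dz":0.015,"roll":0,"jaw":0},{"dx":0,"dy":0,"dz":0.005,"roll":0,"jaw":0},{"dx":0,"dy":0,"dz":0,"roll":0,"jaw":0}]' | grep -E 'pos'
python3 - <<'E'
from h import *
o=where(); to([.4653,.3666,.022])
E
```

```text
position: [0.4658, 0.3665, 0.0245]
t 29.9 p [0.4658 0.3665 0.0245] R [[0.967, 0.253, -0.001], [0.253, -0.967, -0.001], [-0.001, 0.0, -1.0]] F [ 0.6 -0.5  0.9] op 0.0942
d(mm) [-0.5 -0.2  2.5]
```

```bash
python3 -m jog '[{"dx":0,"dy":0,"dz":0.002,"roll":0,"jaw":255},{"dx":0,"dy":0,"dz":0,"roll":0,"jaw":255},{"dx":0,"dy":0,"dz":0,"roll":0,"jaw":255},{"dx":0,"dy":0,"dz":0,"roll":0,"jaw":255},{"dx":0,"dy":0,"dz":0,"roll":0,"jaw":255}]' | grep -E 'pos|open'
python3 -m jog '[{"dx":0,"dy":0,"dz":0,"roll":0,"jaw":255},{"dx":0,"dy":0,"dz":0,"roll":0,"jaw":255},{"dx":0,"dy":0,"dz":0,"roll":0,"jaw":255},{"dx":0,"dy":0,"dz":-0.01,"roll":0,"jaw":255},{"dx":0,"dy":0,"dz":-0.02,"roll":0,"jaw":255}]' | grep -E 'pos|force|open'
python3 -m jog '[{"dx":0,"dy":0,"dz":-0.03,"roll":0,"jaw":255},{"dx":0,"dy":0,"dz":-0.035,"roll":0,"jaw":255},{"dx":0,"dy":0,"dz":-0.015,"roll":0,"jaw":255},{"dx":0.002,"dy":0.015,"dz":0,"roll":0,"jaw":255},{"dx":0.003,"dy":0.03,"dz":0,"roll":0,"jaw":255}]' | grep -E 'pos|force|open'
python3 - <<'E'
from h import *
o=where(); to([.5369,.1659,.13])
E
```

```text
position: [0.4663, 0.3673, 0.0237]
opening: 0.0643
position: [0.4634, 0.3658, 0.0505]
force: [-0.3, -0.1, -1.4]
opening: 0.0636
position: [0.4822, 0.3266, 0.1349]
force: [-0.1, -1.1, -1.0]
opening: 0.0637
t 31.15 p [0.4822 0.3266 0.1349] R [[0.966, 0.258, 0.003], [0.258, -0.966, 0.002], [0.003, -0.001, -1.0]] F [-0.1 -1.1 -1. ] op 0.0637
d(mm) [ 11.4 169.3   4.8]
```

```bash
python3 -m jog '[{"dx":0.002,"dy":0.032,"dz":0,"roll":0,"jaw":255},{"dx":0.002,"dy":0.032,"dz":0,"roll":0,"jaw":255},{"dx":0.002,"dy":0.032,"dz":0,"roll":0,"jaw":255},{"dx":0.002,"dy":0.032,"dz":0,"roll":0,"jaw":255},{"dx":0.002,"dy":0.02,"dz":0,"roll":0,"jaw":255}]' | grep -E 'pos'
python3 -m jog '[{"dx":0,"dy":0.01,"dz":0,"roll":0,"jaw":255},{"dx":0,"dy":0,"dz":0,"roll":0,"jaw":255},{"dx":0,"dy":0,"dz":0,"roll":0,"jaw":255},{"dx":0,"dy":0,"dz":0,"roll":0,"jaw":255},{"dx":0,"dy":0,"dz":0,"roll":0,"jaw":255}]' | grep -E 'pos|force'
python3 - <<'E'
from h import *
o=where(); to([.5369,.1659,.0565])
E
```

```text
position: [0.5296, 0.1817, 0.1329]
position: [0.5313, 0.1757, 0.1327]
force: [0.4, -0.5, -0.7]
t 31.98 p [0.5313 0.1757 0.1327] R [[0.967, 0.256, -0.0], [0.256, -0.967, 0.0], [-0.0, -0.0, -1.0]] F [ 0.4 -0.5 -0.7] op 0.0633
d(mm) [ 2.9 10.9 76.2]
```

```bash
python3 -m jog '[{"dx":0.003,"dy":0.011,"dz":0,"roll":0,"jaw":255},{"dx":0,"dy":0,"dz":0,"roll":0,"jaw":255},{"dx":0,"dy":0,"dz":0,"roll":0,"jaw":255},{"dx":0,"dy":0,"dz":0,"roll":0,"jaw":255},{"dx":0,"dy":0,"dz":0,"roll":0,"jaw":255}]' | grep -E 'pos'
python3 - <<'E'
from h import *
o=where(); to([.5369,.1659,.0565]); c,_=shot('wrist'); crop(c,160,80,240,260,3,'pics/w19c.png')
E
```

```text
position: [0.5375, 0.1647, 0.1327]
t 32.4 p [0.5375 0.1647 0.1327] R [[0.967, 0.254, -0.0], [0.254, -0.967, 0.0], [-0.0, -0.0, -1.0]] F [-0.4 -0.5 -0.7] op 0.0636
d(mm) [-0.3 -1.3 76.2]
```

View pics/w19c.png

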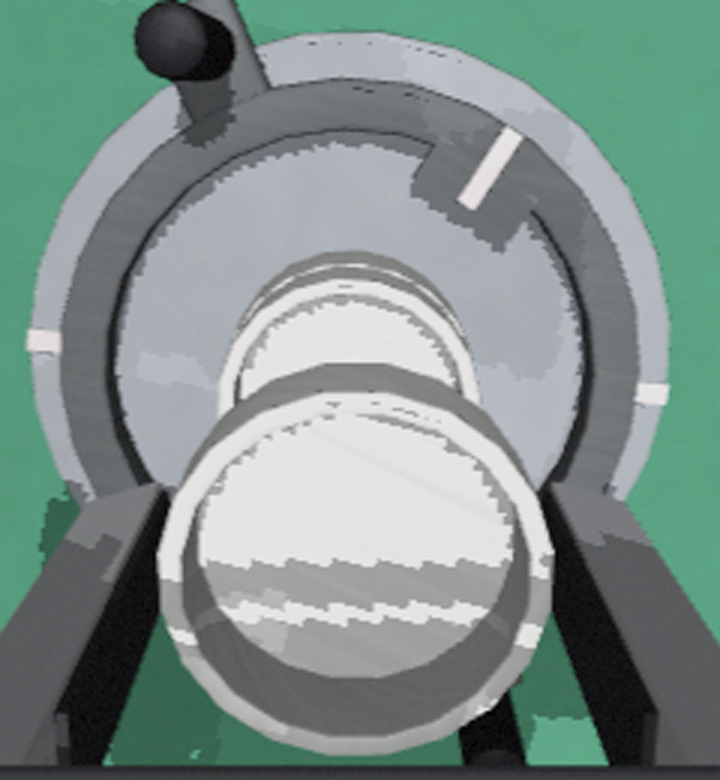

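```bash
python3 -m jog '[{"dx":0,"dy":-0.001,"dz":0.02,"roll":0,"jaw":255},{"dx":0,"dy":0,"dz":0.025,"roll":0,"jaw":255},{"dx":0,"dy":0,"dz":0.015,"roll":0,"jaw":255},{"dx":0,"dy":0,"dz":0.01,"roll":0,"jaw":255},{"dx":0,"dy":0,"dz":0.003,"roll":0,"jaw":255}]' | grep -E 'pos|force'
python3 -m jog '[{"dx":0,"dy":0,"dz":0.002,"roll":0,"jaw":255},{"dx":0,"dy":0,"dz":0.001,"roll":0,"jaw":255},{"dx":0,"dy":0,"dz":0.001,"roll":0,"jaw":255},{"dx":0,"dy":0,"dz":0,"roll":0,"jaw":255},{"dx":0,"dy":0,"dz":0,"roll":0,"jaw":255}]' | grep -E 'pos|force|open'
```

```text
position: [0.5363, 0.1656, 0.0582]
force: [-4.0, 1.1, 6.4]
position: [0.5383, 0.1658, 0.0583]
force: [-4.9, -0.2, 7.8]
opening: 0.0637
```

```bash
python3 -m jog '[{"dx":0,"dy":0,"dz":-0.001,"roll":0,"jaw":0},{"dx":0,"dy":0,"dz":0,"roll":0,"jaw":0},{"dx":0,"dy":0,"dz":0,"roll":0,"jaw":0},{"dx":0,"dy":0,"dz":0,"roll":0,"jaw":0},{"dx":0,"dy":0,"dz":0,"roll":0,"jaw":0}]' | grep -E 'pos|force|open'
python3 -m jog '[{"dx":0,"dy":0,"dz":-0.02,"roll":0,"jaw":0},{"dx":0,"dy":0,"dz":-0.035,"roll":0,"jaw":0},{"dx":0,"dy":0,"dz":-0.035,"roll":0,"jaw":0},{"dx":0,"dy":0,"dz":-0.01,"roll":0,"jaw":0},{"dx":0,"dy":0,"dz":0,"roll":0,"jaw":0}]' | grep -E 'pos|force|open'
python3 - <<'E'
from h import *
o=where(); c,_=shot('wrist');cv2.imwrite('pics/w20.png',c['img'][:,:,::-1]); cups(c,o,z=.076)
c,_=shot('scene'); cups(c,_); crop(c,280,160,110,100,6,'pics/s20.png')
to([.6810,-.0445,.16])
E
```

```text
position: [0.5374, 0.1656, 0.0568]
force: [-0.2, -0.4, -0.4]
opening: 0.0922
position: [0.5399, 0.1659, 0.1607]
force: [0.3, 0.7, -0.5]
opening: 0.0937
t 34.12 p [0.5399 0.1659 0.1607] R [[0.967, 0.254, 0.008], [0.254, -0.967, 0.001], [0.008, 0.001, -1.0]] F [ 0.3  0.7 -0.5] op 0.0937
px [553. 104.] fit [ 0.6728 -0.0179] r 0.0273 res 0.0003 mec 0.6658 -0.0034 0.0219
px [287. 287.] fit [ 0.6818 -0.0452] r 0.0313 res 0.0006 mec 0.6814 -0.045 0.0318
px [142. 282.] fit [ 0.5308 -0.3751] r 0.0315 res 0.0004 mec 0.5308 -0.3751 0.032
d(mm) [ 86.1 239.8  -4.3]
```

View pics/w20.png

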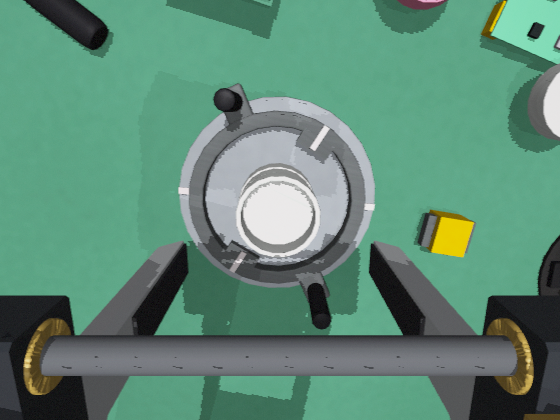

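View pics/s20.png

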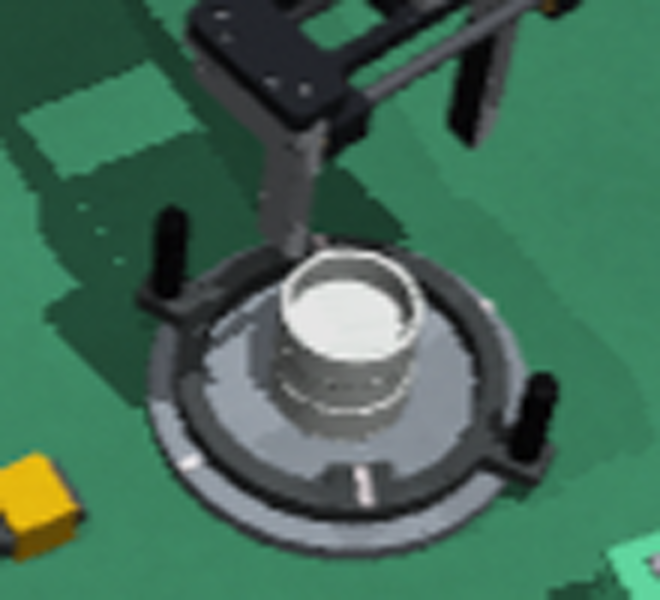

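```bash
python3 -m jog '[{"dx":0.012,"dy":0.03,"dz":0,"roll":0,"jaw":0},{"dx":0.012,"dy":0.034,"dz":0,"roll":0,"jaw":0},{"dx":0.012,"dy":0.034,"dz":0,"roll":0,"jaw":0},{"dx":0.012,"dy":0.034,"dz":0,"roll":0,"jaw":0},{"dx":0.012,"dy":0.034,"dz":0,"roll":0,"jaw":0}]' | grep -E 'pos'
python3 -m jog '[{"dx":0.012,"dy":0.034,"dz":0,"roll":0,"jaw":0},{"dx":0.012,"dy":0.034,"dz":0,"roll":0,"jaw":0},{"dx":0.002,"dy":0.006,"dz":0,"roll":0,"jaw":0},{"dx":0,"dy":0,"dz":0,"roll":0,"jaw":0},{"dx":0,"dy":0,"dz":0,"roll":0,"jaw":0}]' | grep -E 'pos'
python3 - <<'E'
from h import *
o=where(); c,_=shot('wrist'); cv2.imwrite('pics/w21.png',c['img'][:,:,::-1]); r=cups(c,o)
for p in r: to([*p,.022],None,o)
E
```

```text
position: [0.6365, 0.019, 0.1533]
position: [0.68, -0.044, 0.1541]
t 35.05 p [ 0.68   -0.044   0.1541] R [[0.967, 0.254, -0.004], [0.254, -0.967, 0.001], [-0.004, -0.002, -1.0]] F [-1.1  0.  -1. ] op 0.0939
px [394. 410.] fit [ 0.4856 -0.21  ] r 0.0431 res 0.003 mec 0.5001 -0.2058 0.0392
px [279. 202.] fit [ 0.6805 -0.0444] r 0.0317 res 0.0003 mec 0.6806 -0.0444 0.0319
d(mm) [-229.6  111.5  132.7]
d(mm) [  0.9   0.8 132.1]
```

View pics/w21.png

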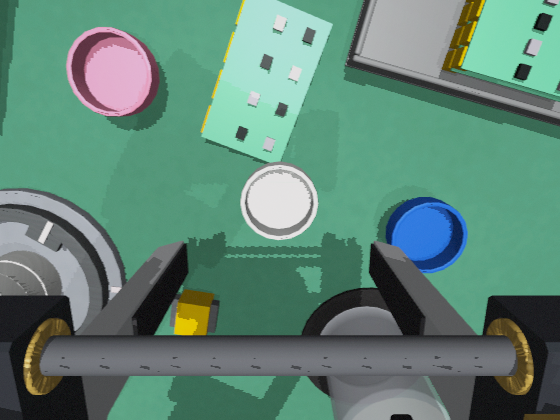

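```bash
python3 -m jog '[{"dx":0.001,"dy":0.001,"dz":0.035,"roll":0,"jaw":0},{"dx":0,"dy":0,"dz":0.035,"roll":0,"jaw":0},{"dx":0,"dy":0,"dz":0.03,"roll":0,"jaw":0},{"dx":0,"dy":0,"dz":0.02,"roll":0,"jaw":0},{"dx":0,"dy":0,"dz":0.01,"roll":0,"jaw":0}]' | grep -E 'pos'
python3 -m jog '[{"dx":0,"dy":0,"dz":0.002,"roll":0,"jaw":0},{"dx":0,"dy":0,"dz":0,"roll":0,"jaw":0},{"dx":0,"dy":0,"dz":0,"roll":0,"jaw":0},{"dx":0,"dy":0,"dz":0,"roll":0,"jaw":0},{"dx":0,"dy":0,"dz":0,"roll":0,"jaw":0}]' | grep -E 'pos|force'
python3 - <<'E'
from h import *
o=where(); to([.6806,-.0444,.022])
E
```

```text
position: [0.6791, -0.0428, 0.0225]
position: [0.6839, -0.0456, 0.0268]
force: [-0.7, -0.2, -0.3]
t 35.93 p [ 0.6839 -0.0456  0.0268] R [[0.967, 0.254, 0.003], [0.254, -0.967, -0.001], [0.003, 0.001, -1.0]] F [-0.7 -0.2 -0.3] op 0.094
d(mm) [-2.9 -2.   4.8]
```

```bash
python3 -m jog '[{"dx":-0.003,"dy":-0.002,"dz":0.004,"roll":0,"jaw":0},{"dx":0,"dy":0,"dz":0,"roll":0,"jaw":255},{"dx":0,"dy":0,"dz":0,"roll":0,"jaw":255},{"dx":0,"dy":0,"dz":0,"roll":0,"jaw":255},{"dx":0,"dy":0,"dz":0,"roll":0,"jaw":255}]' | grep -E 'pos|open'
python3 -m jog '[{"dx":0,"dy":0,"dz":0,"roll":0,"jaw":255},{"dx":0,"dy":0,"dz":0,"roll":0,"jaw":255},{"dx":0,"dy":0,"dz":0,"roll":0,"jaw":255},{"dx":0,"dy":0,"dz":0,"roll":0,"jaw":255},{"dx":0,"dy":0,"dz":0,"roll":0,"jaw":255}]' | grep -E 'pos|force|open'
python3 -m jog '[{"dx":0,"dy":0,"dz":-0.01,"roll":0,"jaw":255},{"dx":0,"dy":0,"dz":-0.025,"roll":0,"jaw":255},{"dx":0,"dy":0,"dz":-0.035,"roll":0,"jaw":255},{"dx":0,"dy":0,"dz":-0.035,"roll":0,"jaw":255},{"dx":0,"dy":0,"dz":-0.025,"roll":0,"jaw":255}]' | grep -E 'pos|force|open'
python3 - <<'E'
from h import *
o=where(); to([.5369,.1657,.15])
E
```

```text
position: [0.6793, -0.0443, 0.0209]
opening: 0.0708
position: [0.6794, -0.0443, 0.0209]
force: [0.6, -0.3, 0.1]
opening: 0.0623
position: [0.6803, -0.0444, 0.155]
force: [0.7, -0.0, -1.9]
opening: 0.0618
t 37.18 p [ 0.6803 -0.0444  0.155 ] R [[0.967, 0.254, 0.004], [0.254, -0.967, -0.001], [0.003, 0.002, -1.0]] F [ 0.7 -0.  -1.9] op 0.0618
d(mm) [ -85.3 -239.6    4.3]
```

```bash
python3 - <<'E'
from h import *
o=where(); c,_=shot('wrist'); crop(c,160,80,240,260,3,'pics/w22c.png')
E
```

```text
t 37.18 p [ 0.6803 -0.0444  0.155 ] R [[0.967, 0.254, 0.004], [0.254, -0.967, -0.001], [0.003, 0.002, -1.0]] F [ 0.7 -0.  -1.9] op 0.0618
```

View pics/w22c.png

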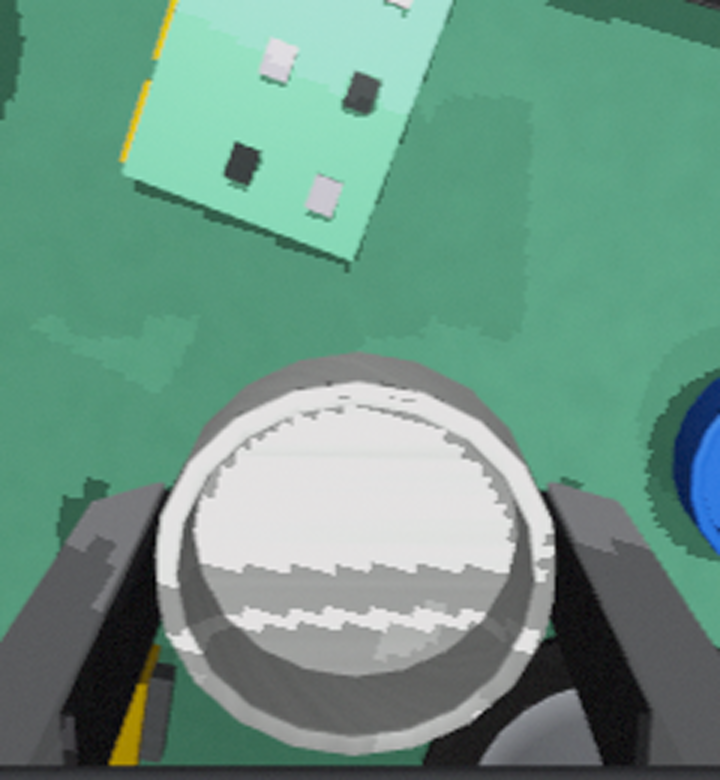

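```bash
python3 -m jog '[{"dx":-0.008,"dy":-0.022,"dz":0,"roll":0,"jaw":255},{"dx":-0.012,"dy":-0.033,"dz":0,"roll":0,"jaw":255},{"dx":-0.012,"dy":-0.034,"dz":0,"roll":0,"jaw":255},{"dx":-0.012,"dy":-0.034,"dz":0,"roll":0,"jaw":255},{"dx":-0.012,"dy":-0.034,"dz":0,"roll":0,"jaw":255}]' | grep -E 'pos'
python3 -m jog '[{"dx":-0.012,"dy":-0.034,"dz":0,"roll":0,"jaw":255},{"dx":-0.01,"dy":-0.028,"dz":0,"roll":0,"jaw":255},{"dx":-0.007,"dy":-0.018,"dz":0,"roll":0,"jaw":255},{"dx":0,"dy":-0.003,"dz":0,"roll":0,"jaw":255},{"dx":0,"dy":0,"dz":0,"roll":0,"jaw":255}]' | grep -E 'pos|force'
python3 -m jog '[{"dx":0,"dy":0,"dz":0,"roll":0,"jaw":255},{"dx":0,"dy":0,"dz":0,"roll":0,"jaw":255},{"dx":0,"dy":0,"dz":0,"roll":0,"jaw":255},{"dx":0,"dy":0,"dz":0,"roll":0,"jaw":255},{"dx":0,"dy":0,"dz":0,"roll":0,"jaw":255}]' | grep -E 'pos|force|open'
python3 - <<'E'
from h import *
o=where(); to([.5369,.1657,.075])
E
```

```text
position: [0.5839, 0.0945, 0.1508]
position: [0.5357, 0.1671, 0.151]
force: [0.8, -0.0, -0.1]
position: [0.5365, 0.1657, 0.1507]
force: [0.4, -0.1, -1.1]
opening: 0.062
t 38.48 p [0.5365 0.1657 0.1507] R [[0.967, 0.253, -0.0], [0.253, -0.967, -0.0], [-0.0, 0.0, -1.0]] F [ 0.4 -0.1 -1.1] op 0.062
d(mm) [ 0.4  0.1 75.7]
```

```bash
python3 -m jog '[{"dx":0,"dy":0,"dz":0.02,"roll":0,"jaw":255},{"dx":0,"dy":0,"dz":0.025,"roll":0,"jaw":255},{"dx":0,"dy":0,"dz":0.015,"roll":0,"jaw":255},{"dx":0,"dy":0,"dz":0.01,"roll":0,"jaw":255},{"dx":0,"dy":0,"dz":0.003,"roll":0,"jaw":255}]' | grep -E 'pos|force'
python3 -m jog '[{"dx":0,"dy":0,"dz":0.002,"roll":0,"jaw":255},{"dx":0,"dy":0,"dz":0.001,"roll":0,"jaw":255},{"dx":0,"dy":0,"dz":0.001,"roll":0,"jaw":255},{"dx":0,"dy":0,"dz":0,"roll":0,"jaw":255},{"dx":0,"dy":0,"dz":0,"roll":0,"jaw":255}]' | grep -E 'pos|force|open'
```

```text
position: [0.535, 0.1659, 0.0759]
force: [-0.3, 0.1, 0.2]
position: [0.5373, 0.1664, 0.0758]
force: [-2.3, -0.8, 5.2]
opening: 0.0623
```

```bash
python3 -m jog '[{"dx":0,"dy":0,"dz":-0.001,"roll":0,"jaw":0},{"dx":0,"dy":0,"dz":0,"roll":0,"jaw":0},{"dx":0,"dy":0,"dz":0,"roll":0,"jaw":0},{"dx":0,"dy":0,"dz":0,"roll":0,"jaw":0},{"dx":0,"dy":0,"dz":0,"roll":0,"jaw":0}]' | grep -E 'pos|force|open'
python3 -m jog '[{"dx":0,"dy":0,"dz":-0.02,"roll":0,"jaw":0},{"dx":0,"dy":0,"dz":-0.035,"roll":0,"jaw":0},{"dx":0,"dy":0,"dz":-0.035,"roll":0,"jaw":0},{"dx":0,"dy":0,"dz":-0.035,"roll":0,"jaw":0},{"dx":0,"dy":0,"dz":-0.03,"roll":0,"jaw":0}]' | grep -E 'pos|force|open'
python3 - <<'E'
from h import *
o=where(); c,_=shot('wrist');cv2.imwrite('pics/w23.png',c['img'][:,:,::-1]); cups(c,o,z=.096)
c,_=shot('scene'); cups(c,_); cv2.imwrite('pics/s23.png',c['img'][:,:,::-1])
to([.53,-.3746,.23])
E
```

```text
position: [0.5361, 0.1663, 0.0747]
force: [0.0, 0.6, 0.1]
opening: 0.0916
position: [0.5364, 0.1663, 0.2323]
force: [0.8, 0.2, -0.3]
opening: 0.094
t 40.15 p [0.5364 0.1663 0.2323] R [[0.967, 0.254, 0.002], [0.254, -0.967, 0.0], [0.002, 0.0, -1.0]] F [ 0.8  0.2 -0.3] op 0.094
px [142. 282.] fit [ 0.5307 -0.3751] r 0.0316 res 0.0007 mec 0.5309 -0.3754 0.0322
d(mm) [-146.8  521.1    5.7]
```

View pics/s23.png

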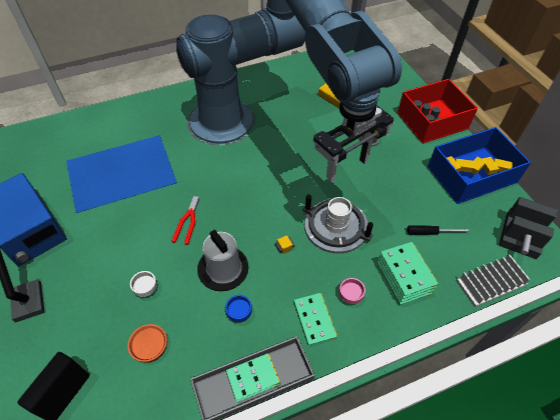

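```bash
python3 -m jog '[{"dx":-0.01,"dy":0.036,"dz":0,"roll":0,"jaw":0},{"dx":-0.01,"dy":0.037,"dz":0,"roll":0,"jaw":0},{"dx":-0.01,"dy":0.037,"dz":0,"roll":0,"jaw":0},{"dx":-0.01,"dy":0.037,"dz":0,"roll":0,"jaw":0},{"dx":-0.01,"dy":0.037,"dz":0,"roll":0,"jaw":0}]' | grep -E 'pos'
python3 -m jog '[{"dx":-0.01,"dy":0.037,"dz":0,"roll":0,"jaw":0},{"dx":-0.011,"dy":0.037,"dz":0,"roll":0,"jaw":0},{"dx":-0.011,"dy":0.037,"dz":0,"roll":0,"jaw":0},{"dx":-0.011,"dy":0.037,"dz":0,"roll":0,"jaw":0},{"dx":-0.011,"dy":0.037,"dz":0,"roll":0,"jaw":0}]' | grep -E 'pos'
python3 -m jog '[{"dx":-0.011,"dy":0.037,"dz":0,"roll":0,"jaw":0},{"dx":-0.011,"dy":0.037,"dz":0,"roll":0,"jaw":0},{"dx":-0.011,"dy":0.037,"dz":0,"roll":0,"jaw":0},{"dx":-0.01,"dy":0.037,"dz":0,"roll":0,"jaw":0},{"dx":0,"dy":0,"dz":0,"roll":0,"jaw":0}]' | grep -E 'pos'
python3 - <<'E'
from h import *
o=where(); c,_=shot('wrist'); cv2.imwrite('pics/w24.png',c['img'][:,:,::-1]); r=cups(c,o)
for p in r: to([*p,.10],None,o)
E
```

```text
position: [0.5336, -0.0258, 0.2285]
position: [0.5284, -0.2186, 0.2284]
position: [0.5236, -0.3766, 0.2277]
t 41.5 p [ 0.5236 -0.3766  0.2277] R [[0.969, 0.249, -0.002], [0.249, -0.969, -0.0], [-0.002, -0.0, -1.0]] F [-0.5 -0.   0.6] op 0.0937
px [277. 179.] fit [ 0.5292 -0.3746] r 0.0318 res 0.0004 mec 0.5294 -0.3747 0.0321
d(mm) [  6.2  -0.6 127.7]
```

View pics/w24.png

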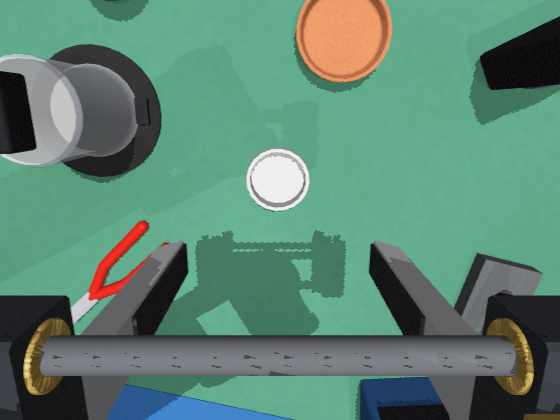

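```bash
python3 -m jog '[{"dx":0.005,"dy":0,"dz":0.035,"roll":0,"jaw":0},{"dx":0,"dy":0,"dz":0.04,"roll":0,"jaw":0},{"dx":0,"dy":0,"dz":0.04,"roll":0,"jaw":0},{"dx":0,"dy":0,"dz":0.03,"roll":0,"jaw":0},{"dx":0,"dy":0,"dz":0.02,"roll":0,"jaw":0}]' | grep -E 'pos'
python3 -m jog '[{"dx":0,"dy":0,"dz":0.02,"roll":0,"jaw":0},{"dx":0,"dy":0,"dz":0.015,"roll":0,"jaw":0},{"dx":0,"dy":0,"dz":0,"roll":0,"jaw":0},{"dx":0,"dy":0,"dz":0,"roll":0,"jaw":0},{"dx":0,"dy":0,"dz":0,"roll":0,"jaw":0}]' | grep -E 'pos'
python3 - <<'E'
from h import *
o=where(); to([.5293,-.3746,.022])
E
```

```text
position: [0.5281, -0.366, 0.0596]
position: [0.531, -0.3701, 0.0312]
t 42.38 p [ 0.531  -0.3701  0.0312] R [[0.967, 0.255, 0.002], [0.255, -0.967, -0.001], [0.001, 0.002, -1.0]] F [ 0.5 -0.8  0.1] op 0.0939
d(mm) [-2.8  3.9  9.2]
```

```bash
python3 -m jog '[{"dx":-0.002,"dy":0.004,"dz":0.005,"roll":0,"jaw":0},{"dx":0,"dy":0,"dz":0.004,"roll":0,"jaw":0},{"dx":0,"dy":0,"dz":0,"roll":0,"jaw":0},{"dx":0,"dy":0,"dz":0,"roll":0,"jaw":0},{"dx":0,"dy":0,"dz":0,"roll":0,"jaw":0}]' | grep -E 'pos|open'
python3 -m jog '[{"dx":0,"dy":0,"dz":0,"roll":0,"jaw":255},{"dx":0,"dy":0,"dz":0,"roll":0,"jaw":255},{"dx":0,"dy":0,"dz":0,"roll":0,"jaw":255},{"dx":0,"dy":0,"dz":0,"roll":0,"jaw":255},{"dx":0,"dy":0,"dz":0,"roll":0,"jaw":255}]' | grep -E 'pos|force|open'
python3 -m jog '[{"dx":0,"dy":0,"dz":0,"roll":0,"jaw":255},{"dx":0,"dy":0,"dz":0,"roll":0,"jaw":255},{"dx":0,"dy":0,"dz":0,"roll":0,"jaw":255},{"dx":0,"dy":0,"dz":-0.01,"roll":0,"jaw":255},{"dx":0,"dy":0,"dz":-0.02,"roll":0,"jaw":255}]' | grep -E 'pos|force|open'
python3 -m jog '[{"dx":0,"dy":0,"dz":-0.035,"roll":0,"jaw":255},{"dx":0,"dy":0,"dz":-0.04,"roll":0,"jaw":255},{"dx":0,"dy":0,"dz":-0.04,"roll":0,"jaw":255},{"dx":0,"dy":0,"dz":-0.04,"roll":0,"jaw":255},{"dx":0,"dy":0,"dz":-0.02,"roll":0,"jaw":255}]' | grep -E 'pos|force|open'
python3 - <<'E'
from h import *
o=where(); to([.5369,.1657,.22])
E
```

```text
position: [0.5293, -0.3743, 0.021]
opening: 0.0939
position: [0.5293, -0.3742, 0.0208]
force: [-0.1, -1.4, 0.0]
opening: 0.0641
position: [0.5274, -0.3724, 0.0485]
force: [-0.8, -0.8, -0.8]
opening: 0.063
position: [0.5308, -0.3756, 0.233]
force: [0.8, -0.4, 0.3]
opening: 0.0633
t 44.05 p [ 0.5308 -0.3756  0.233 ] R [[0.967, 0.254, 0.006], [0.254, -0.967, -0.006], [0.004, 0.007, -1.0]] F [ 0.8 -0.4  0.3] op 0.0633
d(mm) [ 143.5 -522.     9.7]
```

```bash
python3 -m jog '[{"dx":0.007,"dy":-0.024,"dz":0,"roll":0,"jaw":255},{"dx":0.01,"dy":-0.036,"dz":0,"roll":0,"jaw":255},{"dx":0.01,"dy":-0.037,"dz":0,"roll":0,"jaw":255},{"dx":0.01,"dy":-0.037,"dz":0,"roll":0,"jaw":255},{"dx":0.01,"dy":-0.037,"dz":0,"roll":0,"jaw":255}]' | grep -E 'pos'
python3 -m jog '[{"dx":0.01,"dy":-0.037,"dz":0,"roll":0,"jaw":255},{"dx":0.01,"dy":-0.037,"dz":0,"roll":0,"jaw":255},{"dx":0.01,"dy":-0.037,"dz":0,"roll":0,"jaw":255},{"dx":0.01,"dy":-0.037,"dz":0,"roll":0,"jaw":255},{"dx":0.01,"dy":-0.037,"dz":0,"roll":0,"jaw":255}]' | grep -E 'pos'
python3 -m jog '[{"dx":0.01,"dy":-0.037,"dz":0,"roll":0,"jaw":255},{"dx":0.01,"dy":-0.037,"dz":0,"roll":0,"jaw":255},{"dx":0.01,"dy":-0.036,"dz":0,"roll":0,"jaw":255},{"dx":0.007,"dy":-0.025,"dz":0,"roll":0,"jaw":255},{"dx":0.003,"dy":-0.014,"dz":0,"roll":0,"jaw":255}]' | grep -E 'pos'
python3 -m jog '[{"dx":0.003,"dy":-0.012,"dz":0.02,"roll":0,"jaw":255},{"dx":0,"dy":0,"dz":0.03,"roll":0,"jaw":255},{"dx":0,"dy":0,"dz":0,"roll":0,"jaw":255},{"dx":0,"dy":0,"dz":0,"roll":0,"jaw":255},{"dx":0,"dy":0,"dz":0,"roll":0,"jaw":255}]' | grep -E 'pos|open'
python3 - <<'E'
from h import *
o=where(); to([.5369,.1657,.095]); c,_=shot('wrist'); cv2.imwrite('pics/w25.png',c['img'][:,:,::-1])
E
```

```text
position: [0.5308, -0.1952, 0.2264]
position: [0.5321, -0.0034, 0.2265]
position: [0.5328, 0.152, 0.2264]
position: [0.5338, 0.1612, 0.1773]
opening: 0.0629
t 45.72 p [0.5338 0.1612 0.1773] R [[0.967, 0.254, 0.001], [0.254, -0.967, 0.0], [0.001, 0.0, -1.0]] F [ 0.4  0.2 -0.7] op 0.0629
d(mm) [ 4.  -3.6 82.3]
```

View pics/w25.png

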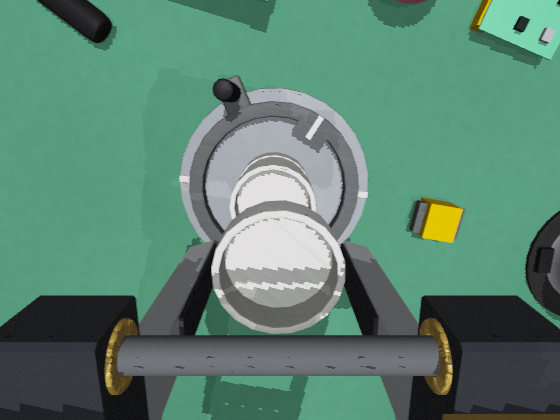

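```bash
python3 -m jog '[{"dx":0.004,"dy":-0.0035,"dz":0,"roll":0,"jaw":255},{"dx":0,"dy":0,"dz":0.015,"roll":0,"jaw":255},{"dx":0,"dy":0,"dz":0.015,"roll":0,"jaw":255},{"dx":0,"dy":0,"dz":0,"roll":0,"jaw":255},{"dx":0,"dy":0,"dz":0,"roll":0,"jaw":255}]' | grep -E 'pos|force'
python3 -m jog '[{"dx":0,"dy":0,"dz":0,"roll":0,"jaw":255},{"dx":0,"dy":0,"dz":0,"roll":0,"jaw":255},{"dx":0,"dy":0,"dz":0,"roll":0,"jaw":255},{"dx":0,"dy":0,"dz":0,"roll":0,"jaw":255},{"dx":0,"dy":0,"dz":0,"roll":0,"jaw":255}]' | grep -E 'pos|force'
python3 - <<'E'
from h import *
o=where(); to([.5369,.1657,.095]); c,_=shot('wrist'); crop(c,160,80,240,260,3,'pics/w26c.png')
E
```

```text
position: [0.5364, 0.1657, 0.1462]
force: [0.2, 0.7, -1.1]
position: [0.5365, 0.1658, 0.1463]
force: [-0.1, 0.1, -1.2]
t 46.6 p [0.5365 0.1658 0.1463] R [[0.967, 0.254, 0.001], [0.254, -0.967, 0.0], [0.001, 0.0, -1.0]] F [-0.1  0.1 -1.2] op 0.0631
d(mm) [ 0.4  0.2 51.3]
```

View pics/w26c.png

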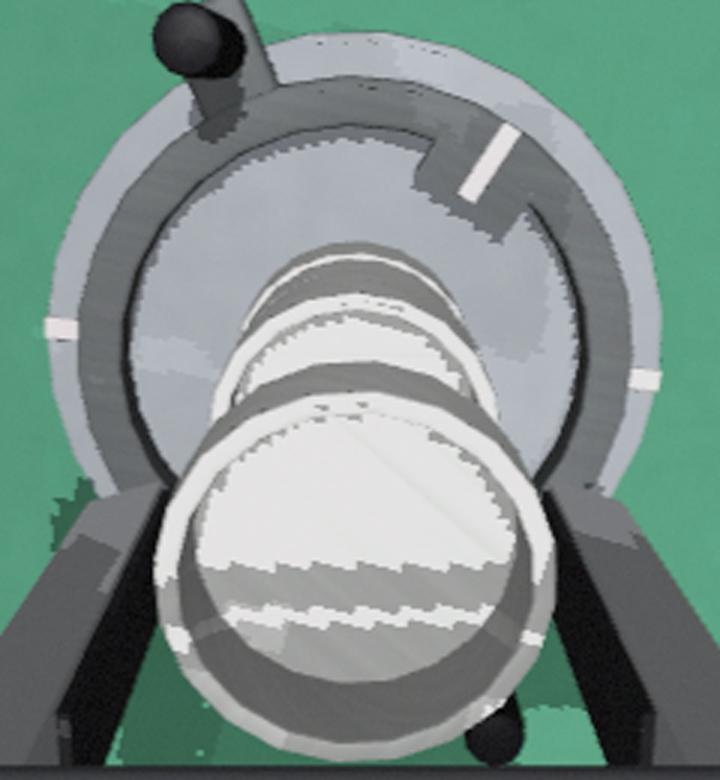

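```bash
python3 -m jog '[{"dx":0,"dy":0,"dz":0.015,"roll":0,"jaw":255},{"dx":0,"dy":0,"dz":0.015,"roll":0,"jaw":255},{"dx":0,"dy":0,"dz":0.012,"roll":0,"jaw":255},{"dx":0,"dy":0,"dz":0.005,"roll":0,"jaw":255},{"dx":0,"dy":0,"dz":0.002,"roll":0,"jaw":255}]' | grep -E 'pos|force'
python3 -m jog '[{"dx":0,"dy":0,"dz":0.002,"roll":0,"jaw":255},{"dx":0,"dy":0,"dz":0.001,"roll":0,"jaw":255},{"dx":0,"dy":0,"dz":0,"roll":0,"jaw":255},{"dx":0,"dy":0,"dz":0,"roll":0,"jaw":255},{"dx":0,"dy":0,"dz":0,"roll":0,"jaw":255}]' | grep -E 'pos|force|open'
```

```text
position: [0.5364, 0.1658, 0.0965]
force: [-0.5, 0.3, -0.4]
position: [0.5374, 0.1661, 0.0963]
force: [-3.1, -0.0, 8.2]
opening: 0.0634
```

```bash
python3 -m jog '[{"dx":0,"dy":0,"dz":-0.001,"roll":0,"jaw":0},{"dx":0,"dy":0,"dz":0,"roll":0,"jaw":0},{"dx":0,"dy":0,"dz":0,"roll":0,"jaw":0},{"dx":0,"dy":0,"dz":0,"roll":0,"jaw":0},{"dx":0,"dy":0,"dz":0,"roll":0,"jaw":0}]' | grep -E 'pos|force|open'
python3 -m jog '[{"dx":0,"dy":0,"dz":-0.02,"roll":0,"jaw":0},{"dx":0,"dy":0,"dz":-0.035,"roll":0,"jaw":0},{"dx":0,"dy":0,"dz":-0.035,"roll":0,"jaw":0},{"dx":0,"dy":0,"dz":-0.035,"roll":0,"jaw":0},{"dx":0,"dy":0,"dz":-0.03,"roll":0,"jaw":0}]' | grep -E 'pos|force|open'
python3 - <<'E'
from h import *
o=where(); c,_=shot('wrist');cv2.imwrite('pics/w27.png',c['img'][:,:,::-1]); cups(c,o,z=.116)
c,_=shot('scene'); crop(c,280,150,110,110,6,'pics/s27.png'); cups(c,_,z=.116)
E
```

```text
position: [0.5361, 0.1658, 0.0946]
force: [-0.7, 0.6, 0.1]
opening: 0.0924
position: [0.5364, 0.1658, 0.2522]
force: [1.6, 0.0, 0.2]
opening: 0.094
t 48.32 p [0.5364 0.1658 0.2522] R [[0.967, 0.254, 0.001], [0.254, -0.967, 0.0], [0.001, 0.0, -1.0]] F [1.6 0.  0.2] op 0.094
```

View pics/w27.png

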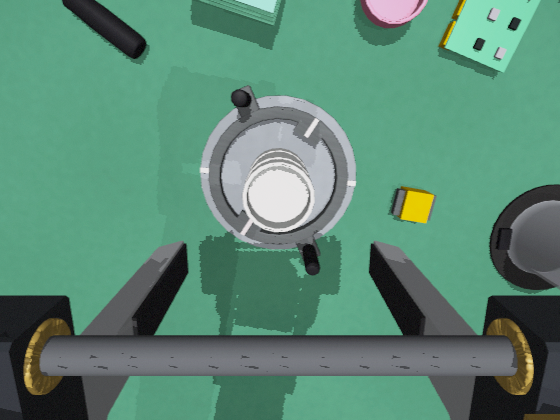

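View pics/s27.png

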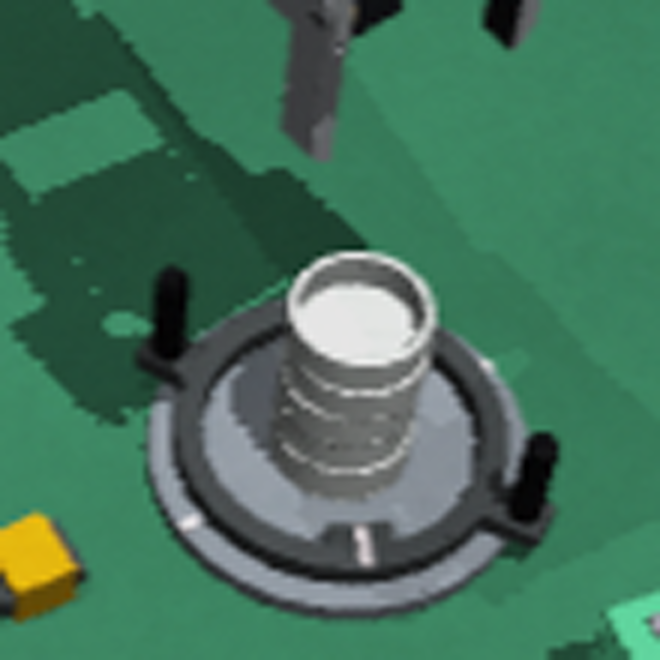

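```bash
python3 - <<'E'
from h import *
c,o=shot('scene'); f=lambda P:((proj(c,P)-[280,150])*6+3)
im=cv2.resize(c['img'][150:260,280:390,::-1],None,fx=6,fy=6,interpolation=cv2.INTER_CUBIC)
for z in (.036,.056,.076,.096,.116):
    p=np.array([f([.5367+.032*np.cos(a),.1658+.032*np.sin(a),z]) for a in np.linspace(-2.2,2.2,60)]).astype(int)
    cv2.polylines(im,[p],False,(0,0,255),1)
cv2.imwrite('pics/s28.png',im)
o=ctrl.get_obs(); c,_=shot('wrist'); crop(c,200,90,160,160,4.5,'pics/w28.png')
E
```

```text
(no output)
```

View pics/s28.png

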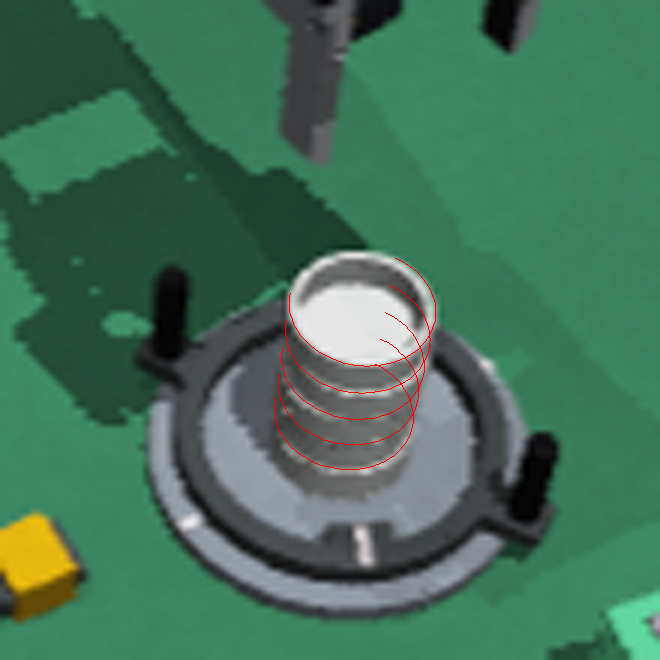

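View pics/w28.png

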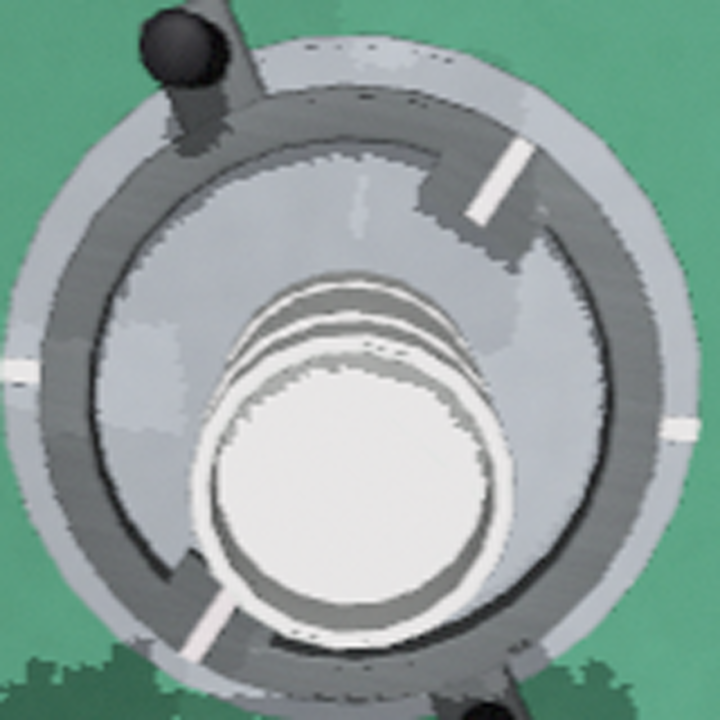

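```bash
python3 -m jog '[{"dx":-0.008,"dy":0.033,"dz":0,"roll":0,"jaw":0},{"dx":-0.008,"dy":0.034,"dz":0,"roll":0,"jaw":0},{"dx":-0.008,"dy":0.034,"dz":0,"roll":0,"jaw":0},{"dx":-0.008,"dy":0.034,"dz":0,"roll":0,"jaw":0},{"dx":-0.008,"dy":0.034,"dz":0,"roll":0,"jaw":0}]' | grep -E 'pos'
python3 -m jog '[{"dx":-0.008,"dy":0.034,"dz":0,"roll":0,"jaw":0},{"dx":-0.008,"dy":0.034,"dz":0,"roll":0,"jaw":0},{"dx":-0.008,"dy":0.034,"dz":0,"roll":0,"jaw":0},{"dx":-0.008,"dy":0.034,"dz":0,"roll":0,"jaw":0},{"dx":-0.005,"dy":0.022,"dz":0,"roll":0,"jaw":0}]' | grep -E 'pos'
python3 -m jog '[{"dx":0,"dy":0,"dz":0,"roll":0,"jaw":0},{"dx":0,"dy":0,"dz":0,"roll":0,"jaw":0},{"dx":0,"dy":0,"dz":0,"roll":0,"jaw":0},{"dx":0,"dy":0,"dz":0,"roll":0,"jaw":0},{"dx":0,"dy":0,"dz":0,"roll":0,"jaw":0}]' | grep -E 'pos'
python3 - <<'E'
from h import *
o=where(); to([.545,-.1699,.1175]); c,_=shot('wrist'); crop(c,180,90,200,180,4,'pics/w29.png')
E
```

```text
position: [0.5389, -0.009, 0.247]
position: [0.5434, -0.1724, 0.2468]
position: [0.5448, -0.1686, 0.2494]
t 49.77 p [ 0.5448 -0.1686  0.2494] R [[0.967, 0.256, -0.001], [0.256, -0.967, 0.0], [-0.0, -0.001, -1.0]] F [ 0.1 -0.1  0.4] op 0.094
d(mm) [-1.000e-01  1.300e+00  1.319e+02]
```

View pics/w29.png

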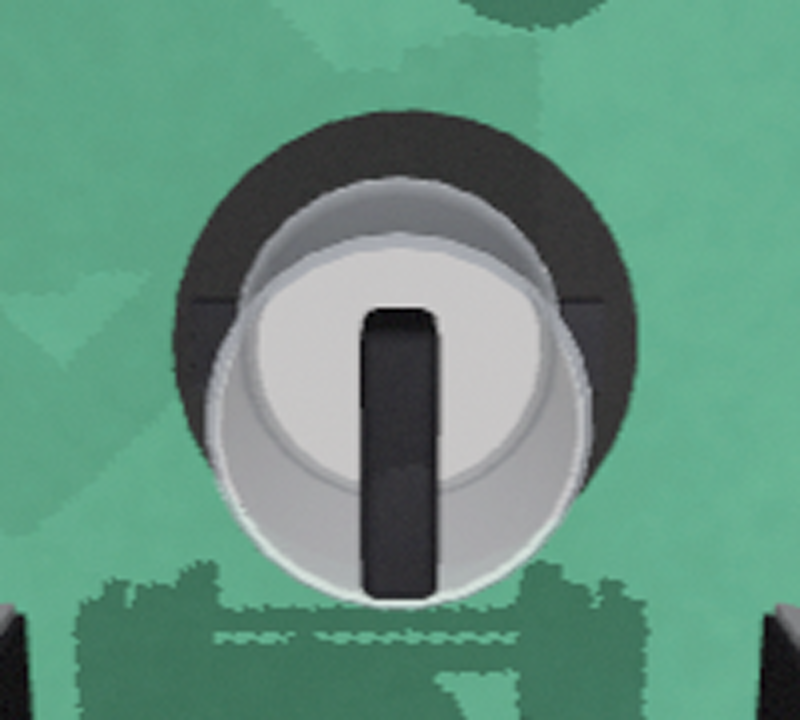

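```bash
python3 - <<'E'
from h import *
o=ctrl.get_obs(); c,_=shot('wrist'); t=lambda u,v:(u/4+180-.4,v/4+90-.4)
e=np.mean([onz(c,t(*x),.148,o) for x in ((362,312),(438,312),(362,598),(438,598))],0); print(e); to([*e[:2],.1175])
print(circ(c,o,[t(176,345),t(405,110),t(637,345),t(230,190),t(590,200)],.004))
E
```

```text
[ 0.5475099  -0.16953817  0.148     ]
d(mm) [  2.4   1.2 132.2]
(array([ 0.5451, -0.1726]), np.float64(0.0672))
```

```bash
python3 -m jog '[{"dx":0.001,"dy":0.001,"dz":0.03,"roll":0,"jaw":0},{"dx":0,"dy":0,"dz":0.035,"roll":0,"jaw":0},{"dx":0,"dy":0,"dz":0.035,"roll":0,"jaw":0},{"dx":0,"dy":0,"dz":0.02,"roll":0,"jaw":0},{"dx":0,"dy":0,"dz":0.007,"roll":0,"jaw":0}]' | grep -E 'pos|force'
python3 -m jog '[{"dx":0,"dy":0,"dz":0.002,"roll":0,"jaw":0},{"dx":0,"dy":0,"dz":0,"roll":0,"jaw":0},{"dx":0,"dy":0,"dz":0,"roll":0,"jaw":0},{"dx":0,"dy":0,"dz":0,"roll":0,"jaw":0},{"dx":0,"dy":0,"dz":0,"roll":0,"jaw":0}]' | grep -E 'pos|force'
python3 - <<'E'
from h import *
to([.5455,-.1697,.118])
E
```

```text
position: [0.5437, -0.1689, 0.1186]
force: [-1.0, 0.3, 0.4]
position: [0.5471, -0.1712, 0.1226]
force: [0.3, -0.9, 0.6]
d(mm) [-1.2 -1.9  4.6]
```

```bash
python3 -m jog '[{"dx":-0.001,"dy":-0.001,"dz":0.003,"roll":0,"jaw":0},{"dx":0,"dy":0,"dz":0,"roll":0,"jaw":100},{"dx":0,"dy":0,"dz":0,"roll":0,"jaw":200},{"dx":0,"dy":0,"dz":0,"roll":0,"jaw":255},{"dx":0,"dy":0,"dz":0,"roll":0,"jaw":255}]' | grep -E 'pos|force|open'
python3 -m jog '[{"dx":0,"dy":0,"dz":0,"roll":0,"jaw":255},{"dx":0,"dy":0,"dz":0,"roll":0,"jaw":255},{"dx":0,"dy":0,"dz":0,"roll":0,"jaw":255},{"dx":0,"dy":0,"dz":0,"roll":0,"jaw":255},{"dx":0,"dy":0,"dz":0,"roll":0,"jaw":255}]' | grep -E 'open'
python3 -m jog '[{"dx":0,"dy":0,"dz":0,"roll":0,"jaw":255},{"dx":0,"dy":0,"dz":0,"roll":0,"jaw":255},{"dx":0,"dy":0,"dz":0,"roll":0,"jaw":255},{"dx":0,"dy":0,"dz":0,"roll":0,"jaw":255},{"dx":0,"dy":0,"dz":0,"roll":0,"jaw":255}]' | grep -E 'pos|force|open'
```

```text
position: [0.5448, -0.17, 0.1178]
force: [-0.5, 0.3, 1.2]
opening: 0.0703
opening: 0.037
position: [0.5448, -0.1699, 0.1177]
force: [-0.4, 0.4, 0.9]
opening: 0.0157
```

```bash
python3 -m jog '[{"dx":0,"dy":0,"dz":0,"roll":0,"jaw":255},{"dx":0,"dy":0,"dz":-0.008,"roll":0,"jaw":255},{"dx":0,"dy":0,"dz":-0.015,"roll":0,"jaw":255},{"dx":0,"dy":0,"dz":-0.02,"roll":0,"jaw":255},{"dx":0,"dy":0,"dz":-0.025,"roll":0,"jaw":255}]' | grep -E 'pos|force|open'
python3 -m jog '[{"dx":0,"dy":0,"dz":-0.025,"roll":0,"jaw":255},{"dx":0,"dy":0,"dz":-0.03,"roll":0,"jaw":255},{"dx":0,"dy":0,"dz":-0.02,"roll":0,"jaw":255},{"dx":0,"dy":0,"dz":-0.01,"roll":0,"jaw":255},{"dx":0,"dy":0,"dz":0,"roll":0,"jaw":255}]' | grep -E 'pos|force|open'
python3 - <<'E'
from h import *
o=where(); to([.5369,.1658,.26],np.radians(99.8))
E
```

```text
position: [0.5435, -0.1694, 0.1849]
force: [-0.3, 0.6, -2.9]
opening: 0.016
position: [0.5459, -0.1706, 0.2737]
force: [0.5, -0.7, -2.1]
opening: 0.0156
t 52.78 p [ 0.5459 -0.1706  0.2737] R [[0.967, 0.254, 0.004], [0.254, -0.967, -0.002], [0.004, 0.003, -1.0]] F [ 0.5 -0.7 -2.1] op 0.0156
d(mm) [  76.8 -327.7   12.8]  roll 4.9 (tool down: sign -)
```

```bash
python3 -m jog '[{"dx":0.004,"dy":-0.015,"dz":0,"roll":0,"jaw":255},{"dx":0.006,"dy":-0.026,"dz":0,"roll":0,"jaw":255},{"dx":0.008,"dy":-0.033,"dz":0,"roll":0,"jaw":255},{"dx":0.008,"dy":-0.034,"dz":0,"roll":0,"jaw":255},{"dx":0.008,"dy":-0.034,"dz":0,"roll":0,"jaw":255}]' | grep -E 'pos'
python3 -m jog '[{"dx":0.008,"dy":-0.034,"dz":0,"roll":0,"jaw":255},{"dx":0.008,"dy":-0.034,"dz":0,"roll":0,"jaw":255},{"dx":0.008,"dy":-0.034,"dz":0,"roll":0,"jaw":255},{"dx":0.008,"dy":-0.034,"dz":0,"roll":0,"jaw":255},{"dx":0.006,"dy":-0.026,"dz":0,"roll":0,"jaw":255}]' | grep -E 'pos'
python3 -m jog '[{"dx":0.004,"dy":-0.016,"dz":0,"roll":0,"jaw":255},{"dx":0.001,"dy":-0.008,"dz":0,"roll":0,"jaw":255},{"dx":0,"dy":0,"dz":0,"roll":2.5,"jaw":255},{"dx":0,"dy":0,"dz":0,"roll":2.5,"jaw":255},{"dx":0,"dy":0,"dz":0,"roll":0,"jaw":255}]' | grep -E 'pos'
python3 -m jog '[{"dx":0,"dy":0,"dz":0,"roll":0,"jaw":255},{"dx":0,"dy":0,"dz":0,"roll":0,"jaw":255},{"dx":0,"dy":0,"dz":0,"roll":0,"jaw":255},{"dx":0,"dy":0,"dz":0,"roll":0,"jaw":255},{"dx":0,"dy":0,"dz":0,"roll":0,"jaw":255}]' | grep -E 'pos|open'
python3 - <<'E'
from h import *
o=where(); to([.5369,.1658,.26],np.radians(99.8)); c,_=shot('wrist'); cv2.imwrite('pics/w30.png',c['img'][:,:,::-1])
c,_=shot('scene'); crop(c,260,110,140,150,4.5,'pics/s30.png')
E
```

```text
position: [0.54, -0.0217, 0.268]
position: [0.535, 0.1455, 0.268]
position: [0.5349, 0.1668, 0.2689]
position: [0.536, 0.1666, 0.2707]
opening: 0.016
t 54.45 p [0.536  0.1666 0.2707] R [[0.986, 0.169, -0.0], [0.169, -0.986, -0.0], [-0.0, 0.0, -1.0]] F [ 0.3 -0.2 -3.1] op 0.016
d(mm) [ 0.8  0.9 10.7]  roll -0.1 (tool down: sign -)
```

View pics/w30.png

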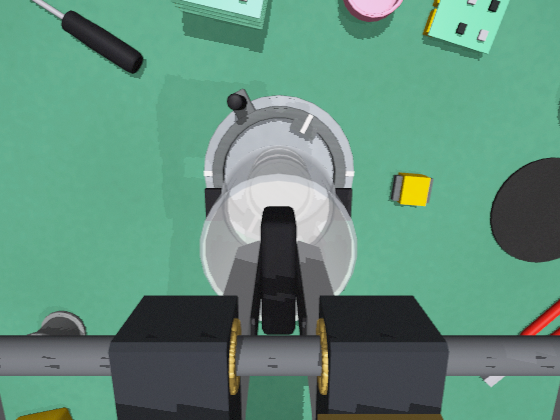

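View pics/s30.png

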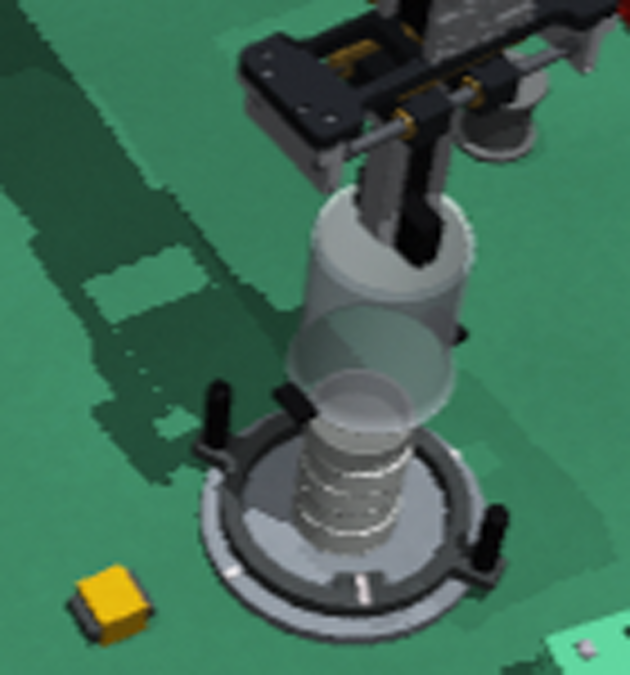

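```bash
python3 - <<'E'
from h import *
o=ctrl.get_obs(); c,_=shot('wrist'); crop(c,190,160,180,160,4.4,'pics/w30c.png')
E
```

```text
(no output)
```

View pics/w30c.png

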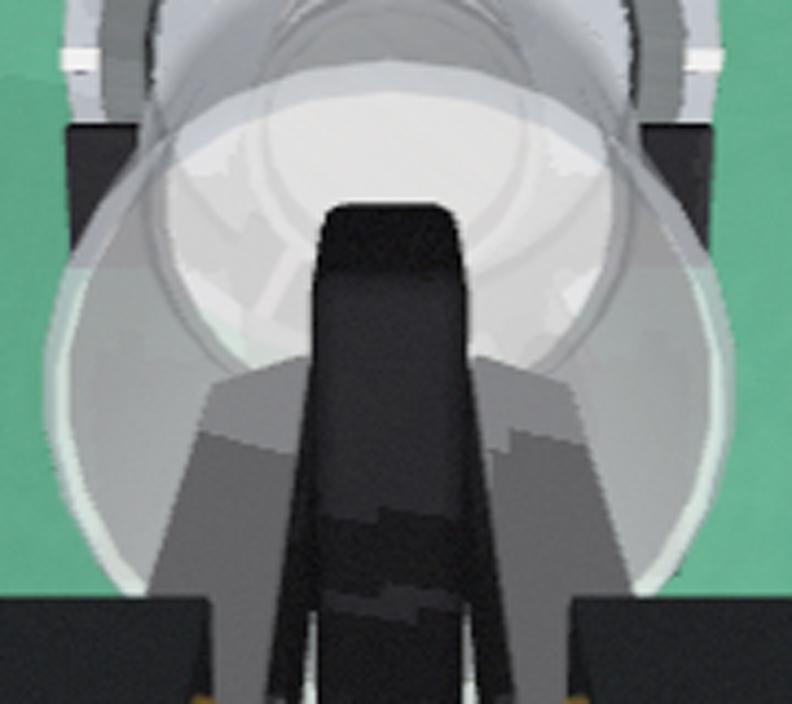

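```bash
python3 - <<'E'
from h import *
o=ctrl.get_obs(); c,_=shot('wrist'); t=lambda u,v:(u/4.4+190-.4,v/4.4+160-.4)
for z in (.157,.163):
  a=onz(c,t(67,125),z,o);b=onz(c,t(712,125),z,o); print(np.linalg.norm(a-b),ang(a-b)-90,(a+b)/2-.013*o['eef_rot'][:,0])
print(o['position'])
a=onz(c,t(62,60),.012,o);b=onz(c,t(722,60),.012,o);print((a+b)/2,ang(a-b)-90)
E
```

```text
0.11933020185432947 9.767646888506704 [0.5359464  0.1665433  0.15699978]
0.11692028485927436 9.767646888506718 [0.53718151 0.16675406 0.16299978]
[0.53597962 0.16670424 0.27080619]
[0.53683397 0.16603865 0.012     ] 9.767139399123849
```

```bash
python3 -m jog '[{"dx":0.0005,"dy":0.001,"dz":0.012,"roll":0,"jaw":255},{"dx":0,"dy":0,"dz":0.018,"roll":0,"jaw":255},{"dx":0,"dy":0,"dz":0.02,"roll":0,"jaw":255},{"dx":0,"dy":0,"dz":0.02,"roll":0,"jaw":255},{"dx":0,"dy":0,"dz":0.01,"roll":0,"jaw":255}]' | grep -E 'pos|force'
python3 -m jog '[{"dx":0,"dy":0,"dz":0,"roll":0,"jaw":255},{"dx":0,"dy":0,"dz":0,"roll":0,"jaw":255},{"dx":0,"dy":0,"dz":0.015,"roll":0,"jaw":255},{"dx":0,"dy":0,"dz":0.015,"roll":0,"jaw":255},{"dx":0,"dy":0,"dz":0.01,"roll":0,"jaw":255}]' | grep -E 'pos|force'
python3 -m jog '[{"dx":0,"dy":0,"dz":0.01,"roll":0,"jaw":255},{"dx":0,"dy":0,"dz":0.005,"roll":0,"jaw":255},{"dx":0,"dy":0,"dz":0,"roll":0,"jaw":255},{"dx":0,"dy":0,"dz":0,"roll":0,"jaw":255},{"dx":0,"dy":0,"dz":0,"roll":0,"jaw":255}]' | grep -E 'pos|force'
python3 - <<'E'
from h import *
o=where(); to([.5368,.1661,.1257],np.radians(99.8)); c,_=shot('wrist'); cv2.imwrite('pics/w31.png',c['img'][:,:,::-1])
E
```

```text
position: [0.5348, 0.1656, 0.187]
force: [-0.4, 0.1, -3.3]
position: [0.5374, 0.1659, 0.1514]
force: [-0.3, 0.1, -2.1]
position: [0.5373, 0.1659, 0.1367]
force: [-0.1, 0.0, -2.5]
t 55.9 p [0.5373 0.1659 0.1367] R [[0.986, 0.169, 0.002], [0.169, -0.986, 0.0], [0.002, 0.0, -1.0]] F [-0.1  0.  -2.5] op 0.0157
d(mm) [-0.5 -0.2 11. ]  roll -0.1 (tool down: sign -)
```

View pics/w31.png

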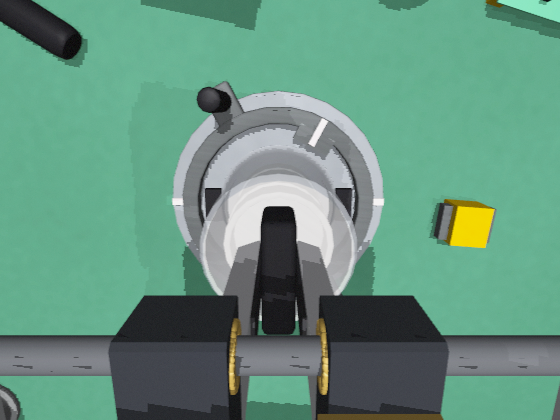

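The lugs at (213,200) and (344,200) line up with the marks at (178,201) and (377,201). I'll lower the last 11 mm.

```bash
python3 -m jog '[{"dx":0,"dy":0,"dz":0.005,"roll":0,"jaw":255},{"dx":0,"dy":0,"dz":0.003,"roll":0,"jaw":255},{"dx":0,"dy":0,"dz":0.002,"roll":0,"jaw":255},{"dx":0,"dy":0,"dz":0,"roll":0,"jaw":255},{"dx":0,"dy":0,"dz":0,"roll":0,"jaw":255}]' | grep -E 'pos|force'
python3 -m jog '[{"dx":0,"dy":0,"dz":0.001,"roll":0,"jaw":255},{"dx":0,"dy":0,"dz":0,"roll":0,"jaw":255},{"dx":0,"dy":0,"dz":0,"roll":0,"jaw":255},{"dx":0,"dy":0,"dz":0,"roll":0,"jaw":255},{"dx":0,"dy":0,"dz":0,"roll":0,"jaw":255}]' | grep -E 'pos|force'
```

```text
position: [0.5366, 0.1659, 0.1257]
force: [0.8, -0.0, -1.7]
position: [0.5368, 0.1659, 0.1257]
force: [-2.6, 0.2, 4.9]
```

```bash
python3 -m jog '[{"dx":0,"dy":0,"dz":0,"roll":0,"jaw":150},{"dx":0,"dy":0,"dz":0,"roll":0,"jaw":80},{"dx":0,"dy":0,"dz":0,"roll":0,"jaw":0},{"dx":0,"dy":0,"dz":0,"roll":0,"jaw":0},{"dx":0,"dy":0,"dz":0,"roll":0,"jaw":0}]' | grep -E 'pos|force|open'
python3 -m jog '[{"dx":0,"dy":0,"dz":0,"roll":0,"jaw":0},{"dx":0,"dy":0,"dz":0,"roll":0,"jaw":0},{"dx":0,"dy":0,"dz":-0.02,"roll":0,"jaw":0},{"dx":0,"dy":0,"dz":-0.035,"roll":0,"jaw":0},{"dx":0,"dy":0,"dz":-0.035,"roll":0,"jaw":0}]' | grep -E 'pos|open'
python3 -m jog '[{"dx":0,"dy":0,"dz":-0.035,"roll":0,"jaw":255},{"dx":0,"dy":0,"dz":-0.02,"roll":0,"jaw":255},{"dx":0,"dy":0,"dz":0,"roll":0,"jaw":255},{"dx":0,"dy":0,"dz":0,"roll":0,"jaw":255},{"dx":0,"dy":0,"dz":0,"roll":0,"jaw":255}]' | grep -E 'pos|open'
python3 - <<'E'
from h import *
o=where(); to([.495,.084,.26],np.radians(217.7+6.5-90)); c,_=shot('wrist'); crop(c,180,60,200,200,3.9,'pics/w32.png')
c,_=shot('scene'); crop(c,260,110,140,150,4.5,'pics/s32.png')
E
```

```text
position: [0.5366, 0.1659, 0.1246]
force: [-0.2, 0.3, -0.1]
opening: 0.0454
position: [0.5354, 0.1657, 0.2144]
opening: 0.079
position: [0.5358, 0.1658, 0.2679]
opening: 0.0523
t 58.03 p [0.5358 0.1658 0.2679] R [[0.986, 0.169, -0.003], [0.169, -0.986, -0.0], [-0.003, -0.0, -1.0]] F [ 0.2 -0.5 -0.9] op 0.0523
d(mm) [-54.   73.7   8. ]  roll -34.5 (tool down: sign -)
```

View pics/w32.png

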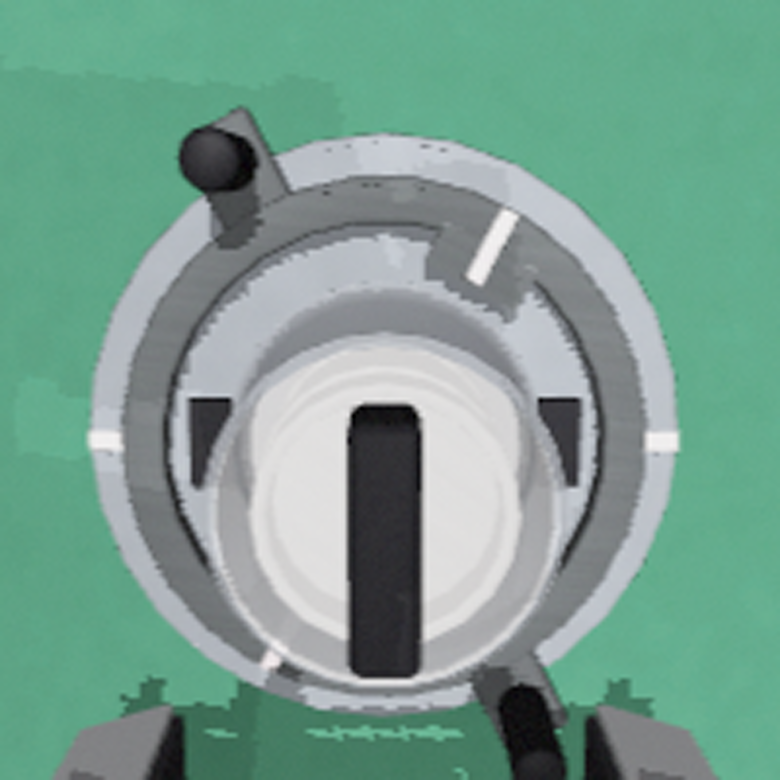

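View pics/s32.png

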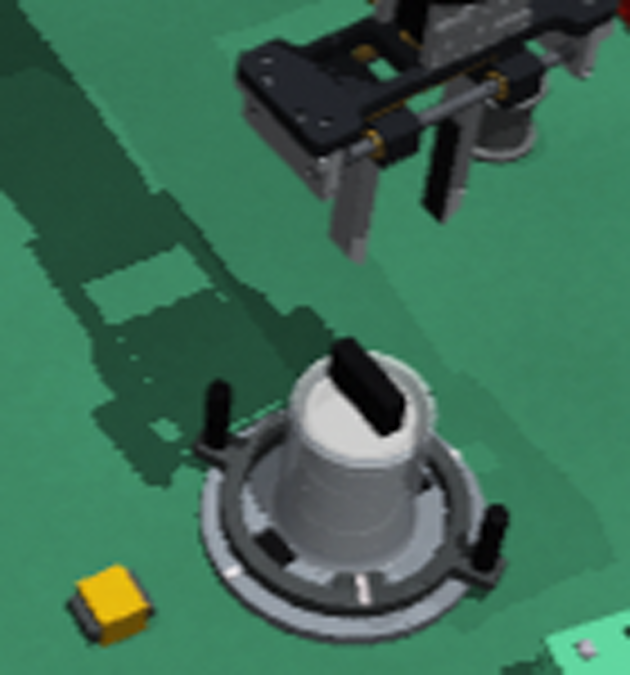

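```bash
python3 -m jog '[{"dx":-0.027,"dy":0.037,"dz":0,"roll":0,"jaw":255},{"dx":-0.027,"dy":0.037,"dz":0,"roll":0,"jaw":255},{"dx":0,"dy":0,"dz":0,"roll":-7,"jaw":255},{"dx":0,"dy":0,"dz":0,"roll":-7,"jaw":255},{"dx":0,"dy":0,"dz":0,"roll":-7,"jaw":255}]' | grep -E 'pos|open'
python3 -m jog '[{"dx":0,"dy":0,"dz":0,"roll":-7,"jaw":255},{"dx":0,"dy":0,"dz":0,"roll":-6.5,"jaw":255},{"dx":0,"dy":0,"dz":0,"roll":0,"jaw":255},{"dx":0,"dy":0,"dz":0,"roll":0,"jaw":255},{"dx":0,"dy":0,"dz":0,"roll":0,"jaw":255}]' | grep -E 'pos|open'
python3 - <<'E'
from h import *
o=where(); to([.495,.084,.045],np.radians(217.7+6.5-90)); c,_=shot('wrist'); cv2.imwrite('pics/w33.png',c['img'][:,:,::-1])
E
```

```text
position: [0.4986, 0.0905, 0.268]
opening: 0.0114
position: [0.4992, 0.0913, 0.2689]
opening: 0.0006
t 58.97 p [0.4992 0.0913 0.2689] R [[0.718, 0.696, -0.002], [0.696, -0.718, 0.0], [-0.001, -0.001, -1.0]] F [0.6 0.3 0.3] op 0.0006
d(mm) [ -7.8   2.6 223.9]  roll -0.1 (tool down: sign -)
```

View pics/w33.png

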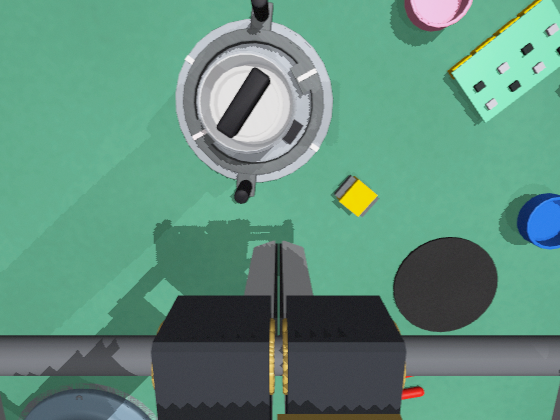

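```bash
python3 -m jog '[{"dx":-0.008,"dy":0.003,"dz":0.03,"roll":0,"jaw":255},{"dx":0,"dy":0,"dz":0.035,"roll":0,"jaw":255},{"dx":0,"dy":0,"dz":0.03,"roll":0,"jaw":255},{"dx":0,"dy":0,"dz":0,"roll":0,"jaw":255},{"dx":0,"dy":0,"dz":0,"roll":0,"jaw":255}]' | grep -E 'pos'
python3 - <<'E'
from h import *
o=where(); to([.495,.084,.045],np.radians(217.7+6.5-90))
C=np.array([.5368,.166]); d=o['position'][:2]-C; print(np.linalg.norm(d),ang(d)%360)
E
```

```text
position: [0.4949, 0.0836, 0.1737]
t 59.43 p [0.4949 0.0836 0.1737] R [[0.717, 0.697, -0.004], [0.697, -0.717, 0.0], [-0.002, -0.003, -1.0]] F [1.3 0.1 0.4] op 0.0007
d(mm) [7.000e-01 1.000e-01 1.287e+02]  roll -0.0 (tool down: sign -)
0.09247356027933983 243.0544398217186
```

```bash
python3 -m jog '[{"dx":0,"dy":0,"dz":0.035,"roll":0,"jaw":255},{"dx":0,"dy":0,"dz":0.035,"roll":0,"jaw":255},{"dx":0,"dy":0,"dz":0.03,"roll":0,"jaw":255},{"dx":0,"dy":0,"dz":0.02,"roll":0,"jaw":255},{"dx":0,"dy":0,"dz":0.007,"roll":0,"jaw":255}]' | grep -E 'pos|force'
python3 -m jog '[{"dx":0,"dy":0,"dz":0,"roll":0,"jaw":255},{"dx":0,"dy":0,"dz":0,"roll":0,"jaw":255},{"dx":0,"dy":0,"dz":0,"roll":0,"jaw":255},{"dx":0,"dy":0,"dz":0,"roll":0,"jaw":255},{"dx":0,"dy":0,"dz":0,"roll":0,"jaw":255}]' | grep -E 'pos|force'
cat > arc.py <<'E'
from h import *
o=where(); C=np.array([.5368,.166]); d=o['position'][:2]-C; print('r',np.linalg.norm(d).round(4),'ang',(ang(d)%360).round(1),'tang',round((ang(o['eef_rot'][:,1])+90)%180+90,1))
E
python3 - <<'E'
from arc import *
C=np.array([.5368,.166])
for a in (230.7,225.7,220.7,215.7):
  to([*(C+.092*np.array([np.cos(np.radians(a)),np.sin(np.radians(a))])),.045],np.radians(a-6.5-90))
c,_=shot('wrist'); cv2.imwrite('pics/w34.png',c['img'][:,:,::-1])
E
```

```text
position: [0.4958, 0.0836, 0.047]
force: [0.0, 0.3, -0.5]
position: [0.4972, 0.0835, 0.0494]
force: [-0.6, -0.4, 0.0]
t 60.27 p [0.4972 0.0835 0.0494] R [[0.717, 0.697, 0.003], [0.697, -0.717, -0.0], [0.002, 0.002, -1.0]] F [-0.6 -0.4  0. ] op 0.0004
r 0.0916 ang 244.4 tang 134.2
d(mm) [ -5.5 -21.2   4.3]  roll 0.0 (tool down: sign -)
d(mm) [ -6.  -29.2   4.3]  roll 5.0 (tool down: sign -)
d(mm) [ -5.9 -37.2   4.3]  roll 10.0 (tool down: sign -)
d(mm) [ -5.  -45.2   4.3]  roll 15.0 (tool down: sign -)
```

View pics/w34.png

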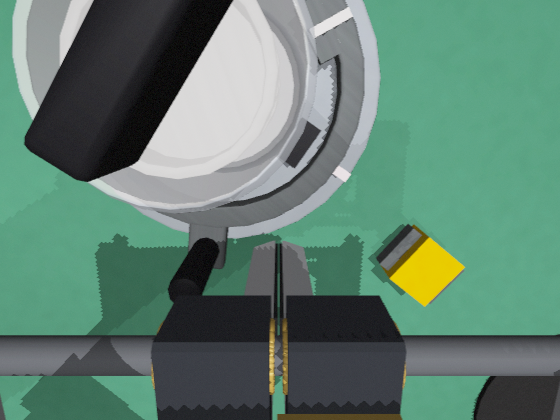

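```bash
python3 -m jog '[{"dx":-0.006,"dy":-0.017,"dz":0.003,"roll":0,"jaw":255},{"dx":-0.001,"dy":-0.008,"dz":0,"roll":5,"jaw":255},{"dx":-0.001,"dy":-0.008,"dz":0,"roll":5,"jaw":255},{"dx":0,"dy":-0.008,"dz":0,"roll":5,"jaw":255},{"dx":0,"dy":-0.004,"dz":0,"roll":2.5,"jaw":255}]' | grep -E 'force'
python3 - <<'E'
from arc import *
c,_=shot('wrist'); cv2.imwrite('pics/w35.png',c['img'][:,:,::-1])
E
```

```text
force: [0.1, -4.7, -0.2]
t 60.73 p [0.4608 0.1119 0.0451] R [[0.894, 0.447, 0.0], [0.447, -0.894, -0.002], [-0.001, 0.002, -1.0]] F [ 0.1 -4.7 -0.2] op 0.0005
r 0.0933 ang 215.5 tang 116.6
```

View pics/w35.png

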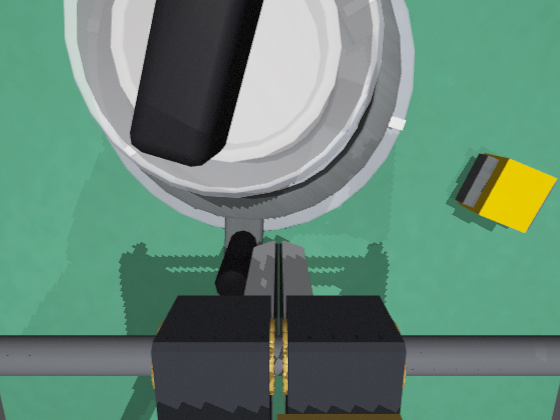

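```bash
python3 -m jog '[{"dx":0,"dy":-0.008,"dz":0,"roll":5,"jaw":255},{"dx":-0.001,"dy":-0.008,"dz":0,"roll":5,"jaw":255},{"dx":0,"dy":-0.008,"dz":0,"roll":5,"jaw":255},{"dx":-0.001,"dy":-0.008,"dz":0,"roll":5,"jaw":255},{"dx":0,"dy":-0.004,"dz":0,"roll":2,"jaw":255}]' | grep -E 'force'
python3 - <<'E'
from arc import *
c,_=shot('wrist'); cv2.imwrite('pics/w36.png',c['img'][:,:,::-1])
E
```

```text
force: [-1.6, -3.4, 1.0]
t 61.2 p [0.448  0.1455 0.0451] R [[0.997, 0.081, -0.001], [0.081, -0.997, -0.001], [-0.001, 0.001, -1.0]] F [-1.6 -3.4  1. ] op 0.0004
r 0.0911 ang 193.0 tang 94.6
```

View pics/w36.png

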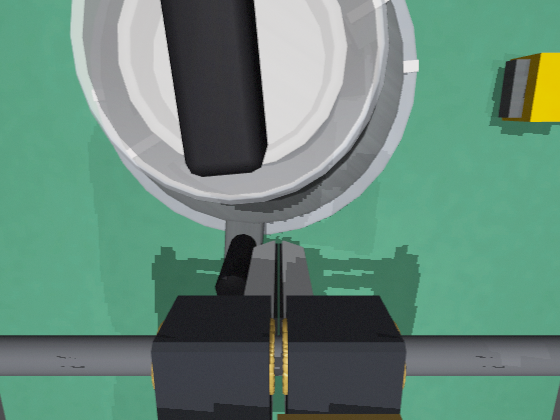

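```bash
python3 -m jog '[{"dx":-0.001,"dy":-0.008,"dz":0,"roll":5,"jaw":255},{"dx":0,"dy":-0.008,"dz":0,"roll":5,"jaw":255},{"dx":-0.001,"dy":-0.008,"dz":0,"roll":5,"jaw":255},{"dx":0,"dy":-0.006,"dz":0,"roll":4,"jaw":255},{"dx":0,"dy":0,"dz":0,"roll":0,"jaw":255}]' | grep -E 'force'
python3 - <<'E'
from arc import *
c,_=shot('wrist'); cv2.imwrite('pics/w37.png',c['img'][:,:,::-1])
E
```

```text
force: [0.0, -0.5, 1.6]
t 61.67 p [0.4476 0.176  0.0449] R [[0.969, -0.246, -0.0], [-0.246, -0.969, 0.0], [-0.0, -0.0, -1.0]] F [ 0.  -0.5  1.6] op 0.0002
r 0.0898 ang 173.6 tang 255.8
```

View pics/w37.png

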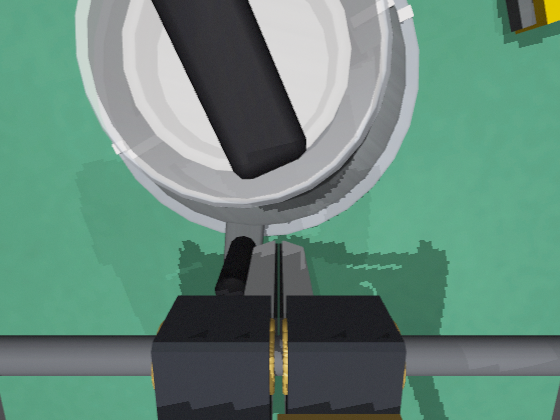

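```bash
python3 -m jog '[{"dx":-0.001,"dy":-0.004,"dz":0,"roll":2.5,"jaw":255},{"dx":0,"dy":-0.003,"dz":0,"roll":2,"jaw":255},{"dx":0,"dy":0,"dz":0,"roll":0,"jaw":255},{"dx":0,"dy":0,"dz":0,"roll":0,"jaw":255},{"dx":0,"dy":0,"dz":0,"roll":0,"jaw":255}]' | grep -E 'force'
python3 - <<'E'
from arc import *
E
python3 -m jog '[{"dx":0,"dy":-0.003,"dz":0,"roll":1,"jaw":255},{"dx":0,"dy":0,"dz":0,"roll":0,"jaw":255},{"dx":0,"dy":0,"dz":0,"roll":0,"jaw":255},{"dx":0,"dy":0,"dz":0,"roll":0,"jaw":255},{"dx":0,"dy":0,"dz":0,"roll":0,"jaw":255}]' | grep -E 'force'
python3 - <<'E'
from arc import *
E
```

```text
force: [0.4, -0.6, -0.2]
t 62.13 p [0.4487 0.1823 0.045 ] R [[0.947, -0.32, 0.001], [-0.32, -0.947, 0.0], [0.001, -0.0, -1.0]] F [ 0.4 -0.6 -0.2] op 0.0006
r 0.0896 ang 169.5 tang 251.3
force: [-2.2, -6.5, 3.9]
t 62.55 p [0.4492 0.1843 0.0449] R [[0.941, -0.338, -0.001], [-0.338, -0.941, -0.002], [-0.0, 0.003, -1.0]] F [-2.2 -6.5  3.9] op 0.0006
r 0.0895 ang 168.2 tang 250.3
```

```bash
python3 -m jog '[{"dx":0,"dy":-0.003,"dz":0,"roll":1,"jaw":255},{"dx":0,"dy":0,"dz":0,"roll":0,"jaw":255},{"dx":0,"dy":0,"dz":0,"roll":0,"jaw":255},{"dx":0,"dy":0,"dz":0,"roll":0,"jaw":255},{"dx":0,"dy":0,"dz":0,"roll":0,"jaw":255}]' | grep -E 'force'
python3 - <<'E'
from arc import *
E
```

```text
force: [-7.4, -20.3, 11.8]
t 62.97 p [0.4489 0.1844 0.0449] R [[0.936, -0.352, -0.005], [-0.352, -0.936, -0.009], [-0.002, 0.01, -1.0]] F [ -7.4 -20.3  11.8] op 0.0004
r 0.0898 ang 168.2 tang 249.4
```

The force rose to 24 N with no further travel, so the collar is against its stop. I'll back off, rise and inspect.

```bash
python3 -m jog '[{"dx":0,"dy":0.006,"dz":0,"roll":0,"jaw":255},{"dx":-0.004,"dy":0.008,"dz":0,"roll":0,"jaw":255},{"dx":0,"dy":0,"dz":-0.03,"roll":0,"jaw":255},{"dx":0,"dy":0,"dz":-0.035,"roll":0,"jaw":255},{"dx":0,"dy":0,"dz":-0.035,"roll":0,"jaw":255}]' | grep -E 'pos|force'
python3 -m jog '[{"dx":0,"dy":0,"dz":-0.035,"roll":0,"jaw":255},{"dx":0,"dy":0,"dz":-0.035,"roll":0,"jaw":255},{"dx":0,"dy":0,"dz":-0.03,"roll":0,"jaw":255},{"dx":0,"dy":0,"dz":0,"roll":0,"jaw":255},{"dx":0,"dy":0,"dz":0,"roll":0,"jaw":255}]' | grep -E 'pos|force'
python3 - <<'E'
from h import *
o=where(); c,_=shot('wrist'); cv2.imwrite('pics/w40.png',c['img'][:,:,::-1]); to([.537,.166,.26])
c,_=shot('scene'); cv2.imwrite('pics/s40.png',c['img'][:,:,::-1])
E
```

```text
position: [0.4404, 0.1765, 0.1451]
force: [0.4, 0.4, 0.7]
position: [0.4425, 0.1769, 0.2466]
force: [0.1, -0.9, -0.1]
t 63.8 p [0.4425 0.1769 0.2466] R [[0.935, -0.354, 0.004], [-0.354, -0.935, 0.001], [0.004, -0.003, -1.0]] F [ 0.1 -0.9 -0.1] op 0.0001
d(mm) [ 93.2 -24.  -15.5]
```

View pics/w40.png

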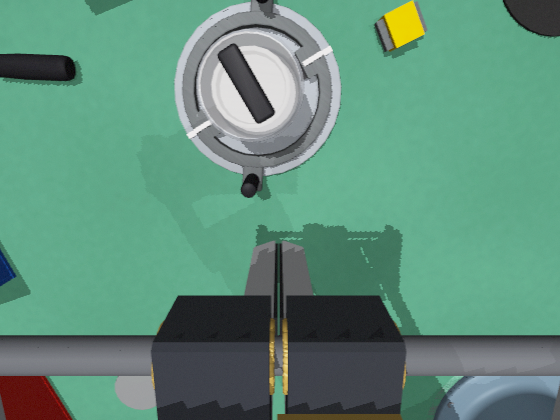

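View pics/s40.png

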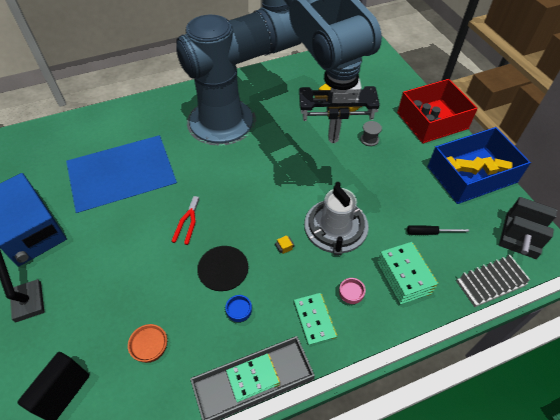

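```bash
python3 - <<'E'
from h import *
o=ctrl.get_obs(); c,_=shot('wrist'); crop(c,165,0,190,205,3,'pics/w41.png')
E
```

```text
(no output)
```

View pics/w41.png

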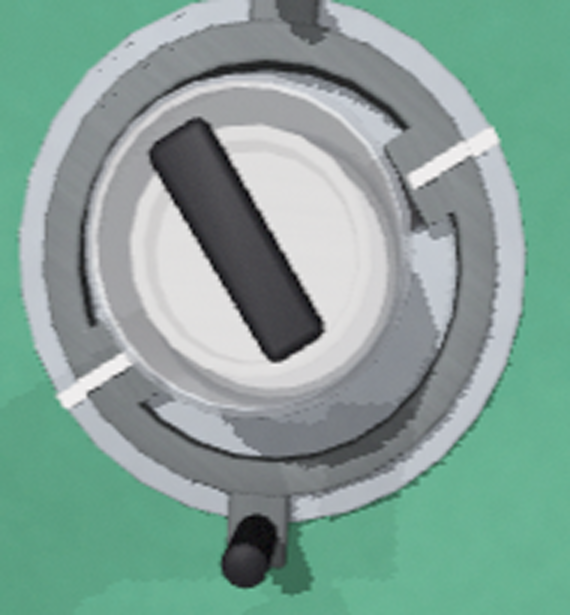

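```bash
python3 - <<'E'
from h import *
o=ctrl.get_obs(); c,_=shot('wrist'); t=lambda u,v:(u/3+165-.33,v/3-.33)
C=np.array([.5369,.166]); q=onz(c,t(244,566),.08,o)[:2]-C; print('post',np.linalg.norm(q),ang(q),'collar',np.radians(214+9.7-ang(q)))
e=[onz(c,t(*x),.156,o) for x in ((150,155),(208,121),(276,361),(323,327))]; m=np.mean(e,0);print('bar',m,ang(e[0]+e[1]-e[2]-e[3]))
a=onz(c,t(498,135),.012,o);b=onz(c,t(62,400),.012,o);print('marks',(a+b)/2,ang(b-a)-90)
E
```

```text
post 0.09222273572763831 155.38588019842507 collar 1.1923063161393377
bar [0.53614924 0.16488627 0.156     ] 9.954481952612086
marks [0.53656553 0.16542901 0.012     ] 9.171647073454409
```

Collar ≈ 1.19 rad, cover bar yaw 10.0° against carrier yaw of about 9.2–9.8°, and bar centred within 1–2 mm. Everything is at rest and the arm is clear, so I'm handing in.

```bash
python3 -m jog '[{"dx":0,"dy":0,"dz":0,"roll":0,"jaw":255},{"dx":0,"dy":0,"dz":0,"roll":0,"jaw":255},{"dx":0,"dy":0,"dz":0,"roll":0,"jaw":255},{"dx":0,"dy":0,"dz":0,"roll":0,"jaw":255},{"dx":0,"dy":0,"dz":0,"roll":0,"jaw":255}]' | grep -E 'pos|force'
python3 -c "
from cell import ctrl
print(ctrl.sign_off())"
```

```text
position: [0.4416, 0.1765, 0.2446]
force: [-0.2, 0.3, -0.7]
the job is handed in; nothing more can be done
None
```

All four cups are packed under the locked cover, and the job was handed in at about 64 s of the 210 s limit; the hand-in gives no verdict.

I turned the collar back, stood the cover on the rubber pad and stacked the cups on the seat. One cup had been knocked aside, so I measured it again before picking it. I then put the cover back with its lugs at the marks and turned the collar clockwise until it met its stop, at about 24 N with no further travel.

**Last checks:**
- **Cups:** in the scene picture, taken before the cover went back on, all four rims match the levels expected for a full nest on the carrier's axis.
- **Cover:** its bar is about 1.5 mm or less from the carrier's axis. It is turned about 10.0°, against 9.2–9.8° for the carrier. I did not measure its height on the deck after locking.
- **Collar:** it reads about 1.19 rad, and the white lines meet the marks.
- **Other things:** nothing else on the bench looks moved in the last scene picture, and the arm is clear of everything.

**What failed or disagreed:**
- **First cup grip:** it closed on nothing, above the rim. A careful touch on the bench showed the fingertips about 2.5 mm behind the reported tool point, not 17 mm ahead of it as specified. I used that correction from then on.
- **Camera readings:** early top and scene positions differed by 6–8 mm, so I used the wrist camera for the fine positions.
- **Fourth cup:** its seating height read about 1.4 mm above nominal under contact load, within the 4 mm allowed.

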